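# Stock the two-door display cabinet with sample bottles

### The job

Stock the display cabinet on the market stall: unlatch and swing wide open its left door, then the right door that it overlaps, and snap every small oil bottle lying on the table fully home in a spring clip of its own, lying flat with its neck to the right in the saddle. With all bottles in, shut the right door first, then the left one over it, both fully home, and turn the latch back to where it holds. Do not shove or knock over the jars standing about.

Things in the scene. Friction and masses are not known exactly. Their poses are not given: they have to be found in the camera images.
- cabinet_mid (a point): Centre of the inner floor of the reclined display cabinet, a pale-wood case 360 mm wide (y), 190 mm deep (x), back raised 20 degrees. x up the slope, y to the robot's left, z square out: the 'cabinet frame'. Inside: side walls at y +-170 mm, front and back walls at x -+87 mm, 60 mm high; shut doors fill z 61 to 73 mm. Fixed during a run.
- door_left (a joint): Angle of the left glazed door, rad: 0 shut, grows as its inner edge is lifted, stop 1.80. 174 mm wide, 188 along the slope, 12 thick. Friction hinge (0.38 N m) along the left wall: stays where left. A wooden cover strip on its inner edge (22 mm wide, 5 thick) laps 10 mm over the right door, so that one cannot be lifted before this door nor shut after it.
- door_right (a joint): Angle of the right glazed door, rad: 0 shut, grows as its inner edge is lifted, stop at 1.80. Size and friction hinge as the left one, in mirror image; no latch of its own, held only by the left door's cover strip.
- door_left_hinge (a point): Midpoint of the left door's hinge line, level with the door's underside: in the cabinet frame x 0, y +175, z +61 mm. The hinge line runs along the cabinet's x. The point turns with the door; at angle 0 it has the cabinet's axes.
- door_right_hinge (a point): Midpoint of the right door's hinge line: in the cabinet frame x 0, y -175, z +61 mm; as the left one.
- door_left_bar (a point): Middle of the left door's handle: a round steel bar 10 mm thick, 70 mm long, parallel to the hinge, held at its ends. Its axis lies 145 mm from the hinge line across the door, 44 mm over the door's underside and 32 mm over its outer face (27 mm free below it). Lifting takes about 5 to 7 N here. Turns with the door; at angle 0 it has the cabinet's axes.
- door_right_bar (a point): Middle of the right door's bar handle, the same in mirror image; shut, the two bars are 60 mm apart.
- latch (a joint): Angle of the latch's thumb-turn on the left door, rad: 0 latched, grows clockwise as seen looking down on the door, stop at 1.40. Stays where left (0.05 N m). Starts at 0 to 0.2. The cam below the door is clear of its strike beyond 1.0 and holds below 0.3; with the cam turned in, the left door can be neither opened nor shut.
- latch_grip (a point): Grip point of the latch's thumb-turn, on its axis, 21 mm over the left door's outer face (shut: x -60, y +45, z +94 mm in the cabinet frame). A dark steel wing 36 mm long, 11 thick, from 4 to 30 mm over the face. x lies along the wing, z along the axis away from the door; at angle 0 the wing points up and down the slope.
- clip1 (a point): Clip 1, front row, left half: where the centre of a bottle's body lies when home, 18 mm over the floor; cabinet axes. Two pairs of spring leaves, at y +-30 mm, 12 mm wide, 56 mm high: 30 mm apart at the pinch (39 mm up), 48 mm at the top. A bottle along y, neck to -y, is pressed straight down (-z, 10 N; 20 N if 2 mm off centre) until on the floor.
- clip2 (a point): Clip 2, back row, left half: where the centre of a bottle's body lies when home, 18 mm over the floor; cabinet axes. Like clip 1. Between the two pairs of leaves is room for fingers; the neck's low wooden saddle is at y -63 mm.
- clip3 (a point): Clip 3, front row, right half: where the centre of a bottle's body lies when home, 18 mm over the floor; cabinet axes. Like clip 1. The other clip of the same half is 75 mm away along x.
- clip4 (a point): Clip 4, back row, right half: where the centre of a bottle's body lies when home, 18 mm over the floor; cabinet axes. Like clip 1. The other clip of the same half is 75 mm away along x.
- bottle1_mid (a point): Centre of the square body of oil bottle 1 (may be absent), lying on its side on the table: body 88 mm long (x -44 to +44), 36 mm square with rounded edges, then a round neck 21 mm thick and a black cap 25 mm thick, ending at x +96 mm. x points to the cap; y and z are square to the four flat sides. About 0.2 kg. All bottles are alike.
- bottle2_mid (a point): Centre of the square body of oil bottle 2 (may be absent), lying on its side on the table: body 88 mm long (x -44 to +44), 36 mm square with rounded edges, then a round neck 21 mm thick and a black cap 25 mm thick, ending at x +96 mm. x points to the cap; y and z are square to the four flat sides. About 0.2 kg. All bottles are alike.
- bottle3_mid (a point): Centre of the square body of oil bottle 3 (may be absent), lying on its side on the table: body 88 mm long (x -44 to +44), 36 mm square with rounded edges, then a round neck 21 mm thick and a black cap 25 mm thick, ending at x +96 mm. x points to the cap; y and z are square to the four flat sides. About 0.2 kg. All bottles are alike.
- bottle4_mid (a point): Centre of the square body of oil bottle 4 (may be absent), lying on its side on the table: body 88 mm long (x -44 to +44), 36 mm square with rounded edges, then a round neck 21 mm thick and a black cap 25 mm thick, ending at x +96 mm. x points to the cap; y and z are square to the four flat sides. About 0.2 kg. All bottles are alike.
- pate_jar: Bystander: small jar with red lid, 52 mm wide, 55 mm high, standing on the table. Origin at the centre of its underside. Leave alone.
- pesto_jar: Bystander: low jar with red lid, 60 mm wide, 62 mm high, standing on the table. Origin at the centre of its underside. Leave alone.
- pepper_jar: Bystander: tall jar with white lid, 76 mm wide, 115 mm high, standing on the table. Origin at the centre of its underside. Leave alone.
- relish_jar: Bystander: tall jar with white lid, 76 mm wide, 115 mm high, standing on the table. Origin at the centre of its underside. Leave alone.
- pasta_jar: Bystander: tall jar with white lid, 74 mm wide, 125 mm high, standing on the table. Origin at the centre of its underside. Leave alone.
- honey_jar: Bystander: honey jar, 68 mm wide, 85 mm high, standing on the table. Origin at the centre of its underside. Leave alone.
- olive_jar: Bystander: low jar with red lid, 60 mm wide, 62 mm high, standing on the table. Origin at the centre of its underside. Leave alone.
Mind the look-alikes: they are no part of the job. What is shaped like the part that bears bottle4_mid but pink is not meant. What is shaped like the part that bears bottle3_mid but green is not meant.

How it is judged:
By the outcome, as a careful person would: the job done as asked, in the order asked, and still so for the second after the job is handed in, with the robot touching nothing.
Of bottle1, bottle2, bottle3, bottle4 only 2 to 4 are there at a start; the rules pass over those that are not, and their reading is None.
At some moment in a run one of bottle1, bottle2, bottle3, bottle4 may be knocked a few centimetres aside while the robot is not near it.
Once in a run the grip may slacken for a moment while it holds something.
It also fails if it takes over 210 s, if anything falls off the work surface, if the arm or the gripper's body presses on something with over 40 N, if the wrist force passes 120 N, or if a joint passes its speed limit or range.

### The arm

A 6-joint arm with a two-finger parallel gripper is mounted at the origin on the work surface. World frame = base frame: x ahead of the robot, y to its left, z up, the work surface at z = 0. Lengths are in m, angles in degrees, forces in N, time in s.
With the tool pointing down it reaches from about 0.35 to 0.975 m from the base axis. Payload 7.1 kg.
Tool frame: the origin (TCP) lies on the centre line of the jaws, within the pads' length; the fingertips stand 14 mm ahead of it and the grasp point (between the pads) lies 5 mm behind it; z points along the fingers, y is the line along which they close (so a half turn about z gives the same grasp; the last joint's range is limited). The gripper opens to 88 mm and grips with 3 to 60 N. Pads are 20 mm wide; open, the fingers measure 115 mm over their backs; the gripper's body (75 mm by 178 mm) begins 61 mm behind the grasp point.
Start: joints at [-75.688, 24.242, 93.386, -0, 62.372, -1.089], TCP at [0.166, -0.603, 0.237] pointing down, gripper open.
Joint ranges: [-172.04, 172.04], [-51.8, 120.97], [4.93, 147.93], [-75.15, 255.16], [6.16, 154.13], [-145.62, 145.62]. Speed limits (degrees/s): [136.94, 136.94, 172.46, 180, 180, 180].

### API

Orientations are given as [roll, pitch, yaw] about the fixed x, y, z axes, in that order (R = Rz(yaw) Ry(pitch) Rx(roll)).
In Python, from station import * gives the robot as it stands. The module is installed in compiled form; this text tells all that it offers.
- The arm moves only by the tool send_rows, never from a script. Its argument "motion" is a list that holds one entry, the list of rows, each a list of 6 numbers: the shift along the tool's x, y, z in m, then the turn, a rotation vector about the tool's x, y, z in degrees. A call has 1 to 5 rows; each row shifts and turns the commanded pose from where the row before left it, along the tool's axes as they then stand; what a row does not reach is not made up. A row lasts 1/10 s, in which the tool goes at most 50 mm and 8.59 degrees, less where a joint would pass 70% of its speed; a pose out of reach is approached as far as the arm can. A call with a gripper value outside its range is refused whole. "fingers" is the opening, from -1 (shut) to 1 (fully open), so that 0 is half open, set as the call begins (left out, the last holds). The fingers move at their own pace and stop on an object; the grip force is fixed at half the most. Time passes only in rows, so rows that do not move let the fingers close. It gives the time, the measured TCP pose, the force, the opening and the grip force at its end, in the units of the state.
- state(): the state, without advancing time (a new reading comes with each control period).
- camera(name): name is "side" or "top" or "wrist"; returns the picture (384x512x3 uint8, red, green, blue); there is no depth.
- camera_info(name): a dict with "fovy" (degrees; the focal length in pixels is half the picture's height over the tangent of half this angle, whatever the lens; pixels are square), "cx", "cy" (the principal point, pixels), "world_from_camera" (4x4, takes a point from camera to world coordinates). Camera axes: x right, y up, looking along -z (the intrinsics and any distortion apply to the point x, -y, -z); pixel columns grow to the right and rows downward; lengths in m; the calibration is good to about 2 mm. A picture is of the moment at which its call begins: read the wrist's pose just before it. camera_info takes no time and is no camera call; for the wrist camera it gives the pose at the moment of the call.
- hand_in(): hands the job in; it is judged then, once.
The state is a dict: "time_s": time; "joint_pos": joint angles; "joint_vel": joint speeds; "tau": joint torques, N m; "ee_pos": TCP position; "orientation": TCP orientation; "force": force on the tool from outside, world axes, zero at the start; "wrist_torque": the same for the moment, N m; "opening": finger opening in m; "grip_force": force on a finger pad.
Only numpy, scipy, OpenCV 4.12 (cv2) and the standard library are available. Lean on these libraries where they do the work, as an engineer would, in place of code of your own. Each camera call takes 0.05 s, during which the arm holds its last target. There are 200 camera calls.

## Working session

There is one attempt and no reset: what is moved stays moved. The work goes in short steps, Python scripts to look and compute and a tool call to move; the robot and the scene stay as the last step left them, time stands still between calls to the robot, and variables do not carry over. Pictures are saved under pics/ and viewed, at most 14 in all, crops included, and the job is handed in when it is done.

Besides the shell and the picture viewer there is one more tool, called after "Emit:" as name(argument=value, ...) on one line, values as JSON. send_rows: Moves the arm, as the interface text tells. Its arguments: {"type":"object","properties":{"motion":{"type":"array","items":{"type":"array","items":{"type":"array","items":{"type":"number"}}}},"fingers":{"type":"number"}},"required":["motion"]}

```bash
mkdir -p pics; python3 - <<'E'
from station import *
import cv2,numpy as np
for n in("top","side"):
    i=camera_info(n);print(n,i)
    cv2.imwrite(f"pics/{n}0.png",camera(n)[:,:,::-1])
print(state()); print(camera_info("wrist"))
E
```

```text
top {'fovy': 43.59266589910719, 'cx': 261.15917578981174, 'cy': 185.7154592848645, 'world_from_camera': array([[ 0.02933903,  0.99407611, -0.10465134,  0.364254  ],
       [-0.99956829,  0.02934196, -0.00151198,  0.02480542],
       [ 0.00156765,  0.10465052,  0.99450782,  1.45275981],
       [ 0.        ,  0.        ,  0.        ,  1.        ]])}
side {'fovy': 49.68982201803354, 'cx': 260.71916079663396, 'cy': 195.9768303580771, 'world_from_camera': array([[-0.95150859,  0.17246061, -0.25473269,  0.21781286],
       [-0.30690089, -0.58886103,  0.7476995 ,  0.90049339],
       [-0.02105344,  0.78962018,  0.61323464,  0.84510088],
       [ 0.        ,  0.        ,  0.        ,  1.        ]])}
{'time_s': 0.1, 'joint_pos': array([-7.56864911e+01,  2.42806999e+01,  9.34268627e+01,  8.26110478e-04,
        6.23716549e+01, -1.08936657e+00]), 'joint_vel': array([ 0.02559181, -0.1082354 ,  0.04741398, -0.0090751 ,  0.11003899,
        0.02452233]), 'tau': array([-1.03397466e-03, -5.45618498e+01, -2.74323070e+01,  6.44797878e-02,
        1.88147515e-02, -4.82584733e-05]), 'ee_pos': array([ 0.16590442, -0.60207932,  0.23597367]), 'orientation': array([-1.79920811e+02, -2.23732332e-03,  1.54024903e+01]), 'force': array([-0.38529579,  0.10271694, -0.68459872]), 'wrist_torque': array([-0.02378732,  0.00473001, -0.00113976]), 'grip_force': 0.0, 'opening': 0.0878433503441552}
{'fovy': 68.99539800574361, 'cx': 255.03256612179078, 'cy': 188.5037042225532, 'world_from_camera': array([[ 2.65554902e-01,  9.33280592e-01,  2.41801430e-01,
         2.31159162e-01],
       [-9.64095380e-01,  2.57283461e-01,  6.57671601e-02,
        -5.83581447e-01],
       [-8.32294630e-04, -2.50584433e-01,  9.68094391e-01,
         3.84287329e-01],
       [ 0.00000000e+00,  0.00000000e+00,  0.00000000e+00,
         1.00000000e+00]])}
```

View pics/top0.png

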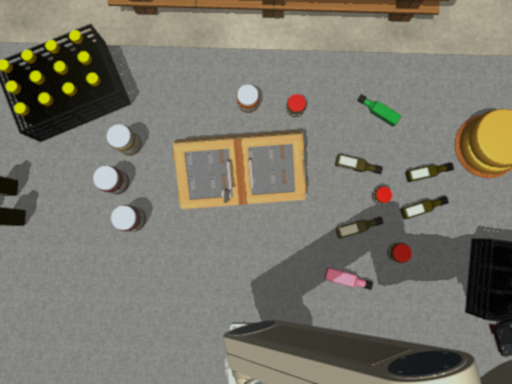

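View pics/side0.png

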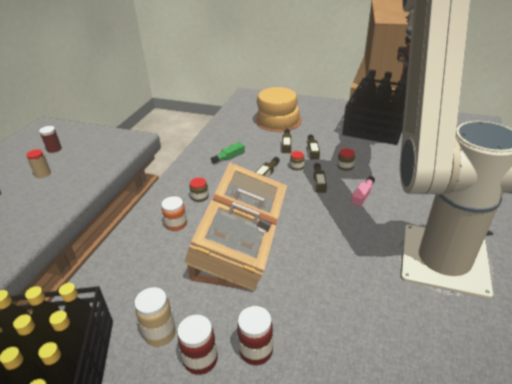

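The top view shows four dark bottles: (358,163), (430,172), (425,207) and (360,227). The green one (380,110) and the pink one (348,278) are look-alikes. The cabinet is at (175–305, 130–208), with tall jars to its left at (121,138), (110,180) and (126,218).

```bash
cat > h.py <<'E'
import numpy as np,cv2
from scipy.spatial.transform import Rotation as Ro
from scipy.optimize import least_squares
from station import *
def K(i): return 192/np.tan(np.radians(i["fovy"]/2))
def ray(i,u,v):
    M=i["world_from_camera"];f=K(i)
    d=M[:3,:3]@np.array([(u-i["cx"])/f,-(v-i["cy"])/f,-1]);return M[:3,3],d/np.linalg.norm(d)
def onz(i,u,v,z):
    o,d=ray(i,u,v);return o+d*(z-o[2])/d[2]
def proj(i,P):
    M=i["world_from_camera"];q=(np.atleast_2d(P)-M[:3,3])@M[:3,:3];f=K(i)
    return np.c_[i["cx"]+f*q[:,0]/-q[:,2],i["cy"]+f*q[:,1]/q[:,2]]
def tri(rays):
    A=sum(np.eye(3)-np.outer(d,d) for o,d in rays);b=sum((np.eye(3)-np.outer(d,d))@o for o,d in rays)
    return np.linalg.solve(A,b)
def pose():
    s=state();return s["ee_pos"],Ro.from_euler("xyz",s["orientation"],degrees=True),s
def plan(p,R,n=None,p0=None,R0=None,vm=.045,wm=8):
    """rows from present (or given) pose to p,R ; prints json"""
    if p0 is None: p0,R0,_=pose()
    w=(R0.inv()*R).as_rotvec(degrees=True);d=np.asarray(p)-p0
    n=n or max(1,int(np.ceil(max(np.linalg.norm(d)/vm,np.linalg.norm(w)/wm))))
    rows=[]
    for k in range(n):
        Rk=R0*Ro.from_rotvec(w*k/n,degrees=True)
        rows.append([round(float(x),4) for x in Rk.inv().apply(d/n)]+[round(float(x),2) for x in w/n])
    for k in range(0,n,5): print(str(rows[k:k+5]).replace(" ",""))
    return rows
def snap(n,name=None):
    i=camera_info(n);im=camera(n)[:,:,::-1].copy()
    if name: cv2.imwrite(f"pics/{name}.png",im)
    return i,im
E
python3 - <<'E'
from h import *
i=camera_info("top")
for n,u,v,z in [("cab",240,170,.13),("b1",358,163,.018),("b2",430,172,.018),("b3",425,207,.018),("b4",360,227,.018),("j",385,194,.06),("j2",401,253,.06),("TL",175,140,.13),("TR",303,131,.13),("BL",180,208,.08),("BR",306,200,.08)]: print(n,onz(i,u,v,z).round(3))
# camera offset in tool
p,R,s=pose();M=camera_info("wrist")["world_from_camera"]
print(R.inv().apply(M[:3,3]-p),(R.inv().as_matrix()@M[:3,:3]).round(4))
# view pose: tool down yaw 0 over cabinet
plan([.46,.09,.42],Ro.from_euler("xyz",[180,0,0],degrees=True))
E
```

```text
cab [0.546 0.087 0.13 ]
b1 [ 0.593 -0.263  0.018]
b2 [ 0.572 -0.481  0.018]
b3 [ 0.466 -0.465  0.018]
b4 [ 0.4   -0.271  0.018]
j [ 0.497 -0.334  0.06 ]
j2 [ 0.328 -0.381  0.06 ]
TL [0.625 0.272 0.13 ]
TR [ 0.661 -0.086  0.13 ]
BL [0.438 0.257 0.08 ]
BR [ 0.471 -0.103  0.08 ]
[ 0.06782983 -0.00070695 -0.14831017] [[-0.000e+00  9.681e-01  2.506e-01]
 [ 1.000e+00  2.000e-04 -5.000e-04]
 [-5.000e-04  2.506e-01 -9.681e-01]]
[[0.026,-0.0327,-0.0102,-0.0,0.0,0.86],[0.0255,-0.0331,-0.0102,-0.0,0.0,0.86],[0.025,-0.0335,-0.0102,-0.0,0.0,0.86],[0.0245,-0.0339,-0.0102,-0.0,0.0,0.86],[0.024,-0.0342,-0.0102,-0.0,0.0,0.86]]
[[0.0234,-0.0346,-0.0102,-0.0,0.0,0.86],[0.0229,-0.0349,-0.0102,-0.0,0.0,0.86],[0.0224,-0.0353,-0.0102,-0.0,0.0,0.86],[0.0219,-0.0356,-0.0102,-0.0,0.0,0.86],[0.0213,-0.0359,-0.0102,-0.0,0.0,0.86]]
[[0.0208,-0.0362,-0.0102,-0.0,0.0,0.86],[0.0203,-0.0365,-0.0102,-0.0,0.0,0.86],[0.0197,-0.0368,-0.0102,-0.0,0.0,0.86],[0.0192,-0.0371,-0.0102,-0.0,0.0,0.86],[0.0186,-0.0374,-0.0102,-0.0,0.0,0.86]]
[[0.018,-0.0377,-0.0102,-0.0,0.0,0.86],[0.0175,-0.0379,-0.0102,-0.0,0.0,0.86],[0.0169,-0.0382,-0.0102,-0.0,0.0,0.86]]
```

Emit:
send_rows(motion=[[[0,0,-0.02,0,0,7.7],[0,0,-0.02,0,0,7.7],[0.028,-0.027,-0.018,0,0,0],[0.028,-0.027,-0.018,0,0,0],[0.028,-0.027,-0.018,0,0,0]]])

```text
time_s: 0.6
ee_pos: [0.2505, -0.5204, 0.3309]
orientation: [-179.9, 0.0, -0.1]
force: [0.1, 0.7, -0.0]
opening: 0.0876
grip_force: 0.0
```

Emit:
send_rows(motion=[[[0.028,-0.027,-0.018,0,0,0],[0.028,-0.027,-0.018,0,0,0],[0.028,-0.027,-0.018,0,0,0],[0.028,-0.027,-0.018,0,0,0],[0.028,-0.027,-0.018,0,0,0]]])

```text
time_s: 1.1
ee_pos: [0.3908, -0.3851, 0.4212]
orientation: [-180.0, 0.0, -0.0]
force: [0.2, -0.7, 0.2]
opening: 0.0876
grip_force: 0.0
```

Emit:
send_rows(motion=[[[0.028,-0.027,0,0,0,0],[0,0,0,0,0,0],[0,0,0,0,0,0]]])

```text
time_s: 1.4
ee_pos: [0.4182, -0.3589, 0.4202]
orientation: [-180.0, 0.1, 0.1]
force: [-0.5, -0.7, 0.2]
opening: 0.088
grip_force: 0.0
```

```bash
python3 - <<'E'
from h import *
i,im=snap("wrist","wb0");s=state();print(s["ee_pos"],s["orientation"])
i2,im=snap("top")
E
```

```text
[ 0.41763304 -0.35948721  0.42013051] [-1.79975066e+02  6.03976519e-02  3.76982316e-02]
```

View pics/wb0.png

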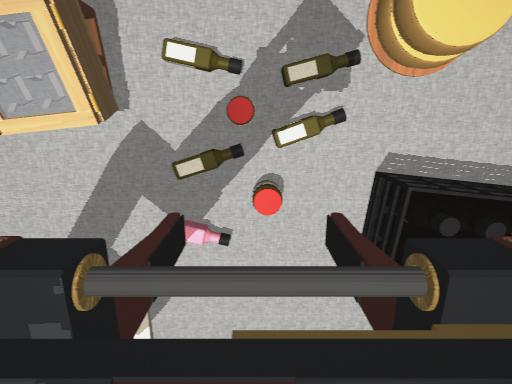

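The wrist view shows the bottles at (200,55), (320,68), (308,127) and (207,162), caps to the right. Pink is at (205,233). Next I'll look at the cabinet from two places.

Emit:
send_rows(motion=[[[0.003,-0.045,0,0,0,0],[0.003,-0.045,0,0,0,0],[0.003,-0.045,0,0,0,0],[0.003,-0.045,0,0,0,0],[0.003,-0.045,0,0,0,0]]])

```text
time_s: 2.0
ee_pos: [0.4322, -0.1341, 0.4205]
orientation: [180.0, 0.0, -0.2]
force: [1.0, 0.2, 0.3]
opening: 0.0876
grip_force: 0.0
```

Emit:
send_rows(motion=[[[0.003,-0.045,0,0,0,0],[0.003,-0.045,0,0,0,0],[0.003,-0.045,0,0,0,0],[0,0,0,0,0,0],[0,0,0,0,0,0]]])

```text
time_s: 2.5
ee_pos: [0.4418, 0.0003, 0.4204]
orientation: [180.0, 0.0, 0.1]
force: [0.2, -0.4, -0.1]
opening: 0.0877
grip_force: 0.0
```

```bash
python3 - <<'E'
from h import *
import pickle
i,im=snap("wrist","c0");pickle.dump(i,open("c0.pk","wb"));print(pose()[0])
cv2.imwrite("pics/c0b.png",cv2.resize(im[:240],None,fx=1.56,fy=1.56,interpolation=cv2.INTER_CUBIC))
E
```

```text
[ 0.44185021 -0.0004765   0.42046315]
```

Emit:
send_rows(motion=[[[0,-0.045,0,0,0,0],[0,-0.045,0,0,0,0],[0,-0.045,0,0,0,0],[0,-0.045,0,0,0,0],[0,0,0,0,0,0]]])

```text
time_s: 3.05
ee_pos: [0.4425, 0.1824, 0.4203]
orientation: [-180.0, 0.0, 0.1]
force: [-0.5, -1.7, 0.3]
opening: 0.0882
grip_force: 0.0
```

Emit:
send_rows(motion=[[[0,0,0,0,0,0]]])

```text
time_s: 3.15
ee_pos: [0.4424, 0.1794, 0.4203]
orientation: [179.9, 0.0, -0.0]
force: [-0.9, 0.4, -0.5]
opening: 0.0877
grip_force: 0.0
```

```bash
python3 - <<'E'
from h import *
import pickle
i,im=snap("wrist","c1");pickle.dump(i,open("c1.pk","wb"));print(pose()[0])
a=cv2.imread("pics/c0.png")
cv2.imwrite("pics/c01.png",np.vstack([cv2.resize(x[:190],None,fx=1.56,fy=1.56,interpolation=cv2.INTER_CUBIC) for x in(a,im)]))
E
```

```text
[0.44241055 0.17881364 0.42038688]
```

View pics/c01.png

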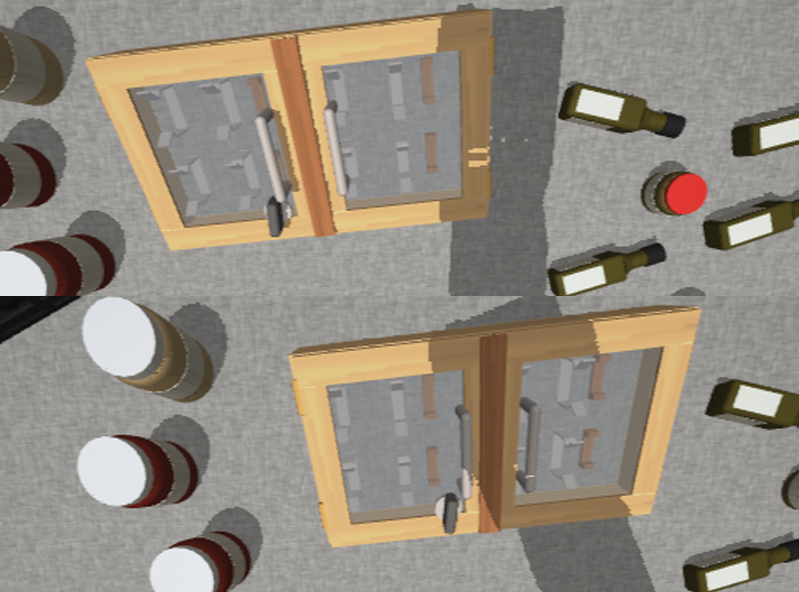

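Both views show the cabinet's strip, bars and the latch, which is near 0. The latch is at (276,217) in the upper crop and (450,512) in the lower one. I'll refine the corners and solve for the cabinet pose.

```bash
cat > cab0.py <<'E'
from h import *
import pickle
obs=[]
L={"c0":[((88,59),(94,175,73)),((172,249),(-94,175,73)),((272,40),(94,11,78)),((297,37),(94,-11,78)),((334,235),(-94,-11,78)),((312,238),(-94,11,78))],
"c1":[((700,308-296),(94,-175,73)),((653,514-296),(-94,-175,73)),((480,335-296),(94,11,78)),((506,333-296),(94,-11,78)),((502,528-296),(-94,-11,78)),((480,531-296),(-94,11,78))]}
for n in L:
    i=pickle.load(open(n+".pk","rb"));g=cv2.cvtColor(cv2.imread(f"pics/{n}.png"),cv2.COLOR_BGR2GRAY)
    for (u,v),P in L[n]:
        c0=np.array([[[(u+.5)/1.56-.5,(v+.5)/1.56-.5]]],np.float32)
        c=cv2.cornerSubPix(g,c0.copy(),(4,4),(-1,-1),(3,40,.01))[0,0]
        if abs(c-c0).max()>3.5:c=c0[0,0]
        obs.append((n,i,c,np.array(P)/1e3,c-c0[0,0]))
def T(q): return q[:3],Ro.from_euler("z",q[3])*Ro.from_euler("y",-q[4])*Ro.from_euler("x",q[5])
def res(q):
    p,R=T(q);r=[]
    for n,i,c,P,_ in obs: r+=list(proj(i,p+R.apply(P))[0]-c)
    return np.array(r+[(q[4]-np.radians(20))/.01,q[5]/.01])
s=least_squares(res,[.52,.09,.05,.05,.35,0],loss="soft_l1")
if __name__=="__main__":
    print(s.x[:3].round(4),np.degrees(s.x[3:]).round(2))
    r=res(s.x)[:-2].reshape(-1,2)
    for o,e in zip(obs,r):print(o[0],o[2],o[4].round(1),(o[3]*1e3).astype(int),e.round(2))
E
python3 cab0.py
```

```text
[0.5674 0.0913 0.0499] [ 6.   19.54 -0.58]
c0 [57.815502 37.196148] [ 1.6 -0.4] [ 94 175  73] [-2.61 -0.13]
c0 [108.562454 160.27736 ] [-1.5  0.8] [-94 175  73] [ 0.42 -1.37]
c0 [171.07166   22.399141] [-3.1 -3.1] [94 11 78] [1.97 1.13]
c0 [189.6347    20.104122] [-0.6 -3.4] [ 94 -11  78] [-0.23  1.52]
c0 [216.32278 148.5463 ] [ 2.4 -1.9] [-94 -11  78] [-1.66  1.01]
c0 [201.61969 150.5061 ] [ 1.8 -1.9] [-94  11  78] [0.26 0.33]
c1 [448.3017     8.278578] [-0.2  0.8] [  94 -175   73] [-0.26 -0.86]
c1 [416.58176 139.21014] [-1.8 -0.4] [ -94 -175   73] [-0.43 -0.41]
c1 [307.70572   25.183636] [0.2 0.4] [94 11 78] [-0.02 -1.13]
c1 [323.59763   21.644842] [-0.6 -1.9] [ 94 -11  78] [0.71 0.48]
c1 [320.03665 150.3696 ] [-1.6  1.8] [-94 -11  78] [-0.16 -0.5 ]
c1 [305.93768 151.21002] [-1.6  0.7] [-94  11  78] [ 1.   -0.03]
```

```bash
cat > edges.py <<'E'
from h import *
def edgepts(g,i,p,R,A,B,w=5,n=25):
    """gradient maxima along normals of projected model edge A-B (m, body frame) -> list of (t, pixel)"""
    out=[]
    ts=np.linspace(.06,.94,n);P=p+R.apply(np.outer(1-ts,A)+np.outer(ts,B));q=proj(i,P)
    d=q[-1]-q[0];d/=np.linalg.norm(d);nn=np.array([-d[1],d[0]]);k=np.arange(-w,w+.01,.25)
    for t,c in zip(ts,q):
        xy=(c+np.outer(k,nn)).astype(np.float32)
        if xy.min()<1 or xy[:,0].max()>510 or xy[:,1].max()>382: continue
        f=np.stack([cv2.remap(g[:,:,ch],xy[:,0][None],xy[:,1][None],cv2.INTER_LINEAR)[0] for ch in range(3)],1)
        gr=np.abs(f[4:]-f[:-4]).sum(1);j=gr.argmax()
        if gr[j]>25: out.append((t,c+nn*k[j+2],nn))
    return out
def fit(views,edges,T,q0,prior,its=4,w0=6):
    """views {n:(i,img)}; edges [(n,A,B)]"""
    q=np.array(q0,float)
    for it in range(its):
        D=[]
        for n,A,B in edges:
            i,im=views[n];p,R=T(q);A_=np.array(A)/1e3;B_=np.array(B)/1e3
            for t,c,nn in edgepts(im.astype(np.float32),i,p,R,A_,B_,w0 if it<2 else 3): D.append((i,A_*(1-t)+B_*t,c,nn,n,A,B))
        def res(q):
            p,R=T(q)
            return np.array([(proj(d[0],p+R.apply(d[1]))[0]-d[2])@d[3] for d in D]+list(prior(q)))
        s=least_squares(res,q,loss="soft_l1",f_scale=.5);q=s.x
    r=res(q)
    for n,A,B in edges:
        e=[x for x,d in zip(r,D) if d[4:]==(n,A,B)]
        print(n,A,B,len(e),"med %.2f sd %.2f"%(np.median(e),np.std(e)) if e else "")
    return q
E
cat > cab1.py <<'E'
from edges import *
import pickle
from cab0 import s,T
V={n:(pickle.load(open(n+".pk","rb")),cv2.imread(f"pics/{n}.png")) for n in("c0","c1")}
E=[]
for n in V:
    E+=[(n,(94,11,78),(-94,11,78)),(n,(94,-11,78),(-94,-11,78)),(n,(-94,175,73),(-94,20,73)),(n,(-94,-175,73),(-94,-20,73)),(n,(94,175,73),(94,20,73)),(n,(94,-175,73),(94,-20,73))]
E+=[("c0",(94,175,73),(-94,175,73)),("c1",(94,-175,73),(-94,-175,73))]
q=fit(V,E,T,s.x,lambda q:[(q[4]-np.radians(20))/.002,q[5]/.002])
print(q[:3].round(4),np.degrees(q[3:]).round(2));np.save("cab.npy",q)
E
python3 cab1.py
```

```text
c0 (94, 11, 78) (-94, 11, 78) 25 med -0.02 sd 0.70
c0 (94, -11, 78) (-94, -11, 78) 25 med 0.99 sd 0.29
c0 (-94, 175, 73) (-94, 20, 73) 25 med -0.50 sd 0.55
c0 (-94, -175, 73) (-94, -20, 73) 25 med 0.02 sd 0.42
c0 (94, 175, 73) (94, 20, 73) 25 med 0.23 sd 1.08
c0 (94, -175, 73) (94, -20, 73) 25 med -0.69 sd 1.08
c1 (94, 11, 78) (-94, 11, 78) 25 med -0.76 sd 0.29
c1 (94, -11, 78) (-94, -11, 78) 25 med -0.27 sd 0.26
c1 (-94, 175, 73) (-94, 20, 73) 25 med -0.50 sd 0.45
c1 (-94, -175, 73) (-94, -20, 73) 25 med 0.26 sd 0.34
c1 (94, 175, 73) (94, 20, 73) 25 med 0.72 sd 0.82
c1 (94, -175, 73) (94, -20, 73) 25 med 1.05 sd 0.97
c0 (94, 175, 73) (-94, 175, 73) 25 med 0.49 sd 0.44
c1 (94, -175, 73) (-94, -175, 73) 25 med -0.01 sd 0.30
[0.5665 0.0916 0.0533] [ 6.   19.46 -0.22]
```

Emit:
send_rows(motion=[[[0,0,0,0,0,-8.5],[0,0,0,0,0,-8.5],[0,0,0,0,0,-8.5],[0,0,0,0,0,-8.5],[0,0,0,0,0,-8.5]]], fingers=-0.1)

```text
time_s: 3.7
ee_pos: [0.4425, 0.178, 0.4207]
orientation: [180.0, 0.0, 42.6]
force: [-0.2, 0.1, -0.2]
opening: 0.0514
grip_force: 0.0
```

Emit:
send_rows(motion=[[[0,0,0,0,0,-8.5],[0,0,0,0,0,-8.5],[0,0,0,0,0,-8.5],[0,0,0,0,0,-8.5],[0,0,0,0,0,-8.5]]])

```text
time_s: 4.2
ee_pos: [0.4425, 0.178, 0.4208]
orientation: [180.0, 0.0, 85.1]
force: [0.1, 0.1, 0.1]
opening: 0.0395
grip_force: 0.0
```

Emit:
send_rows(motion=[[[0,0,0,0,0,-8.5],[0,0,0,0,0,-8.5],[0,0,0,0,0,-8.5],[0,0,0,0,0,-8.5],[0,0,0,0,0,-8.5]]])

```text
time_s: 4.7
ee_pos: [0.4425, 0.178, 0.4207]
orientation: [-180.0, 0.0, 127.6]
force: [0.3, -0.0, -0.7]
opening: 0.0395
grip_force: 0.0
```

Emit:
send_rows(motion=[[[0,0,0,0,0,-8.5],[0,0,0,0,0,-8.5],[0,0,0,0,0,-8.5],[0,0,0,0,0,-8.5],[0,0,0,0,0,-8.5]]])

```text
time_s: 5.2
ee_pos: [0.4425, 0.178, 0.4207]
orientation: [-180.0, 0.0, 170.1]
force: [0.7, -0.5, 0.2]
opening: 0.0397
grip_force: 0.0
```

Emit:
send_rows(motion=[[[0,0,0,0,0,-8],[0,0,0,0,0,-8],[0,0,0,0,0,0]]])

```text
time_s: 5.5
ee_pos: [0.4424, 0.1782, 0.4208]
orientation: [-180.0, 0.0, -174.1]
force: [-0.5, 0.6, -0.5]
opening: 0.0395
grip_force: 0.0
```

```bash
cat >> h.py <<'E'
import os
def cab():
    q=np.load("cab.npy");return q[:3],Ro.from_euler("z",q[3])*Ro.from_euler("y",-q[4])*Ro.from_euler("x",q[5])
def cw(P): p,R=cab();return p+R.apply(np.array(P)/1e3)
def incab():
    "TCP in cabinet frame mm, and tool rotation rel to cabinet (rpy)"
    p,R=cab();a,b,s=pose();return (R.inv().apply(a-p)*1e3).round(1),(R.inv()*b)
D180=Ro.from_matrix([[-1,0,0],[0,1,0],[0,0,-1]])
E
python3 - <<'E'
from h import *
plan(cw([-60,45,175]),cab()[1]*D180); print(pose()[2]["joint_pos"].round(0))
E
```

```text
[[0.0001,-0.0089,0.0371,0.03,-3.24,-0.01],[0.0022,-0.0089,0.037,0.03,-3.24,-0.01],[0.0043,-0.0089,0.0369,0.03,-3.24,-0.01],[0.0063,-0.0088,0.0366,0.03,-3.24,-0.01],[0.0084,-0.0088,0.0362,0.03,-3.24,-0.01]]
[[0.0104,-0.0088,0.0356,0.03,-3.24,-0.01]]
[ 21.   1.  99.  -0.  80. -75.]
```

Emit:
send_rows(motion=[[[0,-0.0089,0.0371,0,-3.24,0],[0.0022,-0.0089,0.037,0,-3.24,0],[0.0043,-0.0089,0.0369,0,-3.24,0],[0.0063,-0.0088,0.0366,0,-3.24,0],[0.0084,-0.0088,0.0362,0,-3.24,0]]])

```text
time_s: 6.0
ee_pos: [0.4465, 0.1347, 0.2344]
orientation: [179.9, 16.4, -174.4]
force: [0.6, 0.2, -1.1]
opening: 0.0397
grip_force: 0.0
```

Emit:
send_rows(motion=[[[0.0104,-0.0088,0.0356,0,-3.24,0],[0,0,0,0,0,0],[0,0,0,0,0,0]]])

```text
time_s: 6.3
ee_pos: [0.4474, 0.1267, 0.1984]
orientation: [180.0, 19.3, -174.2]
force: [0.7, -0.1, 0.8]
opening: 0.0394
grip_force: 0.0
```

```bash
python3 - <<'E'
from h import *
i,im=snap("wrist","l0")
a,r=incab();print(a,r.as_euler("xyz",degrees=True).round(1))
p,R=cab()
for P in [(-60,45,103),(-42,45,103),(-78,45,103),(35,30,105),(-35,30,105),(-94,11,78),(94,11,78),(-94,175,73)]:
    c=proj(i,cw(P))[0];print(P,c.round(0));cv2.circle(im,tuple(int(x) for x in c.round()),2,(0,255,0),1)
cv2.imwrite("pics/l0b.png",cv2.resize(im,None,fx=1.5,fy=1.5))
E
```

```text
[-58.2  47.2 175.9] [179.8   0.  179.8]
(-60, 45, 103) [252. 202.]
(-42, 45, 103) [252. 222.]
(-78, 45, 103) [252. 181.]
(35, 30, 105) [236. 303.]
(-35, 30, 105) [234. 231.]
(-94, 11, 78) [214. 157.]
(94, 11, 78) [221. 335.]
(-94, 175, 73) [397. 155.]
```

View pics/l0b.png

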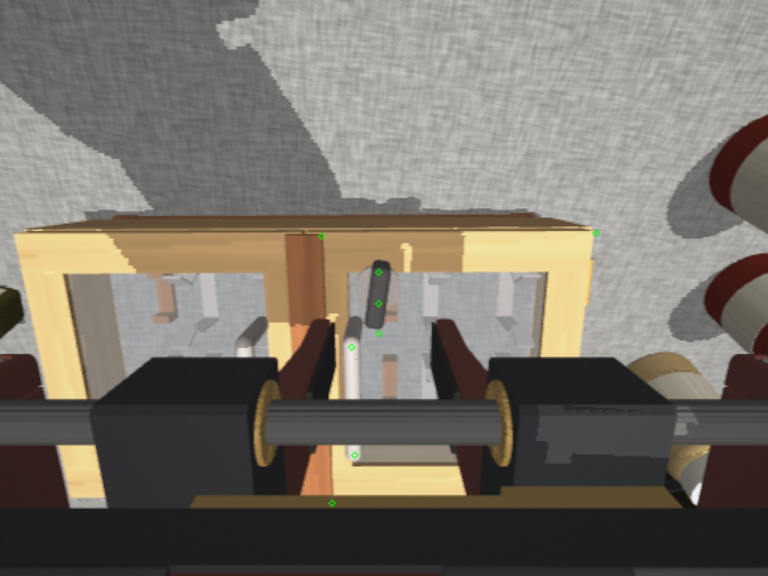

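The wing at (377,295) in the enlarged view matches the model within about 1 mm and is turned about 5° clockwise. I'll go down and grip it.

Emit:
send_rows(motion=[[[0.0018,-0.0022,0.02,0,0,2.5],[0,0,0.025,0,0,2.5],[0,0,0.025,0,0,0],[0,0,0.014,0,0,0],[0,0,0,0,0,0]]], fingers=-0.15)

```text
time_s: 6.85
ee_pos: [0.4757, 0.1286, 0.1188]
orientation: [178.2, 19.4, -179.4]
force: [0.1, -0.5, 1.0]
opening: 0.0375
grip_force: 0.0
```

Emit:
send_rows(motion=[[[0,0,0,0,0,0],[0,0,0,0,0,0],[0,0,0,0,0,0],[0,0,0,0,0,0],[0,0,0,0,0,0]]], fingers=-1)

```text
time_s: 7.35
ee_pos: [0.4743, 0.1267, 0.1194]
orientation: [178.3, 19.4, -179.3]
force: [3.8, -18.6, 8.0]
opening: 0.0109
grip_force: 30.0
```

```bash
python3 - <<'E'
from h import *
a,r=incab();print(a,r.as_euler("xyz",degrees=True).round(1));s=pose()[2];print(s["force"],s["opening"],s["grip_force"],s["joint_pos"].round())
E
```

```text
[-61.   44.1  91.8] [179.9   0.  175. ]
[  3.75303357 -18.59575336   8.04261199] 0.01090478342566791 29.983814656734467 [ 16.  19. 127. -13.  15. -64.]
```

Emit:
send_rows(motion=[[[0,-0.001,0,0,0,0],[0,0,0,0,0,7.5],[0,0,0,0,0,7.5],[0,0,0,0,0,7.5],[0,0,0,0,0,7.5]]])

```text
time_s: 7.85
ee_pos: [0.4743, 0.1264, 0.1194]
orientation: [168.4, 15.9, 149.1]
force: [1.7, -10.9, 8.2]
opening: 0.0111
grip_force: 30.0
```

Emit:
send_rows(motion=[[[0,0,0,0,0,7.5],[0,0,0,0,0,7.5],[0,0,0,0,0,7.5],[0,0,0,0,0,7.5],[0,0,0,0,0,7.5]]])

```text
time_s: 8.35
ee_pos: [0.4742, 0.1262, 0.1194]
orientation: [161.3, 5.7, 112.2]
force: [-0.3, -11.7, 7.8]
opening: 0.0107
grip_force: 30.0
```

Emit:
send_rows(motion=[[[0,0,0,0,0,2],[0,0,0,0,0,0],[0,0,0,0,0,0]]])

```text
time_s: 8.65
ee_pos: [0.4742, 0.1262, 0.1194]
orientation: [161.1, 5.2, 110.6]
force: [0.8, -12.7, 7.2]
opening: 0.0108
grip_force: 30.0
```

```bash
python3 - <<'E'
from h import *
a,r=incab();print(a,r.as_euler("xyz",degrees=True).round(1));s=pose()[2];print(s["force"],s["wrist_torque"],s["opening"],s["grip_force"],s["joint_pos"].round())
E
```

```text
[-61.1  43.7  91.8] [ 1.799e+02 -1.000e-01  1.055e+02]
[  0.7609949  -12.66453758   7.17413792] [-1.77274082 -0.68390506 -0.6763273 ] 0.010822046669819955 29.99624937772751 [ 15.  19. 127. -12.  15.   6.]
```

Emit:
send_rows(motion=[[[0,0,0,0,0,0],[0,0,0,0,0,0],[0,0,-0.03,0,0,0],[0,0,-0.03,0,0,-8],[0,0,-0.02,0,0,-8]]], fingers=-0.15)

```text
time_s: 9.15
ee_pos: [0.4467, 0.1247, 0.195]
orientation: [163.3, 10.1, 126.3]
force: [0.4, 0.8, 0.0]
opening: 0.0371
grip_force: 0.0
```

```bash
python3 - <<'E'
from h import *
q=np.load("cab.npy");p,R=cab();q[:3]+=R.apply([0,-.0012,0]);np.save("cab.npy",q)
plan(cw([0,30,150]),cab()[1]*D180);a,r=incab();print(a,r.as_euler("xyz",degrees=True).round(1))
E
```

```text
[[-0.0058,0.0055,0.0028,0.03,-0.01,-7.27],[-0.0064,0.0047,0.0028,0.03,-0.01,-7.27],[-0.007,0.0039,0.0028,0.03,-0.01,-7.27],[-0.0074,0.003,0.0028,0.03,-0.01,-7.27],[-0.0077,0.002,0.0028,0.03,-0.01,-7.27]]
[[-0.0079,0.001,0.0028,0.03,-0.01,-7.27],[-0.008,0.0,0.0028,0.03,-0.01,-7.27],[-0.0079,-0.001,0.0028,0.03,-0.01,-7.27]]
[-61.9  45.9 172.3] [179.8  -0.2 121.8]
```

Emit:
send_rows(motion=[[[-0.0058,0.0055,0.0028,0,0,-7.3],[-0.0064,0.0047,0.0028,0,0,-7.3],[-0.007,0.0039,0.0028,0,0,-7.3],[-0.0074,0.003,0.0028,0,0,-7.3],[-0.0077,0.002,0.0028,0,0,-7.3]]])

```text
time_s: 9.65
ee_pos: [0.4891, 0.1188, 0.1934]
orientation: [172.6, 18.0, 163.1]
force: [-0.7, -0.5, -0.3]
opening: 0.0373
grip_force: 0.0
```

Emit:
send_rows(motion=[[[-0.0079,0.001,0.0028,0,0,-7.3],[-0.008,0,0.0028,0,0,-7.3],[-0.0079,-0.001,0.0028,0,0,-7.3],[0,0,0,0,0,0]]])

```text
time_s: 10.05
ee_pos: [0.5148, 0.1153, 0.1933]
orientation: [180.0, 19.5, -174.0]
force: [0.6, 0.7, -0.4]
opening: 0.0371
grip_force: 0.0
```

```bash
python3 - <<'E'
from h import *
i,im=snap("wrist","l1");a,r=incab();print(a,r.as_euler("xyz",degrees=True).round(1))
for P in [(-60,45,103),(-42,45,103),(-60,63,103)]: print(proj(i,cw(P)).round(0))
g=cv2.cvtColor(im,cv2.COLOR_BGR2GRAY);c=proj(i,cw((-60,45,103)))[0].astype(int)
sub=(g[c[1]-30:c[1]+30,c[0]-40:c[0]+40]<70).astype(np.uint8)
n,lab,st,ce=cv2.connectedComponentsWithStats(sub)
for k in range(1,n):
    if st[k,4]>60: 
        pts=np.argwhere(lab==k)[:,::-1].astype(np.float32);print(st[k],ce[k]+c-[40,30],cv2.minAreaRect(pts))
E
```

```text
[ -0.3  29.6 148.3] [179.8  -0.  179.7]
[[277. 128.]]
[[276. 155.]]
[[303. 128.]]
```

Emit:
send_rows(motion=[[[0,0,0.02,0,0,0],[0,0,0.02,0,0,0],[0,0,0.0083,0,0,0],[0,0,0,0,0,0],[0,0,0,0,0,0]]])

```text
time_s: 10.6
ee_pos: [0.5297, 0.1169, 0.1477]
orientation: [179.9, 19.4, -174.2]
force: [1.1, -0.2, 0.3]
opening: 0.0374
grip_force: 0.0
```

Emit:
send_rows(motion=[[[0,0,0,0,0,0],[0,0,0,0,0,0],[0,0,0,0,0,0],[0,0,0,0,0,0],[0,0,0,0,0,0]]], fingers=-1)

```text
time_s: 11.1
ee_pos: [0.5302, 0.1171, 0.1478]
orientation: [179.9, 19.5, -174.1]
force: [-2.3, 3.2, 4.4]
opening: 0.0091
grip_force: 30.0
```

```bash
cat >> h.py <<'E'
def arc(side,th0,th1,tilt0,tilt1,n,r=145.,zb=39.,x=None,off=0,base=D180):
    """rows for swinging door (side +1 left,-1 right): TCP point r from hinge, zb above underside, from door angle th0 to th1 deg,
    tool tilt about cab x; prints rows (relative path, from planned poses)"""
    p,R=cab();x=0 if x is None else x
    def P(th,t):
        a=np.radians(th);y=r*np.cos(a)-zb*np.sin(a);z=r*np.sin(a)+zb*np.cos(a)
        # th measured with in-plane direction pointing inward (to -side*y)
        return p+R.apply(np.array([x,side*(175-y),61+z])/1e3), R*Ro.from_euler("x",-side*t,degrees=True)*base
    rows=[]
    for k in range(n):
        A=P(th0+(th1-th0)*k/n,tilt0+(tilt1-tilt0)*k/n);B=P(th0+(th1-th0)*(k+1)/n,tilt0+(tilt1-tilt0)*(k+1)/n)
        rows.append([round(float(v),4) for v in A[1].inv().apply(B[0]-A[0])]+[round(float(v),2) for v in (A[1].inv()*B[1]).as_rotvec(degrees=True)])
    for k in range(0,n,5): print(str(rows[k:k+5]).replace(" ",""))
    print("end",P(th1,tilt1)[0].round(3))
def st():
    a,r=incab();s=pose()[2];print(a,r.as_euler("xyz",degrees=True).round(1),"F",s["force"].round(1),"T",s["wrist_torque"].round(2),"open %.1f grip %.0f t %.1f"%(s["opening"]*1e3,s["grip_force"],s["time_s"]),s["joint_pos"].round())
E
python3 - <<'E'
from h import *
st();arc(1,0,100,0,60,20)
E
```

```text
[-1.000e-01  2.990e+01  1.004e+02] [179.8   0.  179.9] F [-2.3  3.2  4.4] T [0.58 0.17 0.19] open 9.1 grip 30 t 11.1 [ 12.  19. 120.  -6.  22. -79.]
[[0.0,0.004,-0.0125,3.0,0.0,-0.0],[-0.0,0.0044,-0.0123,3.0,0.0,0.0],[0.0,0.0048,-0.0122,3.0,0.0,-0.0],[-0.0,0.0052,-0.012,3.0,0.0,0.0],[-0.0,0.0057,-0.0118,3.0,-0.0,0.0]]
[[0.0,0.0061,-0.0116,3.0,0.0,0.0],[0.0,0.0065,-0.0114,3.0,-0.0,0.0],[-0.0,0.0069,-0.0112,3.0,0.0,-0.0],[-0.0,0.0072,-0.0109,3.0,-0.0,0.0],[-0.0,0.0076,-0.0107,3.0,-0.0,-0.0]]
[[-0.0,0.008,-0.0104,3.0,0.0,0.0],[0.0,0.0083,-0.0101,3.0,0.0,-0.0],[0.0,0.0087,-0.0098,3.0,0.0,-0.0],[-0.0,0.009,-0.0095,3.0,-0.0,0.0],[0.0,0.0094,-0.0092,3.0,0.0,0.0]]
[[-0.0,0.0097,-0.0088,3.0,0.0,-0.0],[0.0,0.01,-0.0085,3.0,-0.0,-0.0],[-0.0,0.0103,-0.0081,3.0,0.0,0.0],[0.0,0.0105,-0.0078,3.0,-0.0,0.0],[0.0,0.0108,-0.0074,3.0,-0.0,-0.0]]
end [0.477 0.322 0.238]
```

```bash
python3 - <<'E'
s=open("h.py").read()
s=s.replace("zb=39.","zb=44.,ah=5.").replace("""return p+R.apply(np.array([x,side*(175-y),61+z])/1e3), R*Ro""","""RR=R*Ro""").replace("""*t,degrees=True)*base
    rows""","""*t,degrees=True)*base
        return p+R.apply(np.array([x,side*(175-y),61+z])/1e3)+RR.apply([0,0,ah/1e3]),RR
    rows""")
open("h.py","w").write(s)
E
python3 - <<'E'
from h import *
arc(1,0,98,0,45,20)
E
```

```text
[[-0.0,0.0041,-0.0122,2.25,0.0,-0.0],[0.0,0.0047,-0.012,2.25,0.0,-0.0],[0.0,0.0052,-0.0118,2.25,-0.0,0.0],[0.0,0.0057,-0.0115,2.25,0.0,-0.0],[-0.0,0.0063,-0.0112,2.25,0.0,0.0]]
[[0.0,0.0068,-0.0109,2.25,0.0,0.0],[0.0,0.0073,-0.0106,2.25,-0.0,-0.0],[-0.0,0.0078,-0.0102,2.25,0.0,0.0],[0.0,0.0082,-0.0099,2.25,0.0,-0.0],[0.0,0.0087,-0.0095,2.25,-0.0,0.0]]
[[-0.0,0.0091,-0.009,2.25,-0.0,0.0],[0.0,0.0095,-0.0086,2.25,0.0,0.0],[0.0,0.0099,-0.0081,2.25,0.0,-0.0],[-0.0,0.0103,-0.0077,2.25,0.0,0.0],[0.0,0.0106,-0.0072,2.25,0.0,-0.0]]
[[-0.0,0.0109,-0.0067,2.25,0.0,-0.0],[0.0,0.0112,-0.0061,2.25,-0.0,0.0],[0.0,0.0115,-0.0056,2.25,0.0,-0.0],[0.0,0.0117,-0.0051,2.25,0.0,0.0],[-0.0,0.012,-0.0045,2.25,0.0,-0.0]]
end [0.478 0.318 0.236]
```

Emit:
send_rows(motion=[[[0,0.0041,-0.0122,2.25,0,0]]])

```text
time_s: 11.2
ee_pos: [0.526, 0.1201, 0.1583]
orientation: [-177.8, 19.4, -174.2]
force: [1.9, 18.6, -14.3]
opening: 0.0091
grip_force: 30.0
```

Emit:
send_rows(motion=[[[0,0.0047,-0.012,2.25,0,0],[0,0.0052,-0.0118,2.25,0,0],[0,0.0057,-0.0115,2.25,0,0],[0,0.0063,-0.0112,2.25,0,0]]])

```text
time_s: 11.6
ee_pos: [0.508, 0.1447, 0.2005]
orientation: [-168.6, 19.4, -174.1]
force: [2.8, 2.0, -9.6]
opening: 0.0092
grip_force: 30.0
```

```bash
python3 -c "
from h import *
st()"
```

```text
[ -0.6  59.4 156.5] [-168.8   -0.   179.9] F [ 2.8  2.  -9.6] T [0.57 0.12 0.18] open 9.2 grip 30 t 11.6 [ 24.  15. 118. -29.  36. -48.]
```

Emit:
send_rows(motion=[[[0,0.0068,-0.0109,2.25,0,0],[0,0.0073,-0.0106,2.25,0,0],[0,0.0078,-0.0102,2.25,0,0],[0,0.0082,-0.0099,2.25,0,0],[0,0.0087,-0.0095,2.25,0,0]]])

```text
time_s: 12.1
ee_pos: [0.4895, 0.1926, 0.237]
orientation: [-157.2, 19.3, -174.1]
force: [0.6, -5.8, -1.7]
opening: 0.0089
grip_force: 30.0
```

Emit:
send_rows(motion=[[[0,0.0091,-0.009,2.25,0,0],[0,0.0095,-0.0086,2.25,0,0],[0,0.0099,-0.0081,2.25,0,0],[0,0.0103,-0.0077,2.25,0,0],[0,0.0106,-0.0072,2.25,0,0]]])

```text
time_s: 12.6
ee_pos: [0.4779, 0.2531, 0.2516]
orientation: [-145.8, 19.4, -174.2]
force: [-10.5, -7.1, 14.5]
opening: 0.0093
grip_force: 30.0
```

Emit:
send_rows(motion=[[[0,0.0109,-0.0067,2.25,0,0],[0,0.0112,-0.0061,2.25,0,0],[0,0.0115,-0.0056,2.25,0,0],[0,0.0117,-0.0051,2.25,0,0],[0,0.012,-0.0045,2.25,0,0]]])

```text
time_s: 13.1
ee_pos: [0.4761, 0.3178, 0.239]
orientation: [-134.8, 19.4, -174.2]
force: [-9.0, -0.5, 8.4]
opening: 0.009
grip_force: 30.0
```

```bash
python3 -c "
from h import *
st()
snap('side','s1')"
```

```text
[ -0.6 234.8 198. ] [-135.    -0.   179.8] F [-9.  -0.5  8.4] T [-0.8   0.44 -1.02] open 9.0 grip 30 t 13.1 [ 52.  33.  94. -41.  84. -19.]
```

View pics/s1.png

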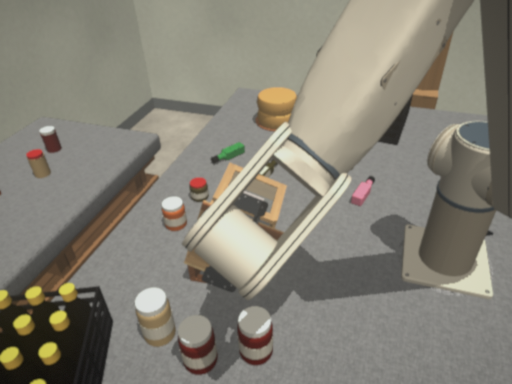

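Emit:
send_rows(motion=[[[0,0,0,0,0,0],[0,0,0,0,0,0],[0,0,-0.025,0,0,0],[0,0,-0.03,0,0,0],[0,0,-0.03,0,0,0]]], fingers=-0.45)

```text
time_s: 13.65
ee_pos: [0.4513, 0.3753, 0.2942]
orientation: [-135.0, 19.4, -174.2]
force: [0.4, 0.7, 0.4]
opening: 0.0243
grip_force: 0.0
```

```bash
python3 - <<'E'
from h import *
st();R=cab()[1]
p0,R0,_=pose();P1,R1=cw([0,190,325]),R*Ro.from_euler("x",-20,degrees=True)*D180
plan(P1,R1);plan(cw([0,-30,150]),R*D180,p0=P1,R0=R1)
E
```

```text
[1.000e-01 2.943e+02 2.565e+02] [-1.352e+02 -1.000e-01  1.798e+02] F [0.4 0.7 0.4] T [ 0.35 -0.02  0.06] open 24.3 grip 0 t 13.7 [ 57.  31.  88. -39.  92. -21.]
[[-0.0,-0.0306,0.0062,-6.21,-0.03,-0.02],[-0.0,-0.0311,0.0029,-6.21,-0.03,-0.02],[0.0,-0.0312,-0.0005,-6.21,-0.03,-0.02],[0.0,-0.031,-0.0038,-6.21,-0.03,-0.02]]
[[-0.0,-0.021,0.0342,-2.86,-0.0,-0.0],[-0.0,-0.0227,0.0332,-2.86,-0.0,-0.0],[-0.0,-0.0243,0.032,-2.86,-0.0,-0.0],[-0.0,-0.0259,0.0307,-2.86,-0.0,-0.0],[-0.0,-0.0274,0.0294,-2.86,-0.0,-0.0]]
[[-0.0,-0.0288,0.028,-2.86,-0.0,-0.0],[-0.0,-0.0301,0.0265,-2.86,-0.0,-0.0]]
```

Emit:
send_rows(motion=[[[0,-0.0306,0.0062,-6.2,0,0],[0,-0.0311,0.0029,-6.2,0,0],[0,-0.0312,-0.0005,-6.2,0,0],[0,-0.031,-0.0038,-6.2,0,0]]], fingers=-0.15)

```text
time_s: 14.05
ee_pos: [0.4391, 0.2685, 0.3593]
orientation: [-160.1, 19.5, -174.1]
force: [0.7, -0.1, 0.8]
opening: 0.0374
grip_force: 0.0
```

Emit:
send_rows(motion=[[[0,-0.021,0.0342,-2.9,0,0],[0,-0.0227,0.0332,-2.9,0,0],[0,-0.0243,0.032,-2.9,0,0],[0,-0.0259,0.0307,-2.9,0,0],[0,-0.0274,0.0294,-2.9,0,0]]])

```text
time_s: 14.55
ee_pos: [0.4969, 0.1154, 0.2409]
orientation: [-174.4, 19.6, -174.1]
force: [0.9, 1.0, -0.3]
opening: 0.0372
grip_force: 0.0
```

Emit:
send_rows(motion=[[[0,-0.0288,0.028,-2.9,0,0],[0,-0.0301,0.0265,-2.9,0,0],[0,0,0,0,0,0],[0,0,0,0,0,0]]])

```text
time_s: 14.95
ee_pos: [0.5179, 0.0593, 0.1963]
orientation: [-179.8, 19.3, -174.3]
force: [0.9, -0.2, 0.2]
opening: 0.0371
grip_force: 0.0
```

```bash
python3 - <<'E'
from h import *
st();plan(cw([0,-30,100]),cab()[1]*D180,n=3);arc(-1,0,98,0,45,20)
E
```

```text
[ -1.2 -26.5 151.9] [-179.9   -0.2  179.7] F [ 0.9 -0.2  0.2] T [-0.    0.07  0.02] open 37.1 grip 0 t 14.9 [  5.  12. 120.  -0.  28. -90.]
[[-0.0004,-0.0012,0.0173,-0.02,-0.06,-0.09],[-0.0004,-0.0012,0.0173,-0.02,-0.06,-0.09],[-0.0004,-0.0012,0.0173,-0.02,-0.06,-0.09]]
[[0.0,-0.0041,-0.0122,-2.25,-0.0,0.0],[-0.0,-0.0047,-0.012,-2.25,-0.0,0.0],[0.0,-0.0052,-0.0118,-2.25,-0.0,0.0],[0.0,-0.0057,-0.0115,-2.25,-0.0,-0.0],[0.0,-0.0063,-0.0112,-2.25,0.0,-0.0]]
[[-0.0,-0.0068,-0.0109,-2.25,-0.0,0.0],[-0.0,-0.0073,-0.0106,-2.25,-0.0,-0.0],[0.0,-0.0078,-0.0102,-2.25,0.0,0.0],[0.0,-0.0082,-0.0099,-2.25,0.0,-0.0],[0.0,-0.0087,-0.0095,-2.25,-0.0,-0.0]]
[[-0.0,-0.0091,-0.009,-2.25,-0.0,0.0],[0.0,-0.0095,-0.0086,-2.25,0.0,-0.0],[-0.0,-0.0099,-0.0081,-2.25,-0.0,0.0],[0.0,-0.0103,-0.0077,-2.25,-0.0,-0.0],[-0.0,-0.0106,-0.0072,-2.25,0.0,0.0]]
[[0.0,-0.0109,-0.0067,-2.25,-0.0,0.0],[-0.0,-0.0112,-0.0061,-2.25,-0.0,0.0],[0.0,-0.0115,-0.0056,-2.25,-0.0,0.0],[-0.0,-0.0117,-0.0051,-2.25,0.0,0.0],[-0.0,-0.012,-0.0045,-2.25,0.0,0.0]]
end [ 0.526 -0.15   0.238]
```

Emit:
send_rows(motion=[[[0,0,0,0,0,8.5],[0,0,0,0,0,8.5],[0,0,0,0,0,8.5],[0,0,0,0,0,8.5],[0,0,0,0,0,8.5]]])

```text
time_s: 15.45
ee_pos: [0.5183, 0.0623, 0.1978]
orientation: [166.6, 14.3, 141.5]
force: [0.8, 0.2, -0.2]
opening: 0.0373
grip_force: 0.0
```

Emit:
send_rows(motion=[[[0,0,0,0,0,8.5],[0,0,0,0,0,8.5],[0,0,0,0,0,8.5],[0,0,0,0,0,8.5],[0,0,0,0,0,8.5]]])

```text
time_s: 15.95
ee_pos: [0.5183, 0.0624, 0.1978]
orientation: [160.6, 1.7, 100.4]
force: [-0.7, -0.1, 0.6]
opening: 0.0374
grip_force: 0.0
```

Emit:
send_rows(motion=[[[0,0,0,0,0,8.5],[0,0,0,0,0,8.5],[0,0,0,0,0,8.5],[0,0,0,0,0,8.5],[0,0,0,0,0,8.5]]])

```text
time_s: 16.45
ee_pos: [0.5183, 0.0624, 0.1978]
orientation: [164.3, -11.6, 59.8]
force: [-0.9, 0.0, -0.0]
opening: 0.0375
grip_force: 0.0
```

Emit:
send_rows(motion=[[[0,0,0,0,0,8.5],[0,0,0,0,0,8.5],[0,0,0,0,0,8.5],[0,0,0,0,0,8.5],[0,0,0,0,0,8.5]]])

```text
time_s: 16.95
ee_pos: [0.5183, 0.0624, 0.1978]
orientation: [176.4, -19.1, 16.3]
force: [-0.0, 0.5, -0.1]
opening: 0.0378
grip_force: 0.0
```

Emit:
send_rows(motion=[[[0,0,0,0,0,5],[0,0,0,0,0,5],[0,0,0,0,0,0]]])

```text
time_s: 17.25
ee_pos: [0.5183, 0.0622, 0.1977]
orientation: [179.8, -19.4, 6.0]
force: [0.0, 0.9, 0.8]
opening: 0.0374
grip_force: 0.0
```

```bash
cat >> h.py <<'E'
D0=Ro.from_matrix([[1,0,0],[0,-1,0],[0,0,-1]])
E
python3 - <<'E'
from h import *
st();plan(cw([0,-30,100]),cab()[1]*D0,n=3);arc(-1,0,98,0,45,20,base=D0)
E
```

```text
[  0.  -23.6 153. ] [-180.    0.   -0.] F [0.  0.9 0.8] T [-0.03  0.16  0.03] open 37.4 grip 0 t 17.2 [  6.  12. 120.  -0.  28.  90.]
[[0.0,0.0021,0.0177,-0.01,0.01,-0.0],[0.0,0.0021,0.0177,-0.01,0.01,-0.0],[0.0,0.0021,0.0177,-0.01,0.01,-0.0]]
[[-0.0,0.0041,-0.0122,2.25,0.0,0.0],[0.0,0.0047,-0.012,2.25,0.0,0.0],[-0.0,0.0052,-0.0118,2.25,0.0,0.0],[-0.0,0.0057,-0.0115,2.25,0.0,-0.0],[-0.0,0.0063,-0.0112,2.25,-0.0,-0.0]]
[[0.0,0.0068,-0.0109,2.25,0.0,0.0],[0.0,0.0073,-0.0106,2.25,0.0,-0.0],[-0.0,0.0078,-0.0102,2.25,-0.0,0.0],[-0.0,0.0082,-0.0099,2.25,-0.0,-0.0],[-0.0,0.0087,-0.0095,2.25,0.0,-0.0]]
[[0.0,0.0091,-0.009,2.25,0.0,0.0],[-0.0,0.0095,-0.0086,2.25,-0.0,-0.0],[0.0,0.0099,-0.0081,2.25,0.0,0.0],[-0.0,0.0103,-0.0077,2.25,0.0,-0.0],[0.0,0.0106,-0.0072,2.25,0.0,0.0]]
[[-0.0,0.0109,-0.0067,2.25,0.0,0.0],[0.0,0.0112,-0.0061,2.25,0.0,0.0],[-0.0,0.0115,-0.0056,2.25,0.0,0.0],[0.0,0.0117,-0.0051,2.25,-0.0,0.0],[0.0,0.012,-0.0045,2.25,-0.0,0.0]]
end [ 0.526 -0.15   0.238]
```

Emit:
send_rows(motion=[[[0,0.0064,0.013,0,0,0],[0,0,0.02,0,0,0],[0,0,0.02,0,0,0],[0,0,0,0,0,0],[0,0,0,0,0,0]]])

```text
time_s: 17.75
ee_pos: [0.536, 0.056, 0.1462]
orientation: [179.8, -19.3, 6.0]
force: [0.0, -0.1, 0.4]
opening: 0.0372
grip_force: 0.0
```

Emit:
send_rows(motion=[[[0,0,0,0,0,0],[0,0,0,0,0,0],[0,0,0,0,0,0],[0,0,0,0,0,0],[0,0,0,0,0,0]]], fingers=-1)

```text
time_s: 18.25
ee_pos: [0.5365, 0.0572, 0.1474]
orientation: [179.9, -19.4, 5.9]
force: [-2.7, 11.1, 2.7]
opening: 0.0089
grip_force: 30.0
```

Emit:
send_rows(motion=[[[0,0.0041,-0.0122,2.25,0,0]]])

```text
time_s: 18.35
ee_pos: [0.5329, 0.0533, 0.1581]
orientation: [-177.9, -19.4, 6.1]
force: [4.2, -7.4, -9.4]
opening: 0.0092
grip_force: 30.0
```

```bash
python3 -c "
from h import *
st()"
```

```text
[ -0.4 -33.8 111. ] [-1.776e+02  1.000e-01  1.000e-01] F [ 4.2 -7.4 -9.4] T [-0.85  0.19 -0.26] open 9.2 grip 30 t 18.4 [  3.  18. 120.   8.  23.  79.]
```

Emit:
send_rows(motion=[[[0,0.0047,-0.012,2.25,0,0],[0,0.0052,-0.0118,2.25,0,0],[0,0.0057,-0.0115,2.25,0,0],[0,0.0063,-0.0112,2.25,0,0]]])

```text
time_s: 18.75
ee_pos: [0.5203, 0.0252, 0.2006]
orientation: [-168.7, -19.3, 6.0]
force: [1.0, 3.8, -6.1]
opening: 0.0093
grip_force: 30.0
```

Emit:
send_rows(motion=[[[0,0.0068,-0.0109,2.25,0,0],[0,0.0073,-0.0106,2.25,0,0],[0,0.0078,-0.0102,2.25,0,0],[0,0.0082,-0.0099,2.25,0,0],[0,0.0087,-0.0095,2.25,0,0]]])

```text
time_s: 19.25
ee_pos: [0.5124, -0.0263, 0.2372]
orientation: [-157.4, -19.3, 6.0]
force: [-1.7, 6.4, 0.5]
opening: 0.009
grip_force: 30.0
```

Emit:
send_rows(motion=[[[0,0.0091,-0.009,2.25,0,0],[0,0.0095,-0.0086,2.25,0,0],[0,0.0099,-0.0081,2.25,0,0],[0,0.0103,-0.0077,2.25,0,0],[0,0.0106,-0.0072,2.25,0,0]]])

```text
time_s: 19.75
ee_pos: [0.5138, -0.0884, 0.2512]
orientation: [-146.0, -19.3, 6.0]
force: [-6.6, 5.1, 10.9]
opening: 0.0093
grip_force: 30.0
```

Emit:
send_rows(motion=[[[0,0.0109,-0.0067,2.25,0,0],[0,0.0112,-0.0061,2.25,0,0],[0,0.0115,-0.0056,2.25,0,0],[0,0.0117,-0.0051,2.25,0,0],[0,0.012,-0.0045,2.25,0,0]]])

```text
time_s: 20.25
ee_pos: [0.5253, -0.1514, 0.2384]
orientation: [-135.0, -19.4, 6.0]
force: [-4.6, -1.0, 8.0]
opening: 0.0091
grip_force: 30.0
```

```bash
python3 -c "
from h import *
st()"
```

```text
[  -0.9 -236.9  195.7] [-1.348e+02  1.000e-01 -0.000e+00] F [-4.6 -1.   8. ] T [0.88 0.33 0.66] open 9.1 grip 30 t 20.2 [-39.  29. 100.  43.  80.  18.]
```

Emit:
send_rows(motion=[[[0,0,0,0,0,0],[0,0,0,0,0,0],[0,0,-0.025,0,0,0],[0,0,-0.03,0,0,0],[0,0,-0.03,0,0,0]]], fingers=-0.45)

```text
time_s: 20.75
ee_pos: [0.512, -0.2126, 0.2946]
orientation: [-135.2, -19.3, 6.0]
force: [0.9, -0.1, -0.4]
opening: 0.024
grip_force: 0.0
```

```bash
python3 - <<'E'
from h import *
st();R=cab()[1]
P1,R1=cw([-100,-150,370]),R*Ro.from_euler("x",15,degrees=True)*D0
plan(P1,R1);plan([.42,.02,.40],Ro.from_euler("xyz",[180,0,20],degrees=True),p0=P1,R0=R1)
E
```

```text
[  -0.7 -296.7  255. ] [-1.35e+02  1.00e-01 -0.00e+00] F [ 0.9 -0.1 -0.4] T [-0.31  0.02  0.02] open 24.0 grip 0 t 20.8 [-44.  27.  94.  39.  89.  20.]
[[-0.0199,-0.037,0.0045,-6.0,0.02,-0.01],[-0.0199,-0.0372,0.0006,-6.0,0.02,-0.01],[-0.0199,-0.0371,-0.0033,-6.0,0.02,-0.01],[-0.0199,-0.0366,-0.0072,-6.0,0.02,-0.01],[-0.0199,-0.0356,-0.011,-6.0,0.02,-0.01]]
[[0.0178,-0.0232,0.0042,-3.05,-5.26,-2.82],[0.0191,-0.0224,0.0013,-3.05,-5.26,-2.82],[0.0202,-0.0214,-0.0017,-3.05,-5.26,-2.82],[0.0209,-0.0202,-0.0047,-3.05,-5.26,-2.82]]
```

```bash
python3 - <<'E'
from h import *
R=cab()[1]
P1,R1=cw([-40,-160,370]),R*Ro.from_euler("x",15,degrees=True)*D0
plan(P1,R1,n=5);plan(cw([-60,0,330]),R*D0,p0=P1,R0=R1)
E
```

```text
[[-0.0079,-0.0356,0.0031,-6.0,0.02,-0.01],[-0.0079,-0.0357,-0.0007,-6.0,0.02,-0.01],[-0.0079,-0.0354,-0.0044,-6.0,0.02,-0.01],[-0.0079,-0.0348,-0.0081,-6.0,0.02,-0.01],[-0.0079,-0.0338,-0.0117,-6.0,0.02,-0.01]]
[[-0.005,-0.036,0.02,-3.75,-0.0,-0.0],[-0.005,-0.0373,0.0176,-3.75,-0.0,-0.0],[-0.005,-0.0384,0.0151,-3.75,-0.0,-0.0],[-0.005,-0.0393,0.0126,-3.75,-0.0,-0.0]]
```

Emit:
send_rows(motion=[[[-0.008,-0.0356,0.0031,-6,0,0],[-0.008,-0.0357,-0.0007,-6,0,0],[-0.008,-0.0354,-0.0044,-6,0,0],[-0.008,-0.0348,-0.0081,-6,0,0],[-0.008,-0.0338,-0.0117,-6,0,0]]], fingers=0.5)

```text
time_s: 21.25
ee_pos: [0.4217, -0.0834, 0.3897]
orientation: [-165.5, -19.5, 5.9]
force: [-0.1, 0.9, -0.1]
opening: 0.0605
grip_force: 0.0
```

Emit:
send_rows(motion=[[[-0.005,-0.036,0.02,-3.75,0,0],[-0.005,-0.0373,0.0176,-3.75,0,0],[-0.005,-0.0384,0.0151,-3.75,0,0],[-0.005,-0.0393,0.0126,-3.75,0,0]]])

```text
time_s: 21.65
ee_pos: [0.4013, 0.063, 0.3474]
orientation: [-179.1, -19.3, 5.9]
force: [0.1, -0.7, 0.1]
opening: 0.0657
grip_force: 0.0
```

Emit:
send_rows(motion=[[[0,0,0,0,0,0],[0,0,0,0,0,0]]])

```text
time_s: 21.85
ee_pos: [0.4017, 0.0631, 0.347]
orientation: [-179.1, -19.1, 6.2]
force: [0.0, -0.5, -0.0]
opening: 0.0659
grip_force: 0.0
```

```bash
python3 - <<'E'
from h import *
import pickle
st();i,im=snap("wrist","k0");pickle.dump(i,open("k0.pk","wb"))
cv2.imwrite("pics/k0b.png",cv2.resize(im[:250],None,fx=1.56,fy=1.56,interpolation=cv2.INTER_CUBIC))
E
```

```text
[-59.5 -11.2 332.4] [-178.8    0.4    0.2] F [ 0.  -0.5 -0. ] T [0.   0.17 0.01] open 65.9 grip 0 t 21.9 [  7. -12. 122.   1.  51.  90.]
```

View pics/k0b.png

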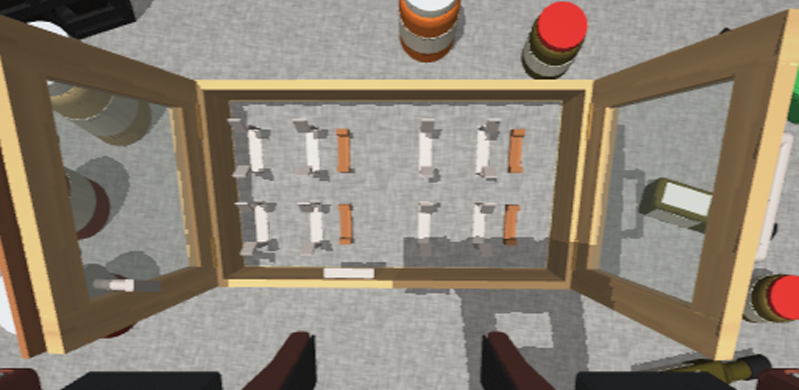

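The doors are wide open. Four clips are visible, with white bases at about (257,150), (313,150), (262,223), (318,223), (426,150), (483,150), (425,220) and (480,220). Saddles are at (345,150), (346,223), (517,150) and (512,224). Now I'll measure the clips.

```bash
python3 - <<'E'
from edges import *
import pickle
i=pickle.load(open("k0.pk","rb"));im=cv2.imread("pics/k0.png")
T=lambda q:(q[:3],Ro.from_euler("z",q[3])*Ro.from_euler("y",-q[4])*Ro.from_euler("x",q[5]))
q0=np.load("cab.npy")
E=[("k",(87,168,60),(87,-168,60)),("k",(-87,168,60),(-87,-168,60)),("k",(95,165,60),(95,-165,60)),("k",(-95,165,60),(-95,-165,60)),("k",(80,170,60),(-80,170,60)),("k",(80,-170,60),(-80,-170,60))]
q=fit({"k":(i,im)},E,T,q0,lambda q:list((q[:3]-q0[:3])/np.array([.002,.002,.001]))+[(q[4]-np.radians(19.7))/.003,q[5]/.002])
print((q-q0)[:3]*1e3,np.degrees(q[3:]-q0[3:]))
p,R=cab()
def ontocab(u,v,z):
    o,d=ray(i,u,v);o=R.inv().apply(o-p)*1e3;d=R.inv().apply(d);return (o+d*(z-o[2])/d[2]).round(1)
hsv=cv2.cvtColor(im,cv2.COLOR_BGR2HSV);roi=np.zeros(im.shape[:2],np.uint8);cv2.fillConvexPoly(roi,proj(i,[cw(c) for c in [(84,167,0),(84,-167,0),(-84,-167,0),(-84,167,0)]]).astype(int),1)
W=((hsv[:,:,2]>205)&(hsv[:,:,1]<40)&(roi>0)).astype(np.uint8);O=((hsv[:,:,0]<14)&(hsv[:,:,1]>120)&(roi>0)).astype(np.uint8)
for nm,m in(("W",W),("O",O)):
    n,l,s,c=cv2.connectedComponentsWithStats(m)
    for k in range(1,n):
        if s[k,4]>25:
            x,y,w,h=s[k,:4];print(nm,s[k],ontocab(*c[k],0),"mid",ontocab(x+w/2-.5,y+h/2-.5,0),"ends",ontocab(x+w/2-.5,y-.5,0)[0],ontocab(x+w/2-.5,y+h-.5,0)[0])
E
```

```text
k (87, 168, 60) (87, -168, 60) 25 med -0.26 sd 0.01
k (-87, 168, 60) (-87, -168, 60) 25 med -0.01 sd 0.57
k (95, 165, 60) (95, -165, 60) 25 med 0.24 sd 0.43
k (-95, 165, 60) (-95, -165, 60) 25 med -0.02 sd 0.32
k (80, 170, 60) (-80, 170, 60) 25 med -0.02 sd 0.24
k (80, -170, 60) (-80, -170, 60) 25 med -0.01 sd 0.25
[-0.35691501  0.7744105  -1.8594798 ] [0.05124004 0.25305167 0.2145891 ]
W [159  83  10  27 174] [ 36.5 147.8   0. ] mid [ 37.6 147.5   0. ] ends 58.5 16.2
W [196  85   9  25 165] [36.6 87.3  0. ] mid [36.2 87.2  0. ] ends 55.5 16.4
W [269  85   8  24 160] [ 37.3 -31.3   0. ] mid [ 37.2 -31.8   0. ] ends 55.7 18.4
W [305  84   9  27 169] [ 37.2 -90.5   0. ] mid [ 36.6 -91.2   0. ] ends 57.3 15.4
W [164 132   8  23 147] [-40.  147.3   0. ] mid [-39.2 146.8   0. ] ends -19.8 -59.0
W [199 133   8  22 144] [-41.6  86.9   0. ] mid [-39.7  86.5   0. ] ends -21.2 -58.6
W [303 132   8  20 120] [-37.2 -90.7   0. ] mid [-35.2 -90.9   0. ] ends -18.6 -52.2
W [268 137   8  16 115] [-40. -31.   0.] mid [-40.7 -31.6   0. ] ends -27.2 -54.3
O [216  83   8  27 188] [37.7 54.5  0. ] mid [37.8 55.   0. ] ends 58.6 16.5
O [326  83  10  28 206] [  37.7 -125.3    0. ] mid [  37.5 -126.1    0. ] ends 58.9 15.5
O [217 131   8  25 162] [-38.   54.3   0. ] mid [-38.6  55.5   0. ] ends -17.7 -60.1
O [323 131  10  26 179] [ -39.  -125.3    0. ] mid [ -38.4 -126.5    0. ] ends -16.8 -60.5
```

```bash
cat >> h.py <<'E'
def down(yaw): return Ro.from_euler("xyz",[180,0,yaw],degrees=True)
CL={1:(-37.5,117),2:(37.5,117),3:(-37.5,-61.4),4:(37.5,-61.4)}
# tool orientation in clip: tool x=+cab y, z=-cab z, y=cab x
DC=Ro.from_matrix(np.array([[0,1,0],[1,0,0],[0,0,-1]]).T)
E
python3 - <<'E'
from h import *
q=np.load("cab.npy");q+=.5*np.array([-.357e-3,.774e-3,-1.86e-3,*np.radians([.051,.253,.215])]);np.save("cab.npy",q);print(q[:3],np.degrees(q[3:]))
P1,R1=np.array([.42,-.03,.43]),down(50);plan(P1,R1);plan([.48,-.42,.42],down(90),p0=P1,R0=R1)
print(cw([0,-205,245]),cw([94,-205,245]))
E
```

```text
[0.56643086 0.09082846 0.0524219 ] [ 6.02677322 19.58391966 -0.1128174 ]
[[0.0058,0.0153,-0.0129,1.07,-3.08,-7.23],[0.0031,0.0156,-0.0134,1.07,-3.08,-7.23],[0.0004,0.0156,-0.0138,1.07,-3.08,-7.23],[-0.0023,0.0152,-0.014,1.07,-3.08,-7.23],[-0.0049,0.0145,-0.0141,1.07,-3.08,-7.23]]
[[-0.0074,0.0134,-0.014,1.07,-3.08,-7.23]]
[[-0.0289,0.033,0.0011,0.0,0.0,-4.44],[-0.0314,0.0306,0.0011,0.0,0.0,-4.44],[-0.0337,0.0281,0.0011,0.0,0.0,-4.44],[-0.0357,0.0254,0.0011,0.0,0.0,-4.44],[-0.0376,0.0226,0.0011,0.0,0.0,-4.44]]
[[-0.0392,0.0196,0.0011,0.0,0.0,-4.44],[-0.0406,0.0165,0.0011,0.0,0.0,-4.44],[-0.0418,0.0133,0.0011,0.0,0.0,-4.44],[-0.0427,0.01,0.0011,0.0,0.0,-4.44]]
[ 0.5061024  -0.12119467  0.28362889] [ 0.59417516 -0.11189624  0.31513648]
```

Emit:
send_rows(motion=[[[0.0058,0.0153,-0.0129,1.07,-3.08,-7.23],[0.0031,0.0156,-0.0134,1.07,-3.08,-7.23],[0.0004,0.0156,-0.0138,1.07,-3.08,-7.23],[-0.0023,0.0152,-0.014,1.07,-3.08,-7.23],[-0.0049,0.0145,-0.0141,1.07,-3.08,-7.23]]], fingers=1)

```text
time_s: 22.4
ee_pos: [0.4174, -0.0186, 0.4168]
orientation: [179.2, -3.0, 42.6]
force: [0.7, -0.4, 0.2]
opening: 0.0877
grip_force: 0.0
```

Emit:
send_rows(motion=[[[-0.0074,0.0134,-0.014,1.07,-3.08,-7.23],[-0.0289,0.033,0.0011,0,0,-4.44],[-0.0314,0.0306,0.0011,0,0,-4.44],[-0.0337,0.0281,0.0011,0,0,-4.44],[-0.0357,0.0254,0.0011,0,0,-4.44]]])

```text
time_s: 22.9
ee_pos: [0.4451, -0.2085, 0.4255]
orientation: [-180.0, -0.0, 67.5]
force: [0.6, -0.0, -0.1]
opening: 0.088
grip_force: 0.0
```

Emit:
send_rows(motion=[[[-0.0376,0.0226,0.0011,0,0,-4.44],[-0.0392,0.0196,0.0011,0,0,-4.44],[-0.0406,0.0165,0.0011,0,0,-4.44],[-0.0418,0.0133,0.0011,0,0,-4.44],[-0.0427,0.01,0.0011,0,0,-4.44]]])

```text
time_s: 23.4
ee_pos: [0.4763, -0.4257, 0.4197]
orientation: [-180.0, -0.0, 89.7]
force: [0.4, 0.3, 0.2]
opening: 0.0879
grip_force: 0.0
```

Emit:
send_rows(motion=[[[0,0,0,0,0,0],[0,0,0,0,0,0]]])

```text
time_s: 23.6
ee_pos: [0.4766, -0.4235, 0.4189]
orientation: [-179.9, -0.1, 89.4]
force: [0.2, 0.2, 0.3]
opening: 0.0878
grip_force: 0.0
```

```bash
cat > bot.py <<'E'
from h import *
def bottles(name=None):
    """find bottles in wrist view -> list (xy world body centre, cap yaw deg, length mm, width mm, px)"""
    i,im=snap("wrist",name);hsv=cv2.cvtColor(im,cv2.COLOR_BGR2HSV).astype(int);H,S,V=hsv[:,:,0],hsv[:,:,1],hsv[:,:,2]
    ol=(H>15)&(H<42)&(S>90)&(V>25)&(V<150);bk=(V<45)&(S<110)
    ol[235:]=0;out=[]
    n,l,s,c=cv2.connectedComponentsWithStats(cv2.morphologyEx(ol.astype(np.uint8),cv2.MORPH_CLOSE,np.ones((3,3))))
    for k in range(1,n):
        if s[k,4]<120 or s[k,4]>3500: continue
        hull=np.zeros(ol.shape,np.uint8);pts=np.argwhere(l==k)[:,::-1].astype(np.int32)
        near=cv2.dilate((l==k).astype(np.uint8),np.ones((7,7)))
        nb,lb,sb,cb=cv2.connectedComponentsWithStats((bk&~(l==k)).astype(np.uint8))
        ids=[j for j in np.unique(lb[near>0]) if j and 15<sb[j,4]<400]
        if not ids: continue
        j=max(ids,key=lambda j:sb[j,4]);cp=np.argwhere(lb==j)[:,::-1].astype(float)
        allp=np.vstack([pts,cp.astype(np.int32)])
        W=np.array([onz(i,u,v,.018)[:2] for u,v in cv2.convexHull(pts)[:,0]]);C=np.array([onz(i,u,v,.018)[:2] for u,v in cv2.convexHull(cp.astype(np.int32))[:,0]])
        A=np.vstack([W,C]).astype(np.float32)*1000
        (cx,cy),(w,h),a=cv2.minAreaRect(A);a=np.radians(a);d=np.array([np.cos(a),np.sin(a)]) if w>h else np.array([-np.sin(a),np.cos(a)])
        m=np.array([cx,cy]);
        if d@(C.mean(0)*1000-m)<0:d=-d
        L,w=max(w,h),min(w,h);out.append(((m-d*L*(.5-44/140))/1e3,np.degrees(np.arctan2(d[1],d[0])),L,w,pts.mean(0).round()))
    return out
if __name__=="__main__":
    import sys
    st()
    for b in bottles(sys.argv[1]): print(b[0].round(4),"cap %.1f L %.0f w %.0f"%b[1:4],b[4])
    im=cv2.imread(f"pics/{sys.argv[1]}.png");cv2.imwrite(f"pics/{sys.argv[1]}b.png",im[:260])
E
python3 bot.py v1
```

```text
[ -12.2 -502.9  392.4] [-160.4    2.    83.8] F [0.2 0.2 0.3] T [-0.03 -0.05  0.05] open 87.8 grip 0 t 23.6 [-43.  17.  80.   0.  83. -42.]
[ 0.5936 -0.235 ] cap -102.2 L 145 w 37 [316.  60.]
[ 0.3925 -0.2392] cap -72.1 L 144 w 35 [213.  63.]
[ 0.4571 -0.4373] cap -69.9 L 142 w 35 [250. 169.]
[ 0.5677 -0.4521] cap -75.7 L 144 w 36 [303. 175.]
```

View pics/v1b.png

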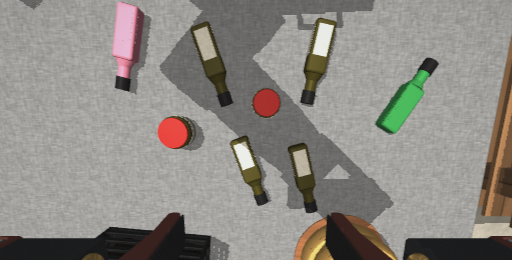

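The view shows four bottles with labels at (206,40), (322,38), (244,155) and (300,160); lengths and widths match 140 × 36 mm. Green (407,97) and pink (125,45) are the look-alikes, and dark red and red-lid jars stand at (266,103) and (174,132). First I'll take bottle C at (250,169).

```bash
python3 - <<'E'
from h import *
P1,R1=[.4571,-.4373,.10],down(110);plan(P1,R1,n=9)
E
```

```text
[[-0.0017,-0.0022,0.0355,-0.01,-0.01,-2.27],[-0.0016,-0.0022,0.0355,-0.01,-0.01,-2.27],[-0.0015,-0.0023,0.0355,-0.01,-0.01,-2.27],[-0.0014,-0.0024,0.0355,-0.01,-0.01,-2.27],[-0.0013,-0.0024,0.0355,-0.01,-0.01,-2.27]]
[[-0.0012,-0.0025,0.0355,-0.01,-0.01,-2.27],[-0.0011,-0.0025,0.0355,-0.01,-0.01,-2.27],[-0.001,-0.0026,0.0355,-0.01,-0.01,-2.27],[-0.0009,-0.0026,0.0355,-0.01,-0.01,-2.27]]
```

Emit:
send_rows(motion=[[[-0.0017,-0.0022,0.0355,0,0,-2.27],[-0.0016,-0.0022,0.0355,0,0,-2.27],[-0.0015,-0.0023,0.0355,0,0,-2.27],[-0.0014,-0.0024,0.0355,0,0,-2.27],[-0.0013,-0.0024,0.0355,0,0,-2.27]]], fingers=0.5)

```text
time_s: 24.15
ee_pos: [0.4672, -0.4284, 0.2421]
orientation: [180.0, 0.0, 101.2]
force: [0.2, -0.3, -0.1]
opening: 0.066
grip_force: 0.0
```

Emit:
send_rows(motion=[[[-0.0012,-0.0025,0.0355,0,0,-2.27],[-0.0011,-0.0025,0.0355,0,0,-2.27],[-0.001,-0.0026,0.0355,0,0,-2.27],[-0.0009,-0.0026,0.0355,0,0,-2.27],[0,0,0.025,0,0,0]]])

```text
time_s: 24.65
ee_pos: [0.4576, -0.4347, 0.074]
orientation: [-179.9, -0.1, 110.2]
force: [0.2, 1.0, -0.7]
opening: 0.0663
grip_force: 0.0
```

Emit:
send_rows(motion=[[[0,0,0.025,0,0,0],[0,0,0.02,0,0,0],[0,0,0.01,0,0,0],[0,0,0,0,0,0],[0,0,0,0,0,0]]])

```text
time_s: 25.15
ee_pos: [0.459, -0.436, 0.0214]
orientation: [-180.0, 0.0, 110.2]
force: [0.3, -0.6, 0.6]
opening: 0.0657
grip_force: 0.0
```

Emit:
send_rows(motion=[[[0,0,0,0,0,0],[0,0,0,0,0,0],[0,0,0,0,0,0],[0,0,0,0,0,0]]], fingers=-1)

```text
time_s: 25.55
ee_pos: [0.4588, -0.436, 0.0207]
orientation: [-179.9, 0.0, 110.2]
force: [-2.1, -1.5, 0.8]
opening: 0.0372
grip_force: 0.7
```

```bash
cat >> h.py <<'E'
def toclip(k,h=2,zup=130,n1=None,n2=None):
    """via point above right door then above clip k; prints rows"""
    R=cab()[1]*DC;p0,R0,_=pose();p1=p0+[0,0,.05]
    V=np.array([.46,-.22,.385]);RV=Ro.concatenate([down(93),R]).mean()
    x,y=CL[k]
    print("A lift");plan(p1,R0,p0=p0,R0=R0,vm=.025)
    print("B via");plan(V,RV,p0=p1,R0=R0,vm=.042,wm=7)
    U=cw([x,y,18+h+190]);D=cw([x,y,18+h+75])
    print("C over");plan(U,R,p0=V,R0=RV,vm=.042,wm=7);print("D down");plan(D,R,p0=U,R0=R,vm=.04)
E
python3 - <<'E'
from h import *
st();print(pose()[0]);toclip(1)
E
```

```text
[-163.6 -512.6   23.6] [-160.9   -4.8  103.4] F [-2.1 -1.5  0.8] T [-0.13  0.12  0.03] open 37.2 grip 1 t 25.6 [-45.  42.  97.  -0.  41. -65.]
[ 0.45880356 -0.43595185  0.02073594]
A lift
[[-0.0,-0.0,-0.025,0.0,0.0,0.0],[-0.0,-0.0,-0.025,0.0,0.0,0.0]]
B via
[[0.0202,0.0075,-0.0314,-0.98,-0.12,1.57],[0.0204,0.0075,-0.0314,-0.98,-0.12,1.57],[0.0205,0.0075,-0.0313,-0.98,-0.12,1.57],[0.0206,0.0075,-0.0312,-0.98,-0.12,1.57],[0.0208,0.0074,-0.0311,-0.98,-0.12,1.57]]
[[0.0209,0.0074,-0.031,-0.98,-0.12,1.57],[0.021,0.0074,-0.0309,-0.98,-0.12,1.57],[0.0212,0.0073,-0.0309,-0.98,-0.12,1.57],[0.0213,0.0073,-0.0308,-0.98,-0.12,1.57],[0.0214,0.0072,-0.0307,-0.98,-0.12,1.57]]
C over
[[0.0378,-0.0003,0.0136,-0.89,0.02,-0.14],[0.0378,-0.0005,0.0136,-0.89,0.02,-0.14],[0.0378,-0.0006,0.0136,-0.89,0.02,-0.14],[0.0378,-0.0007,0.0136,-0.89,0.02,-0.14],[0.0378,-0.0008,0.0136,-0.89,0.02,-0.14]]
[[0.0378,-0.001,0.0136,-0.89,0.02,-0.14],[0.0378,-0.0011,0.0136,-0.89,0.02,-0.14],[0.0378,-0.0012,0.0136,-0.89,0.02,-0.14],[0.0378,-0.0013,0.0136,-0.89,0.02,-0.14],[0.0378,-0.0014,0.0136,-0.89,0.02,-0.14]]
[[0.0378,-0.0016,0.0136,-0.89,0.02,-0.14]]
D down
[[-0.0,0.0,0.0383,0.0,0.0,0.0],[-0.0,0.0,0.0383,0.0,0.0,0.0],[-0.0,0.0,0.0383,0.0,0.0,0.0]]
```

```bash
sed -i 's/V=np.array(\[.46,-.22,.385\])/V=np.array([.46,-.22,.42])/; s/18+h+190/18+h+225/' h.py; python3 - <<'E'
from h import *
toclip(1)
E
```

```text
A lift
[[-0.0,-0.0,-0.025,0.0,0.0,0.0],[-0.0,-0.0,-0.025,0.0,0.0,0.0]]
B via
[[0.0202,0.0075,-0.0349,-0.98,-0.12,1.57],[0.0203,0.0076,-0.0349,-0.98,-0.12,1.57],[0.0205,0.0076,-0.0348,-0.98,-0.12,1.57],[0.0206,0.0077,-0.0347,-0.98,-0.12,1.57],[0.0207,0.0077,-0.0346,-0.98,-0.12,1.57]]
[[0.0209,0.0077,-0.0345,-0.98,-0.12,1.57],[0.021,0.0077,-0.0344,-0.98,-0.12,1.57],[0.0212,0.0077,-0.0343,-0.98,-0.12,1.57],[0.0213,0.0077,-0.0343,-0.98,-0.12,1.57],[0.0214,0.0077,-0.0342,-0.98,-0.12,1.57]]
C over
[[0.0378,-0.0014,0.0136,-0.89,0.02,-0.14],[0.0378,-0.0015,0.0136,-0.89,0.02,-0.14],[0.0378,-0.0017,0.0136,-0.89,0.02,-0.14],[0.0378,-0.0018,0.0136,-0.89,0.02,-0.14],[0.0378,-0.0019,0.0135,-0.89,0.02,-0.14]]
[[0.0378,-0.002,0.0135,-0.89,0.02,-0.14],[0.0378,-0.0022,0.0135,-0.89,0.02,-0.14],[0.0378,-0.0023,0.0135,-0.89,0.02,-0.14],[0.0378,-0.0024,0.0135,-0.89,0.02,-0.14],[0.0378,-0.0025,0.0134,-0.89,0.02,-0.14]]
[[0.0378,-0.0026,0.0134,-0.89,0.02,-0.14]]
D down
[[-0.0,0.0,0.0375,0.0,0.0,0.0],[-0.0,0.0,0.0375,0.0,0.0,0.0],[-0.0,0.0,0.0375,0.0,0.0,0.0],[-0.0,0.0,0.0375,0.0,0.0,0.0]]
```

Emit:
send_rows(motion=[[[0,0,0,0,0,0],[0,0,0,0,0,0],[0,0,0,0,0,0],[0,0,-0.025,0,0,0],[0,0,-0.025,0,0,0]]])

```text
time_s: 26.05
ee_pos: [0.458, -0.435, 0.0695]
orientation: [-179.9, -0.2, 110.2]
force: [0.7, 0.7, -1.7]
opening: 0.0358
grip_force: 30.0
```

Emit:
send_rows(motion=[[[0.0202,0.0075,-0.0349,-0.98,-0.12,1.57],[0.0203,0.0076,-0.0349,-0.98,-0.12,1.57],[0.0205,0.0076,-0.0348,-0.98,-0.12,1.57],[0.0206,0.0077,-0.0347,-0.98,-0.12,1.57],[0.0207,0.0077,-0.0346,-0.98,-0.12,1.57]]])

```text
time_s: 26.55
ee_pos: [0.459, -0.3268, 0.2458]
orientation: [175.1, 0.2, 102.3]
force: [-0.2, 0.2, -1.1]
opening: 0.0356
grip_force: 30.0
```

Emit:
send_rows(motion=[[[0.0209,0.0077,-0.0345,-0.98,-0.12,1.57],[0.021,0.0077,-0.0344,-0.98,-0.12,1.57],[0.0212,0.0077,-0.0343,-0.98,-0.12,1.57],[0.0213,0.0077,-0.0343,-0.98,-0.12,1.57],[0.0214,0.0077,-0.0342,-0.98,-0.12,1.57]]])

```text
time_s: 27.05
ee_pos: [0.4595, -0.219, 0.4206]
orientation: [170.2, -0.2, 94.4]
force: [0.3, 0.3, -1.7]
opening: 0.0357
grip_force: 30.0
```

Emit:
send_rows(motion=[[[0.0378,-0.0014,0.0136,-0.89,0,-0.14],[0.0378,-0.0015,0.0136,-0.89,0,-0.14],[0.0378,-0.0017,0.0136,-0.89,0,-0.14],[0.0378,-0.0018,0.0136,-0.89,0,-0.14],[0.0378,-0.0019,0.0135,-0.89,0,-0.14]]])

```text
time_s: 27.55
ee_pos: [0.449, -0.0298, 0.351]
orientation: [165.8, -0.0, 95.1]
force: [0.9, -0.3, -1.1]
opening: 0.0359
grip_force: 30.0
```

Emit:
send_rows(motion=[[[0.0378,-0.002,0.0135,-0.89,0,-0.14],[0.0378,-0.0022,0.0135,-0.89,0,-0.14],[0.0378,-0.0023,0.0135,-0.89,0,-0.14],[0.0378,-0.0024,0.0135,-0.89,0,-0.14],[0.0378,-0.0025,0.0134,-0.89,0,-0.14]]])

```text
time_s: 28.05
ee_pos: [0.4387, 0.159, 0.283]
orientation: [161.3, 0.2, 95.9]
force: [0.9, -0.3, -0.8]
opening: 0.0359
grip_force: 30.0
```

Emit:
send_rows(motion=[[[0.0378,-0.0026,0.0134,-0.89,0,-0.14],[0,0,0,0,0,0],[0,0,0,0,0,0]]])

```text
time_s: 28.35
ee_pos: [0.4366, 0.1958, 0.2692]
orientation: [160.6, 0.3, 96.1]
force: [0.1, -0.0, -1.5]
opening: 0.0359
grip_force: 30.0
```

```bash
cat >> h.py <<'E'
def clipgo(k,z,n):
    st();x,y=CL[k];plan(cw([x,y,z]),cab()[1]*DC,n=n)
E
python3 - <<'E'
from h import *
clipgo(1,95,5)
E
```

```text
[-38.6 117.5 244.1] [-1.799e+02  1.000e-01  9.020e+01] F [ 0.1 -0.  -1.5] T [-0.06  0.12 -0.01] open 35.9 grip 30 t 28.4 [ 27.   2. 121. -11.  40.  28.]
[[-0.0,0.0003,0.0298,-0.03,0.03,0.04],[-0.0,0.0003,0.0298,-0.03,0.03,0.04],[-0.0001,0.0003,0.0298,-0.03,0.03,0.04],[-0.0001,0.0003,0.0298,-0.03,0.03,0.04],[-0.0001,0.0002,0.0298,-0.03,0.03,0.04]]
```

Emit:
send_rows(motion=[[[0,0.0003,0.03,0,0,0],[0,0.0003,0.03,0,0,0],[0,0.0003,0.03,0,0,0],[0,0.0003,0.03,0,0,0],[0,0,0.029,0,0,0]]])

```text
time_s: 28.85
ee_pos: [0.4894, 0.1984, 0.1296]
orientation: [160.4, 0.2, 95.8]
force: [0.9, -0.6, -1.2]
opening: 0.0359
grip_force: 30.0
```

Emit:
send_rows(motion=[[[0,0,0.015,0,0,0],[0,0,0.01,0,0,0],[0,0,0.005,0,0,0],[0,0,0,0,0,0]]])

```text
time_s: 29.25
ee_pos: [0.4982, 0.2, 0.1017]
orientation: [160.5, 0.3, 95.9]
force: [-2.0, -1.3, -1.2]
opening: 0.0356
grip_force: 30.0
```

```bash
python3 - <<'E'
from h import *
clipgo(1,19.5,7);s=pose()[2];print("Fcab",cab()[1].inv().apply(s["force"]).round(1))
E
```

```text
[-36.6 115.6  65.5] [-179.9    0.2   90. ] F [-2.  -1.3 -1.2] T [-0.16  0.34  0.03] open 35.6 grip 30 t 29.2 [ 24.  25. 121. -22.  17.  38.]
[[0.0002,-0.0001,0.0066,-0.01,0.03,-0.0],[0.0002,-0.0001,0.0066,-0.01,0.03,-0.0],[0.0002,-0.0001,0.0066,-0.01,0.03,-0.0],[0.0002,-0.0001,0.0066,-0.01,0.03,-0.0],[0.0002,-0.0001,0.0066,-0.01,0.03,-0.0]]
[[0.0002,-0.0001,0.0066,-0.01,0.03,-0.0],[0.0002,-0.0001,0.0066,-0.01,0.03,-0.0]]
Fcab [-2.4 -1.1 -0.4]
```

Emit:
send_rows(motion=[[[0.001,-0.0009,0.006,0,0,0],[0,0,0.006,0,0,0],[0,0,0.006,0,0,0],[0,0,0,0,0,0]]])

```text
time_s: 29.65
ee_pos: [0.5034, 0.2026, 0.0841]
orientation: [160.4, 0.2, 96.0]
force: [-0.0, 0.8, -5.8]
opening: 0.036
grip_force: 30.0
```

Emit:
send_rows(motion=[[[0,0,0.006,0,0,0],[0,0,0.006,0,0,0],[0,0,0.006,0,0,0],[0,0,0.006,0,0,0],[0,0,0.004,0,0,0]]])

```text
time_s: 30.15
ee_pos: [0.5127, 0.2032, 0.0579]
orientation: [160.4, 0.3, 96.0]
force: [-20.4, -0.8, 40.1]
opening: 0.0363
grip_force: 30.0
```

Emit:
send_rows(motion=[[[0,0,0,0,0,0],[0,0,0,0,0,0]]])

```text
time_s: 30.35
ee_pos: [0.5128, 0.2032, 0.0579]
orientation: [160.4, 0.2, 96.0]
force: [-0.4, -0.8, -0.8]
opening: 0.0359
grip_force: 30.0
```

```bash
python3 - <<'E'
from h import *
clipgo(1,19.5,1);s=pose()[2];print("Fcab",cab()[1].inv().apply(s["force"]).round(1))
E
```

```text
[-37.3 117.3  19.3] [-1.8e+02  1.0e-01  9.0e+01] F [-0.4 -0.8 -0.8] T [-0.16  0.24 -0.03] open 35.9 grip 30 t 30.4 [ 24.  31. 120. -30.  12.  46.]
[[-0.0003,-0.0002,-0.0002,-0.03,0.14,0.02]]
Fcab [-0.7 -0.8 -0.6]
```

Emit:
send_rows(motion=[[[0,0,0,0,0,0],[0,0,0,0,0,0],[0,0,0,0,0,0],[0,0,-0.025,0,0,0],[0,0,-0.025,0,0,0]]], fingers=0.27)

```text
time_s: 30.85
ee_pos: [0.4955, 0.2016, 0.1051]
orientation: [160.5, 0.3, 96.0]
force: [0.6, 0.1, 0.5]
opening: 0.0558
grip_force: 0.0
```

Emit:
send_rows(motion=[[[0,0,0,0,0,0],[0,0,0,0,0,0],[0,0,0,0,0,0],[0,0,0,0,0,0],[0,0,0,0,0,0]]], fingers=-1)

```text
time_s: 31.35
ee_pos: [0.4958, 0.2015, 0.1044]
orientation: [160.5, 0.3, 96.0]
force: [-0.5, 0.3, 0.3]
opening: 0.0191
grip_force: 0.0
```

Emit:
send_rows(motion=[[[0,0,0.008,0,0,0],[0,0,0.006,0,0,0],[0,0,0.004,0,0,0],[0,0,0,0,0,0]]])

```text
time_s: 31.75
ee_pos: [0.5018, 0.2021, 0.0873]
orientation: [160.5, 0.3, 96.0]
force: [0.4, 0.3, -0.1]
opening: 0.0006
grip_force: 0.0
```

```bash
python3 - <<'E'
from h import *
st();s=pose()[2];print("Fcab",cab()[1].inv().apply(s["force"]).round(1))
E
```

```text
[-37.8 117.3  50.7] [-179.9    0.2   90. ] F [ 0.4  0.3 -0.1] T [-0.06  0.05 -0.01] open 0.6 grip 0 t 31.8 [ 24.  27. 121. -24.  15.  40.]
Fcab [ 0.4  0.2 -0.2]
```

Emit:
send_rows(motion=[[[0,0,0.002,0,0,0],[0,0,0.002,0,0,0],[0,0,0,0,0,0]]])

```text
time_s: 32.05
ee_pos: [0.5025, 0.2022, 0.0864]
orientation: [160.4, 0.3, 96.0]
force: [-17.9, -3.3, 34.1]
opening: 0.0006
grip_force: 18.5
```

```bash
python3 - <<'E'
from h import *
st();s=pose()[2];print("Fcab",cab()[1].inv().apply(s["force"]).round(1))
# plan back to view pose
V=np.array([.46,-.2,.42]);R=cab()[1]*DC;RV=Ro.concatenate([down(93),R]).mean()
p0,R0,_=pose();p1=p0+R0.apply([0,0,-.22]);print("up 0.22");plan(V,RV,p0=p1,R0=R0,vm=.042);plan([.48,-.42,.42],down(90),p0=V,R0=RV,vm=.042)
E
```

```text
[-37.5 117.4  49.6] [180.    0.2  90. ] F [-17.9  -3.3  34.1] T [-0.29  1.02 -0.01] open 0.6 grip 19 t 32.0 [ 24.  27. 121. -25.  15.  41.]
Fcab [-5.7 -1.5 38.2]
up 0.22
[[-0.0397,0.0032,-0.0121,0.98,-0.0,0.15],[-0.0397,0.0031,-0.0121,0.98,-0.0,0.15],[-0.0397,0.003,-0.0122,0.98,-0.0,0.15],[-0.0397,0.0029,-0.0122,0.98,-0.0,0.15],[-0.0397,0.0028,-0.0123,0.98,-0.0,0.15]]
[[-0.0397,0.0027,-0.0123,0.98,-0.0,0.15],[-0.0397,0.0026,-0.0124,0.98,-0.0,0.15],[-0.0397,0.0025,-0.0124,0.98,-0.0,0.15],[-0.0397,0.0024,-0.0124,0.98,-0.0,0.15],[-0.0397,0.0023,-0.0125,0.98,-0.0,0.15]]
[[-0.0368,0.0004,0.0,1.63,-0.08,0.75],[-0.0368,0.0009,0.0001,1.63,-0.08,0.75],[-0.0368,0.0014,0.0001,1.63,-0.08,0.75],[-0.0368,0.0019,0.0001,1.63,-0.08,0.75],[-0.0367,0.0024,0.0001,1.63,-0.08,0.75]]
[[-0.0367,0.0029,0.0,1.63,-0.08,0.75]]
```

Emit:
send_rows(motion=[[[0,0,-0.044,0,0,0],[0,0,-0.044,0,0,0],[0,0,-0.044,0,0,0],[0,0,-0.044,0,0,0],[0,0,-0.044,0,0,0]]])

```text
time_s: 32.55
ee_pos: [0.429, 0.1954, 0.2935]
orientation: [160.4, 0.2, 96.0]
force: [-0.7, 0.5, 0.4]
opening: 0.0003
grip_force: 0.0
```

Emit:
send_rows(motion=[[[-0.0397,0.0032,-0.0121,0.98,0,0.15],[-0.0397,0.0031,-0.0121,0.98,0,0.15],[-0.0397,0.003,-0.0122,0.98,0,0.15],[-0.0397,0.0029,-0.0122,0.98,0,0.15],[-0.0397,0.0028,-0.0123,0.98,0,0.15]]], fingers=0.5)

```text
time_s: 33.05
ee_pos: [0.4451, -0.0036, 0.3559]
orientation: [165.3, 0.0, 95.3]
force: [0.2, 0.4, -0.1]
opening: 0.0369
grip_force: 0.0
```

Emit:
send_rows(motion=[[[-0.0397,0.0027,-0.0123,0.98,0,0.15],[-0.0397,0.0026,-0.0124,0.98,0,0.15],[-0.0397,0.0025,-0.0124,0.98,0,0.15],[-0.0397,0.0024,-0.0124,0.98,0,0.15],[-0.0397,0.0023,-0.0125,0.98,0,0.15]]])

```text
time_s: 33.55
ee_pos: [0.4608, -0.2018, 0.4187]
orientation: [170.2, -0.1, 94.5]
force: [0.1, 0.5, 0.2]
opening: 0.0659
grip_force: 0.0
```

Emit:
send_rows(motion=[[[-0.0368,0.0004,0,1.63,0,0.75],[-0.0368,0.0009,0,1.63,0,0.75],[-0.0368,0.0014,0,1.63,0,0.75],[-0.0368,0.0019,0,1.63,0,0.75],[-0.0367,0.0024,0,1.63,0,0.75]]])

```text
time_s: 34.05
ee_pos: [0.4777, -0.3849, 0.4175]
orientation: [178.5, -0.5, 90.7]
force: [0.8, -0.9, -0.1]
opening: 0.0661
grip_force: 0.0
```

Emit:
send_rows(motion=[[[-0.0367,0.0029,0,1.63,0,0.75],[0,0,0,0,0,0],[0,0,0,0,0,0]]])

```text
time_s: 34.35
ee_pos: [0.4812, -0.4201, 0.4165]
orientation: [-179.9, -0.6, 90.0]
force: [-0.5, 0.9, -0.1]
opening: 0.0658
grip_force: 0.0
```

```bash
python3 bot.py v2; cat >> h.py <<'E'
def topick(x,y,cap,z=.09):
    st();P=np.array([x,y,.0]);p0,R0,_=pose();yaw=cap+180;R=down(yaw)
    print("over");plan([x,y,z],R,vm=.04,wm=6)
E

```

```text
[  -8.4 -500.   388.4] [-160.4    1.4   84.1] F [-0.5  0.9 -0.1] T [-0.05 -0.08 -0.01] open 65.8 grip 0 t 34.4 [-42.  18.  80.   0.  83. -42.]
[ 0.594 -0.235] cap -102.8 L 145 w 37 [314.  64.]
[ 0.3922 -0.2393] cap -71.8 L 144 w 35 [211.  67.]
```

```bash
python3 - <<'E'
from h import *
topick(.594,-.235,-102.5)
E
```

```text
[  -8.2 -499.2  388.8] [-160.4    1.4   84.2] F [0.  0.3 0.2] T [-0.01 -0.08 -0.01] open 66.0 grip 0 t 34.4 [-42.  17.  80.   0.  83. -42.]
over
[[0.0181,0.0113,0.0329,-0.01,-0.06,1.25],[0.0184,0.0109,0.0328,-0.01,-0.06,1.25],[0.0187,0.0105,0.0328,-0.01,-0.06,1.25],[0.0189,0.0101,0.0328,-0.01,-0.06,1.25],[0.0192,0.0097,0.0328,-0.01,-0.06,1.25]]
[[0.0194,0.0092,0.0328,-0.01,-0.06,1.25],[0.0196,0.0088,0.0328,-0.01,-0.06,1.25],[0.0198,0.0084,0.0327,-0.01,-0.06,1.25],[0.0201,0.0079,0.0327,-0.01,-0.06,1.25],[0.0203,0.0075,0.0327,-0.01,-0.06,1.25]]
```

Emit:
send_rows(motion=[[[0.0181,0.0113,0.0329,0,-0.06,1.25],[0.0184,0.0109,0.0328,0,-0.06,1.25],[0.0187,0.0105,0.0328,0,-0.06,1.25],[0.0189,0.0101,0.0328,0,-0.06,1.25],[0.0192,0.0097,0.0328,0,-0.06,1.25]]])

```text
time_s: 34.9
ee_pos: [0.5378, -0.3257, 0.2537]
orientation: [-180.0, -0.2, 83.8]
force: [-0.4, 0.2, -0.5]
opening: 0.0658
grip_force: 0.0
```

Emit:
send_rows(motion=[[[0.0194,0.0092,0.0328,0,-0.06,1.25],[0.0196,0.0088,0.0328,0,-0.06,1.25],[0.0198,0.0084,0.0327,0,-0.06,1.25],[0.0201,0.0079,0.0327,0,-0.06,1.25],[0.0203,0.0075,0.0327,0,-0.06,1.25]]])

```text
time_s: 35.4
ee_pos: [0.5942, -0.2338, 0.0902]
orientation: [-180.0, 0.1, 77.6]
force: [0.2, -1.5, 0.3]
opening: 0.0656
grip_force: 0.0
```

Emit:
send_rows(motion=[[[0,0,0.025,0,0,0],[0,0,0.025,0,0,0],[0,0,0.02,0,0,0],[0,0,0,0,0,0]]])

```text
time_s: 35.8
ee_pos: [0.5918, -0.2339, 0.0185]
orientation: [-179.7, 0.0, 77.6]
force: [0.0, 1.2, 0.1]
opening: 0.066
grip_force: 0.0
```

Emit:
send_rows(motion=[[[0,0,0,0,0,0],[0,0,0,0,0,0],[0,0,0,0,0,0],[0,0,0,0,0,0],[0,0,0,0,0,0]]], fingers=-1)

```text
time_s: 36.3
ee_pos: [0.5941, -0.2361, 0.0213]
orientation: [-180.0, 0.1, 77.5]
force: [-1.8, 1.3, 7.6]
opening: 0.0359
grip_force: 30.0
```

Emit:
send_rows(motion=[[[0,0,0,0,0,0],[0,0,0,0,0,0]]])

```text
time_s: 36.5
ee_pos: [0.5941, -0.2362, 0.0213]
orientation: [-180.0, 0.1, 77.5]
force: [-1.6, 1.6, 6.1]
opening: 0.036
grip_force: 30.0
```

```bash
python3 - <<'E'
from h import *
st();print(pose()[0]);toclip(3)
E
```

```text
[ -16.8 -328.   -27.7] [-161.3    6.1   72.6] F [-1.6  1.6  6.1] T [0.11 0.17 0.02] open 36.0 grip 30 t 36.5 [-23.  42.  97.  -0.  42. -10.]
[ 0.59413666 -0.23615229  0.02128397]
A lift
[[-0.0,-0.0,-0.025,0.0,0.0,0.0],[-0.0,-0.0,-0.025,0.0,0.0,0.0]]
B via
[[-0.0015,-0.015,-0.0387,-1.08,0.18,-1.88],[-0.0009,-0.0143,-0.039,-1.08,0.18,-1.88],[-0.0004,-0.0135,-0.0393,-1.08,0.18,-1.88],[0.0002,-0.0128,-0.0395,-1.08,0.18,-1.88],[0.0007,-0.012,-0.0398,-1.08,0.18,-1.88]]
[[0.0012,-0.0113,-0.04,-1.08,0.18,-1.88],[0.0017,-0.0104,-0.0402,-1.08,0.18,-1.88],[0.0022,-0.0096,-0.0404,-1.08,0.18,-1.88],[0.0026,-0.0088,-0.0405,-1.08,0.18,-1.88]]
C over
[[0.0339,-0.0016,0.0214,-1.4,0.03,-0.21],[0.0339,-0.002,0.0214,-1.4,0.03,-0.21],[0.0339,-0.0024,0.0213,-1.4,0.03,-0.21],[0.0339,-0.0028,0.0213,-1.4,0.03,-0.21],[0.0339,-0.0031,0.0212,-1.4,0.03,-0.21]]
[[0.0339,-0.0035,0.0212,-1.4,0.03,-0.21],[0.0339,-0.0039,0.0211,-1.4,0.03,-0.21]]
D down
[[-0.0,0.0,0.0375,0.0,0.0,0.0],[-0.0,0.0,0.0375,0.0,0.0,0.0],[-0.0,0.0,0.0375,0.0,0.0,0.0],[-0.0,0.0,0.0375,0.0,0.0,0.0]]
```

```bash
sed -i 's/18+h+225/18+h+(225 if k<3 else 320)/' h.py; python3 - <<'E'
from h import *
toclip(3)
E
```

```text
A lift
[[-0.0,-0.0,-0.025,0.0,0.0,0.0],[-0.0,-0.0,-0.025,0.0,0.0,0.0]]
B via
[[-0.0015,-0.015,-0.0387,-1.08,0.18,-1.88],[-0.0009,-0.0143,-0.039,-1.08,0.18,-1.88],[-0.0004,-0.0135,-0.0393,-1.08,0.18,-1.88],[0.0002,-0.0128,-0.0395,-1.08,0.18,-1.88],[0.0007,-0.012,-0.0398,-1.08,0.18,-1.88]]
[[0.0012,-0.0113,-0.04,-1.08,0.18,-1.88],[0.0017,-0.0104,-0.0402,-1.08,0.18,-1.88],[0.0022,-0.0096,-0.0404,-1.08,0.18,-1.88],[0.0026,-0.0088,-0.0405,-1.08,0.18,-1.88]]
C over
[[0.0395,-0.0045,0.0094,-1.63,0.03,-0.25],[0.0395,-0.0046,0.0093,-1.63,0.03,-0.25],[0.0395,-0.0047,0.0092,-1.63,0.03,-0.25],[0.0395,-0.0048,0.009,-1.63,0.03,-0.25],[0.0395,-0.0049,0.0089,-1.63,0.03,-0.25]]
[[0.0395,-0.005,0.0088,-1.63,0.03,-0.25]]
D down
[[-0.0,0.0,0.035,0.0,0.0,0.0],[-0.0,0.0,0.035,0.0,0.0,0.0],[-0.0,0.0,0.035,0.0,0.0,0.0],[-0.0,0.0,0.035,0.0,0.0,0.0],[-0.0,0.0,0.035,0.0,0.0,0.0]]
[[-0.0,0.0,0.035,0.0,0.0,0.0],[-0.0,0.0,0.035,0.0,0.0,0.0]]
```

Emit:
send_rows(motion=[[[0,0,-0.025,0,0,0],[0,0,-0.025,0,0,0],[-0.0015,-0.015,-0.0387,-1.08,0.18,-1.88],[-0.0009,-0.0143,-0.039,-1.08,0.18,-1.88],[-0.0004,-0.0135,-0.0393,-1.08,0.18,-1.88]]])

```text
time_s: 37.0
ee_pos: [0.5482, -0.2302, 0.1874]
orientation: [176.9, -0.3, 83.3]
force: [-0.1, -0.8, -1.4]
opening: 0.0359
grip_force: 30.0
```

Emit:
send_rows(motion=[[[0.0002,-0.0128,-0.0395,-1.08,0.18,-1.88],[0.0007,-0.012,-0.0398,-1.08,0.18,-1.88],[0.0012,-0.0113,-0.04,-1.08,0.18,-1.88],[0.0017,-0.0104,-0.0402,-1.08,0.18,-1.88],[0.0022,-0.0096,-0.0404,-1.08,0.18,-1.88]]])

```text
time_s: 37.5
ee_pos: [0.4737, -0.2213, 0.3817]
orientation: [171.4, -0.2, 92.7]
force: [0.6, -0.6, -1.9]
opening: 0.0357
grip_force: 30.0
```

Emit:
send_rows(motion=[[[0.0026,-0.0088,-0.0405,-1.08,0.18,-1.88],[0,0,0,0,0,0]]])

```text
time_s: 37.7
ee_pos: [0.4602, -0.2208, 0.4249]
orientation: [169.8, 0.2, 94.5]
force: [0.8, 0.1, -1.8]
opening: 0.0361
grip_force: 30.0
```

Emit:
send_rows(motion=[[[0.0395,-0.0045,0.0094,-1.63,0,-0.25],[0.0395,-0.0046,0.0093,-1.63,0,-0.25],[0.0395,-0.0047,0.0092,-1.63,0,-0.25],[0.0395,-0.0048,0.009,-1.63,0,-0.25],[0.0395,-0.0049,0.0089,-1.63,0,-0.25]]])

```text
time_s: 38.2
ee_pos: [0.4291, -0.023, 0.3674]
orientation: [162.2, 0.2, 95.7]
force: [0.3, 0.4, -2.0]
opening: 0.0359
grip_force: 30.0
```

Emit:
send_rows(motion=[[[0.0395,-0.005,0.0088,-1.63,0,-0.25],[0,0,0,0,0,0],[0,0,0,0,0,0]]])

```text
time_s: 38.5
ee_pos: [0.4235, 0.0157, 0.358]
orientation: [160.6, 0.3, 96.1]
force: [-0.4, 0.2, -2.6]
opening: 0.0358
grip_force: 30.0
```

```bash
python3 - <<'E'
from h import *
clipgo(3,95,7)
E
```

```text
[-38.9 -60.4 338.1] [-1.798e+02  1.000e-01  9.020e+01] F [-0.4  0.2 -2.6] T [-0.05  0.18 -0.01] open 35.8 grip 30 t 38.5 [ -1. -11. 120.   3.  52.  -8.]
[[-0.0001,0.0003,0.0347,-0.03,0.02,0.03],[-0.0001,0.0003,0.0347,-0.03,0.02,0.03],[-0.0001,0.0003,0.0347,-0.03,0.02,0.03],[-0.0001,0.0003,0.0347,-0.03,0.02,0.03],[-0.0001,0.0003,0.0347,-0.03,0.02,0.03]]
[[-0.0001,0.0002,0.0347,-0.03,0.02,0.03],[-0.0001,0.0002,0.0347,-0.03,0.02,0.03]]
```

Emit:
send_rows(motion=[[[0,0.0003,0.035,0,0,0],[0,0.0003,0.035,0,0,0],[0,0.0003,0.035,0,0,0],[0,0.0003,0.035,0,0,0],[0,0.0003,0.035,0,0,0]]])

```text
time_s: 39.0
ee_pos: [0.485, 0.0185, 0.1933]
orientation: [160.5, 0.3, 95.8]
force: [1.2, -0.1, -2.2]
opening: 0.0359
grip_force: 30.0
```

Emit:
send_rows(motion=[[[0,0,0.035,0,0,0],[0,0,0.033,0,0,0],[0,0,0.028,0,0,0],[0,0,0,0,0,0],[0,0,0,0,0,0]]])

```text
time_s: 39.5
ee_pos: [0.5158, 0.0219, 0.1037]
orientation: [160.6, 0.3, 95.9]
force: [0.4, -0.5, -2.8]
opening: 0.0358
grip_force: 30.0
```

```bash
python3 - <<'E'
from h import *
clipgo(3,20,1)
E
```

```text
[-37.1 -63.4  67.5] [-179.8    0.2   89.9] F [ 0.4 -0.5 -2.8] T [-0.03  0.22 -0.01] open 35.8 grip 30 t 39.5 [  0.  23. 124.   7.  14. -12.]
[[0.0021,-0.0002,0.0475,-0.21,0.2,-0.06]]
```

Emit:
send_rows(motion=[[[0.002,-0.0002,0.006,0,0,0],[0,0,0.006,0,0,0],[0,0,0.006,0,0,0],[0,0,0.006,0,0,0],[0,0,0.006,0,0,0]]])

```text
time_s: 40.0
ee_pos: [0.5255, 0.026, 0.0758]
orientation: [160.5, 0.3, 96.0]
force: [-3.2, 0.1, 0.6]
opening: 0.036
grip_force: 30.0
```

Emit:
send_rows(motion=[[[0,0,0.006,0,0,0],[0,0,0.006,0,0,0],[0,0,0.005,0,0,0],[0,0,0,0,0,0],[0,0,0,0,0,0]]])

```text
time_s: 40.5
ee_pos: [0.5313, 0.0265, 0.0594]
orientation: [160.5, 0.3, 96.0]
force: [-0.0, 0.2, -3.3]
opening: 0.0359
grip_force: 30.0
```

```bash
python3 - <<'E'
from h import *
st()
E
```

```text
[-37.  -60.4  20.4] [-179.9    0.2   90. ] F [-0.   0.2 -3.3] T [-0.07  0.32  0.03] open 35.9 grip 30 t 40.5 [  1.  29. 123.  10.   8. -15.]
```

Emit:
send_rows(motion=[[[0,0,0,0,0,0],[0,0,0,0,0,0],[0,0,0,0,0,0],[0,0,-0.025,0,0,0],[0,0,-0.025,0,0,0]]], fingers=0.27)

```text
time_s: 41.0
ee_pos: [0.514, 0.0249, 0.107]
orientation: [160.6, 0.3, 96.0]
force: [0.4, 1.1, 0.0]
opening: 0.0556
grip_force: 0.0
```

Emit:
send_rows(motion=[[[0,0,0,0,0,0],[0,0,0,0,0,0],[0,0,0,0,0,0],[0,0,0,0,0,0],[0,0,0,0,0,0]]], fingers=-1)

```text
time_s: 41.5
ee_pos: [0.5141, 0.025, 0.1061]
orientation: [160.6, 0.3, 96.0]
force: [1.0, 0.0, -0.8]
opening: 0.0193
grip_force: 0.0
```

```bash
python3 - <<'E'
from h import *
st()
E
```

```text
[-37.5 -60.2  70.2] [-179.8    0.2   90. ] F [ 1.   0.  -0.8] T [-0.07  0.07 -0.  ] open 19.3 grip 0 t 41.5 [  1.  22. 124.   6.  14. -11.]
```

Emit:
send_rows(motion=[[[0,0,0.008,0,0,0],[0,0,0.008,0,0,0],[0,0,0.0045,0,0,0],[0,0,0,0,0,0]]])

```text
time_s: 41.9
ee_pos: [0.521, 0.0256, 0.0868]
orientation: [160.6, 0.3, 96.0]
force: [0.6, -0.2, 0.0]
opening: 0.0007
grip_force: 0.0
```

```bash
cat >> h.py <<'E'
def back(up,view=(.48,-.44,.42)):
    st();V=np.array([.44,-.17,.42]);R=cab()[1]*DC;RV=Ro.concatenate([down(93),R]).mean()
    p0,R0,_=pose();p1=p0+R0.apply([0,0,-up]);print("V");plan(V,RV,p0=p1,R0=R0,vm=.045);print("view");plan(view,down(90),p0=V,R0=RV,vm=.045)
E
python3 - <<'E'
from h import *
back(.28)
E
```

```text
[-37.5 -60.2  49.7] [-179.8    0.2   90. ] F [ 0.6 -0.2  0. ] T [-0.03  0.09  0.02] open 0.7 grip 0 t 41.9 [  1.  25. 124.   8.  12. -12.]
V
[[-0.0375,0.0031,-0.0134,1.93,-0.01,0.3],[-0.0375,0.0028,-0.0135,1.93,-0.01,0.3],[-0.0375,0.0026,-0.0136,1.93,-0.01,0.3],[-0.0375,0.0023,-0.0137,1.93,-0.01,0.3],[-0.0375,0.002,-0.0137,1.93,-0.01,0.3]]
view
[[-0.0389,0.0026,0.0004,1.4,-0.07,0.64],[-0.0389,0.0031,0.0004,1.4,-0.07,0.64],[-0.0388,0.0035,0.0003,1.4,-0.07,0.64],[-0.0388,0.004,0.0003,1.4,-0.07,0.64],[-0.0387,0.0044,0.0002,1.4,-0.07,0.64]]
[[-0.0387,0.0048,0.0002,1.4,-0.07,0.64],[-0.0386,0.0053,0.0001,1.4,-0.07,0.64]]
```

Emit:
send_rows(motion=[[[0,0,-0.045,0,0,0],[0,0,-0.045,0,0,0],[0,0,-0.045,0,0,0],[0,0,-0.045,0,0,0],[0,0,-0.045,0,0,0]]])

```text
time_s: 42.4
ee_pos: [0.4455, 0.0188, 0.3009]
orientation: [160.6, 0.3, 96.0]
force: [0.8, 0.7, 0.1]
opening: 0.0006
grip_force: 0.0
```

Emit:
send_rows(motion=[[[0,0,-0.045,0,0,0],[0,0,-0.01,0,0,0],[-0.0375,0.0031,-0.0134,1.93,0,0.3],[-0.0375,0.0028,-0.0135,1.93,0,0.3],[-0.0375,0.0026,-0.0136,1.93,0,0.3]]], fingers=1)

```text
time_s: 42.9
ee_pos: [0.4351, -0.096, 0.3927]
orientation: [166.4, -0.0, 95.2]
force: [0.9, 0.4, 0.3]
opening: 0.037
grip_force: 0.0
```

Emit:
send_rows(motion=[[[-0.0375,0.0023,-0.0137,1.93,0,0.3],[-0.0375,0.002,-0.0137,1.93,0,0.3],[-0.0389,0.0026,0.0004,1.4,0,0.64],[-0.0389,0.0031,0.0004,1.4,0,0.64],[-0.0388,0.0035,0.0003,1.4,0,0.64]]])

```text
time_s: 43.4
ee_pos: [0.4572, -0.2875, 0.4189]
orientation: [174.5, -0.4, 92.6]
force: [0.2, -0.5, 0.3]
opening: 0.0772
grip_force: 0.0
```

Emit:
send_rows(motion=[[[-0.0388,0.004,0.0003,1.4,0,0.64],[-0.0387,0.0044,0.0002,1.4,0,0.64],[-0.0387,0.0048,0.0002,1.4,0,0.64],[-0.0386,0.0053,0.0001,1.4,0,0.64],[0,0,0,0,0,0]]])

```text
time_s: 43.9
ee_pos: [0.4805, -0.4437, 0.4157]
orientation: [-179.8, -0.6, 89.9]
force: [-0.5, -0.2, -0.2]
opening: 0.0878
grip_force: 0.0
```

Emit:
send_rows(motion=[[[0,0,0,0,0,0],[0,0,0,0,0,0]]])

```text
time_s: 44.1
ee_pos: [0.4799, -0.439, 0.4186]
orientation: [-180.0, -0.6, 90.1]
force: [-0.0, 0.3, 0.0]
opening: 0.0878
grip_force: 0.0
```

```bash
python3 bot.py v3; python3 - <<'E'
from h import *
topick(.3922,-.2393,-71.8)
E
```

```text
[ -10.7 -518.6  391.5] [-160.5    1.3   84.2] F [-0.   0.3  0. ] T [ 0.   -0.07 -0.01] open 87.8 grip 0 t 44.1 [-44.  19.  78.   0.  84. -44.]
[ 0.3923 -0.239 ] cap -71.9 L 144 w 35 [211.  56.]
[ 0.5677 -0.4523] cap -75.7 L 144 w 36 [302. 171.]
[ -10.5 -518.4  392.1] [-160.5    1.4   84.2] F [-0.1  0.5 -0. ] T [ 0.01 -0.11  0.08] open 87.7 grip 0 t 44.1 [-44.  19.  78.   0.  84. -44.]
over
[[0.0197,-0.0087,0.0331,0.01,-0.05,-1.81],[0.02,-0.0081,0.0331,0.01,-0.05,-1.81],[0.0202,-0.0075,0.0331,0.01,-0.05,-1.81],[0.0205,-0.0068,0.0331,0.01,-0.05,-1.81],[0.0207,-0.0062,0.033,0.01,-0.05,-1.81]]
[[0.0209,-0.0055,0.033,0.01,-0.05,-1.81],[0.0211,-0.0048,0.033,0.01,-0.05,-1.81],[0.0213,-0.0042,0.033,0.01,-0.05,-1.81],[0.0215,-0.0035,0.033,0.01,-0.05,-1.81],[0.0216,-0.0028,0.0329,0.01,-0.05,-1.81]]
```

Emit:
send_rows(motion=[[[0.0197,-0.0087,0.0331,0,-0.05,-1.81],[0.02,-0.0081,0.0331,0,-0.05,-1.81],[0.0202,-0.0075,0.0331,0,-0.05,-1.81],[0.0205,-0.0068,0.0331,0,-0.05,-1.81],[0.0207,-0.0062,0.033,0,-0.05,-1.81]]], fingers=0.5)

```text
time_s: 44.65
ee_pos: [0.4357, -0.3383, 0.2547]
orientation: [179.9, -0.2, 99.2]
force: [1.1, -0.5, -0.5]
opening: 0.0656
grip_force: 0.0
```

Emit:
send_rows(motion=[[[0.0209,-0.0055,0.033,0,-0.05,-1.81],[0.0211,-0.0048,0.033,0,-0.05,-1.81],[0.0213,-0.0042,0.033,0,-0.05,-1.81],[0.0215,-0.0035,0.033,0,-0.05,-1.81],[0.0216,-0.0028,0.0329,0,-0.05,-1.81]]])

```text
time_s: 45.15
ee_pos: [0.3924, -0.2391, 0.0903]
orientation: [179.8, 0.1, 108.3]
force: [0.7, 0.3, 0.2]
opening: 0.0659
grip_force: 0.0
```

Emit:
send_rows(motion=[[[0,0,0.025,0,0,0],[0,0,0.025,0,0,0],[0,0,0.02,0,0,0],[0,0,0,0,0,0]]])

```text
time_s: 45.55
ee_pos: [0.3916, -0.2391, 0.0192]
orientation: [-180.0, -0.1, 108.2]
force: [0.0, -0.2, -0.0]
opening: 0.0657
grip_force: 0.0
```

Emit:
send_rows(motion=[[[0,0,0,0,0,0],[0,0,0,0,0,0],[0,0,0,0,0,0],[0,0,0,0,0,0],[0,0,0,0,0,0]]], fingers=-1)

```text
time_s: 46.05
ee_pos: [0.3932, -0.2409, 0.0212]
orientation: [179.9, 0.1, 108.2]
force: [0.4, 1.4, 8.4]
opening: 0.0358
grip_force: 30.0
```

Emit:
send_rows(motion=[[[0,0,0,0,0,0],[0,0,0,0,0,0]]])

```text
time_s: 46.25
ee_pos: [0.3932, -0.2408, 0.0211]
orientation: [179.9, 0.1, 108.1]
force: [-0.5, 1.0, 8.8]
opening: 0.0358
grip_force: 30.0
```

```bash
python3 - <<'E'
from h import *
st();print(pose()[0]);toclip(4)
E
```

```text
[-205.6 -311.7   39.3] [-161.    -4.1  101.5] F [-0.5  1.   8.8] T [ 0.1   0.03 -0.07] open 35.8 grip 30 t 46.2 [-33.  33. 120.   0.  27. -51.]
[ 0.39320722 -0.24083791  0.02113782]
A lift
[[-0.0,0.0001,-0.025,0.0,0.0,0.0],[-0.0,0.0001,-0.025,0.0,0.0,0.0]]
B via
[[-0.0002,0.0079,-0.0387,-1.07,-0.11,1.51],[-0.0,0.0086,-0.0386,-1.07,-0.11,1.51],[0.0001,0.0093,-0.0384,-1.07,-0.11,1.51],[0.0003,0.01,-0.0382,-1.07,-0.11,1.51],[0.0005,0.0107,-0.0381,-1.07,-0.11,1.51]]
[[0.0007,0.0114,-0.0378,-1.07,-0.11,1.51],[0.001,0.0121,-0.0376,-1.07,-0.11,1.51],[0.0012,0.0128,-0.0374,-1.07,-0.11,1.51],[0.0015,0.0134,-0.0372,-1.07,-0.11,1.51]]
C over
[[0.0398,0.0078,0.0072,-1.63,0.03,-0.25],[0.0397,0.0078,0.0075,-1.63,0.03,-0.25],[0.0397,0.0077,0.0077,-1.63,0.03,-0.25],[0.0397,0.0077,0.008,-1.63,0.03,-0.25],[0.0396,0.0076,0.0082,-1.63,0.03,-0.25]]
[[0.0396,0.0075,0.0085,-1.63,0.03,-0.25]]
D down
[[0.0,-0.0,0.035,0.0,0.0,0.0],[0.0,-0.0,0.035,0.0,0.0,0.0],[0.0,-0.0,0.035,0.0,0.0,0.0],[0.0,-0.0,0.035,0.0,0.0,0.0],[0.0,-0.0,0.035,0.0,0.0,0.0]]
[[0.0,-0.0,0.035,0.0,0.0,0.0],[0.0,-0.0,0.035,0.0,0.0,0.0]]
```

Emit:
send_rows(motion=[[[0,0,-0.025,0,0,0],[0,0,-0.025,0,0,0],[-0.0002,0.0079,-0.0387,-1.07,-0.11,1.51],[0,0.0086,-0.0386,-1.07,-0.11,1.51],[0.0001,0.0093,-0.0384,-1.07,-0.11,1.51]]])

```text
time_s: 46.75
ee_pos: [0.4148, -0.2333, 0.188]
orientation: [176.7, 0.2, 103.6]
force: [0.4, -0.9, -1.8]
opening: 0.0357
grip_force: 30.0
```

Emit:
send_rows(motion=[[[0.0003,0.01,-0.0382,-1.07,-0.11,1.51],[0.0005,0.0107,-0.0381,-1.07,-0.11,1.51],[0.0007,0.0114,-0.0378,-1.07,-0.11,1.51],[0.001,0.0121,-0.0376,-1.07,-0.11,1.51],[0.0012,0.0128,-0.0374,-1.07,-0.11,1.51]]])

```text
time_s: 47.25
ee_pos: [0.4519, -0.2218, 0.3817]
orientation: [171.3, -0.0, 96.0]
force: [0.6, -0.6, -2.0]
opening: 0.036
grip_force: 30.0
```

Emit:
send_rows(motion=[[[0.0015,0.0134,-0.0372,-1.07,-0.11,1.51],[0.0398,0.0078,0.0072,-1.63,0,-0.25],[0.0397,0.0078,0.0075,-1.63,0,-0.25],[0.0397,0.0077,0.0077,-1.63,0,-0.25],[0.0397,0.0077,0.008,-1.63,0,-0.25]]])

```text
time_s: 47.75
ee_pos: [0.4821, -0.0571, 0.3957]
orientation: [163.7, 0.1, 95.5]
force: [1.3, 0.2, -1.7]
opening: 0.0357
grip_force: 30.0
```

Emit:
send_rows(motion=[[[0.0396,0.0076,0.0082,-1.63,0,-0.25],[0.0396,0.0075,0.0085,-1.63,0,-0.25],[0,0,0,0,0,0],[0,0,0,0,0,0]]])

```text
time_s: 48.15
ee_pos: [0.4935, 0.0231, 0.3839]
orientation: [160.6, 0.2, 96.2]
force: [-0.8, 0.2, -1.7]
opening: 0.0359
grip_force: 30.0
```

```bash
python3 - <<'E'
from h import *
clipgo(4,67,8)
E
```

```text
[ 36.1 -60.3 338.9] [-1.799e+02  1.000e-01  9.020e+01] F [-0.8  0.2 -1.7] T [-0.06  0.17  0.02] open 35.9 grip 30 t 48.1 [  0.  -5. 111.   2.  54.  -7.]
[[-0.0001,0.0003,0.034,-0.02,0.01,0.03],[-0.0001,0.0003,0.034,-0.02,0.01,0.03],[-0.0001,0.0002,0.034,-0.02,0.01,0.03],[-0.0001,0.0002,0.034,-0.02,0.01,0.03],[-0.0001,0.0002,0.034,-0.02,0.01,0.03]]
[[-0.0001,0.0002,0.034,-0.02,0.01,0.03],[-0.0001,0.0002,0.034,-0.02,0.01,0.03],[-0.0001,0.0002,0.034,-0.02,0.01,0.03]]
```

Emit:
send_rows(motion=[[[0,0.0003,0.034,0,0,0],[0,0.0003,0.034,0,0,0],[0,0.0002,0.034,0,0,0],[0,0.0002,0.034,0,0,0],[0,0.0002,0.034,0,0,0]]])

```text
time_s: 48.65
ee_pos: [0.5525, 0.0259, 0.2236]
orientation: [160.5, 0.3, 95.9]
force: [0.4, 0.2, -2.0]
opening: 0.0359
grip_force: 30.0
```

Emit:
send_rows(motion=[[[0,0,0.034,0,0,0],[0,0,0.034,0,0,0],[0,0,0.034,0,0,0],[0,0,0,0,0,0],[0,0,0,0,0,0]]])

```text
time_s: 49.15
ee_pos: [0.5858, 0.0295, 0.1284]
orientation: [160.6, 0.2, 95.9]
force: [0.0, -0.7, -2.0]
opening: 0.036
grip_force: 30.0
```

```bash
python3 - <<'E'
from h import *
clipgo(4,20.5,1)
E
```

```text
[ 37.6 -63.1  67.1] [-1.798e+02  1.000e-01  9.000e+01] F [ 0.  -0.7 -2. ] T [-0.1   0.17 -0.  ] open 36.0 grip 30 t 49.1 [  1.  24. 115.   4.  21.  -8.]
[[0.0018,0.0001,0.0466,-0.15,0.15,-0.03]]
```

Press in, release, and probe the top with closed fingertips.

Emit:
send_rows(motion=[[[0.002,0,0.006,0,0,0],[0,0,0.006,0,0,0],[0,0,0.006,0,0,0],[0,0,0.006,0,0,0],[0,0,0.006,0,0,0]]])

```text
time_s: 49.65
ee_pos: [0.5958, 0.0338, 0.1003]
orientation: [160.4, 0.2, 96.0]
force: [-3.3, 0.4, 0.9]
opening: 0.0358
grip_force: 30.0
```

Emit:
send_rows(motion=[[[0,0,0.006,0,0,0],[0,0,0.006,0,0,0],[0,0,0.0046,0,0,0],[0,0,0,0,0,0],[0,0,0,0,0,0]]])

```text
time_s: 50.15
ee_pos: [0.6015, 0.0343, 0.0841]
orientation: [160.5, 0.2, 96.0]
force: [0.6, -0.1, -1.2]
opening: 0.0358
grip_force: 30.0
```

```bash
python3 - <<'E'
from h import *
st()
E
```

```text
[ 37.9 -59.9  20.1] [-1.799e+02  1.000e-01  9.010e+01] F [ 0.6 -0.1 -1.2] T [-0.08  0.18  0.03] open 35.8 grip 30 t 50.1 [  2.  30. 114.   4.  17.  -9.]
```

Emit:
send_rows(motion=[[[0,0,0,0,0,0],[0,0,0,0,0,0],[0,0,0,0,0,0],[0,0,-0.025,0,0,0],[0,0,-0.025,0,0,0]]], fingers=0.27)

```text
time_s: 50.65
ee_pos: [0.5841, 0.0327, 0.1315]
orientation: [160.6, 0.2, 96.0]
force: [-0.3, -0.1, -0.2]
opening: 0.0558
grip_force: 0.0
```

Emit:
send_rows(motion=[[[0,0,0,0,0,0],[0,0,0,0,0,0],[0,0,0,0,0,0],[0,0,0,0,0,0],[0,0,0,0,0,0]]], fingers=-1)

```text
time_s: 51.15
ee_pos: [0.5843, 0.0327, 0.1307]
orientation: [160.6, 0.2, 96.0]
force: [-0.2, 0.1, -0.0]
opening: 0.019
grip_force: 0.0
```

Emit:
send_rows(motion=[[[0,0,0.008,0,0,0],[0,0,0.008,0,0,0],[0,0,0.0045,0,0,0],[0,0,0,0,0,0]]])

```text
time_s: 51.55
ee_pos: [0.5911, 0.0333, 0.1122]
orientation: [160.5, 0.2, 96.0]
force: [-4.4, -0.1, 9.0]
opening: 0.0007
grip_force: 5.3
```

```bash
python3 - <<'E'
from h import *
back(.28)
E
```

```text
[ 37.5 -59.9  50. ] [-1.799e+02  1.000e-01  9.010e+01] F [-4.4 -0.1  9. ] T [0.02 0.36 0.05] open 0.7 grip 5 t 51.5 [  1.  26. 115.   4.  19.  -8.]
V
[[-0.0375,-0.0119,-0.0133,1.94,-0.02,0.31],[-0.0376,-0.0121,-0.0129,1.94,-0.02,0.31],[-0.0377,-0.0123,-0.0125,1.94,-0.02,0.31],[-0.0377,-0.0126,-0.0121,1.94,-0.02,0.31],[-0.0378,-0.0128,-0.0116,1.94,-0.02,0.31]]
view
[[-0.0389,0.0026,0.0004,1.4,-0.07,0.64],[-0.0389,0.0031,0.0004,1.4,-0.07,0.64],[-0.0388,0.0035,0.0003,1.4,-0.07,0.64],[-0.0388,0.004,0.0003,1.4,-0.07,0.64],[-0.0387,0.0044,0.0002,1.4,-0.07,0.64]]
[[-0.0387,0.0048,0.0002,1.4,-0.07,0.64],[-0.0386,0.0053,0.0001,1.4,-0.07,0.64]]
```

Emit:
send_rows(motion=[[[0,0,-0.045,0,0,0],[0,0,-0.045,0,0,0],[0,0,-0.045,0,0,0],[0,0,-0.045,0,0,0],[0,0,-0.045,0,0,0]]])

```text
time_s: 52.05
ee_pos: [0.5157, 0.0263, 0.3254]
orientation: [160.5, 0.2, 96.0]
force: [1.0, 0.4, -0.7]
opening: 0.0004
grip_force: 0.0
```

Emit:
send_rows(motion=[[[0,0,-0.045,0,0,0],[0,0,-0.01,0,0,0],[-0.0375,-0.0119,-0.0133,1.93,0,0.3],[-0.0376,-0.0121,-0.0129,1.93,0,0.3],[-0.0377,-0.0123,-0.0125,1.93,0,0.3]]], fingers=1)

```text
time_s: 52.55
ee_pos: [0.4628, -0.0929, 0.4018]
orientation: [166.4, -0.1, 95.2]
force: [0.4, 0.6, 1.0]
opening: 0.0367
grip_force: 0.0
```

Emit:
send_rows(motion=[[[-0.0377,-0.0126,-0.0121,1.93,0,0.3],[-0.0378,-0.0128,-0.0116,1.93,0,0.3],[-0.0389,0.0026,0.0004,1.4,0,0.64],[-0.0389,0.0031,0.0004,1.4,0,0.64],[-0.0388,0.0035,0.0003,1.4,0,0.64]]])

```text
time_s: 53.05
ee_pos: [0.4573, -0.2875, 0.4182]
orientation: [174.4, -0.5, 92.6]
force: [0.3, 0.2, -0.2]
opening: 0.077
grip_force: 0.0
```

Emit:
send_rows(motion=[[[-0.0388,0.004,0.0003,1.4,0,0.64],[-0.0387,0.0044,0.0002,1.4,0,0.64],[-0.0387,0.0048,0.0002,1.4,0,0.64],[-0.0386,0.0053,0.0001,1.4,0,0.64],[0,0,0,0,0,0]]])

```text
time_s: 53.55
ee_pos: [0.4808, -0.4437, 0.4149]
orientation: [-179.9, -0.6, 89.9]
force: [0.6, -0.2, -0.3]
opening: 0.0879
grip_force: 0.0
```

Emit:
send_rows(motion=[[[0,0,0,0,0,0],[0,0,0,0,0,0]]])

```text
time_s: 53.75
ee_pos: [0.4803, -0.439, 0.4176]
orientation: [-180.0, -0.6, 90.1]
force: [0.0, 0.6, -0.1]
opening: 0.0877
grip_force: 0.0
```

```bash
python3 bot.py v4; python3 - <<'E'
from h import *
topick(.5677,-.4523,-75.7)
E
```

```text
[ -10.7 -518.6  390.4] [-160.5    1.3   84.2] F [ 0.   0.6 -0.1] T [-0.02 -0.08 -0.  ] open 87.7 grip 0 t 53.8 [-44.  19.  78.   0.  84. -44.]
[ 0.5678 -0.4525] cap -75.6 L 144 w 36 [301. 171.]
[ -10.5 -518.5  390.9] [-160.5    1.3   84.3] F [-0.6 -0.5 -0.8] T [-0.04 -0.04  0.01] open 87.7 grip 0 t 53.8 [-44.  19.  78.   0.  84. -44.]
over
[[-0.0019,0.0097,0.0365,0.01,-0.06,-1.57],[-0.0021,0.0096,0.0365,0.01,-0.06,-1.57],[-0.0023,0.0096,0.0365,0.01,-0.06,-1.57],[-0.0026,0.0095,0.0365,0.01,-0.06,-1.57],[-0.0028,0.0095,0.0365,0.01,-0.06,-1.57]]
[[-0.003,0.0094,0.0365,0.01,-0.06,-1.57],[-0.0032,0.0093,0.0365,0.01,-0.06,-1.57],[-0.0034,0.0092,0.0365,0.01,-0.06,-1.57],[-0.0036,0.0091,0.0365,0.01,-0.06,-1.57]]
```

Emit:
send_rows(motion=[[[-0.0019,0.0097,0.0365,0,-0.06,-1.57],[-0.0021,0.0096,0.0365,0,-0.06,-1.57],[-0.0023,0.0096,0.0365,0,-0.06,-1.57],[-0.0026,0.0095,0.0365,0,-0.06,-1.57],[-0.0028,0.0095,0.0365,0,-0.06,-1.57]]], fingers=0.5)

```text
time_s: 54.3
ee_pos: [0.5295, -0.4464, 0.2357]
orientation: [179.8, -0.2, 98.1]
force: [-0.1, -0.6, 0.8]
opening: 0.066
grip_force: 0.0
```

Emit:
send_rows(motion=[[[-0.003,0.0094,0.0365,0,-0.06,-1.57],[-0.0032,0.0093,0.0365,0,-0.06,-1.57],[-0.0034,0.0092,0.0365,0,-0.06,-1.57],[-0.0036,0.0091,0.0365,0,-0.06,-1.57],[0,0,0,0,0,0]]])

```text
time_s: 54.8
ee_pos: [0.5663, -0.4502, 0.085]
orientation: [-179.8, -0.4, 104.3]
force: [-1.0, 0.8, -0.9]
opening: 0.0654
grip_force: 0.0
```

Emit:
send_rows(motion=[[[0,0,0.025,0,0,0],[0,0,0.025,0,0,0],[0,0,0.0195,0,0,0],[0,0,0,0,0,0]]])

```text
time_s: 55.2
ee_pos: [0.5669, -0.4523, 0.0194]
orientation: [-180.0, -0.1, 104.2]
force: [-0.5, 0.6, -0.2]
opening: 0.066
grip_force: 0.0
```

Emit:
send_rows(motion=[[[0,0,0,0,0,0],[0,0,0,0,0,0],[0,0,0,0,0,0],[0,0,0,0,0,0],[0,0,0,0,0,0]]], fingers=-1)

```text
time_s: 55.7
ee_pos: [0.5685, -0.454, 0.0217]
orientation: [179.9, 0.1, 104.2]
force: [-0.5, 0.9, 5.7]
opening: 0.036
grip_force: 30.0
```

Emit:
send_rows(motion=[[[0,0,0,0,0,0],[0,0,0,0,0,0]]])

```text
time_s: 55.9
ee_pos: [0.5685, -0.454, 0.0216]
orientation: [179.9, 0.1, 104.2]
force: [-1.8, 0.8, 6.2]
opening: 0.0358
grip_force: 30.0
```

```bash
python3 - <<'E'
from h import *
st();print(pose()[0]);toclip(2)
E
```

```text
[ -62.3 -542.   -11.6] [-160.8   -2.8   97.8] F [-1.8  0.8  6.2] T [0.06 0.27 0.02] open 35.8 grip 30 t 55.9 [-40.  47.  84.   0.  49. -54.]
[ 0.56846414 -0.45397974  0.02164887]
A lift
[[-0.0,0.0001,-0.025,0.0,0.0,0.0],[-0.0,0.0001,-0.025,0.0,0.0,0.0]]
B via
[[0.023,-0.0043,-0.0317,-0.88,-0.06,0.88],[0.0229,-0.0041,-0.0318,-0.88,-0.06,0.88],[0.0228,-0.004,-0.0319,-0.88,-0.06,0.88],[0.0227,-0.0039,-0.032,-0.88,-0.06,0.88],[0.0226,-0.0037,-0.0321,-0.88,-0.06,0.88]]
[[0.0225,-0.0036,-0.0321,-0.88,-0.06,0.88],[0.0224,-0.0034,-0.0322,-0.88,-0.06,0.88],[0.0223,-0.0033,-0.0323,-0.88,-0.06,0.88],[0.0223,-0.0031,-0.0324,-0.88,-0.06,0.88],[0.0222,-0.003,-0.0324,-0.88,-0.06,0.88]]
[[0.0221,-0.0028,-0.0325,-0.88,-0.06,0.88]]
C over
[[0.038,0.0053,0.0124,-0.89,0.02,-0.14],[0.0379,0.0052,0.0125,-0.89,0.02,-0.14],[0.0379,0.0051,0.0126,-0.89,0.02,-0.14],[0.0379,0.005,0.0127,-0.89,0.02,-0.14],[0.0379,0.0049,0.0128,-0.89,0.02,-0.14]]
[[0.0379,0.0048,0.0129,-0.89,0.02,-0.14],[0.0379,0.0046,0.013,-0.89,0.02,-0.14],[0.0378,0.0045,0.0131,-0.89,0.02,-0.14],[0.0378,0.0044,0.0131,-0.89,0.02,-0.14],[0.0378,0.0043,0.0132,-0.89,0.02,-0.14]]
[[0.0378,0.0042,0.0133,-0.89,0.02,-0.14]]
D down
[[0.0,-0.0,0.0375,0.0,0.0,0.0],[0.0,-0.0,0.0375,0.0,0.0,0.0],[0.0,-0.0,0.0375,0.0,0.0,0.0],[0.0,-0.0,0.0375,0.0,0.0,0.0]]
```

Emit:
send_rows(motion=[[[0,0,-0.025,0,0,0],[0,0,-0.025,0,0,0],[0.023,-0.0043,-0.0317,-0.88,-0.06,0.88],[0.0229,-0.0041,-0.0318,-0.88,-0.06,0.88],[0.0228,-0.004,-0.0319,-0.88,-0.06,0.88]]])

```text
time_s: 56.4
ee_pos: [0.5376, -0.3888, 0.166]
orientation: [177.3, 0.1, 101.5]
force: [-0.6, 0.0, -2.0]
opening: 0.0356
grip_force: 30.0
```

Emit:
send_rows(motion=[[[0.0227,-0.0039,-0.032,-0.88,-0.06,0.88],[0.0226,-0.0037,-0.0321,-0.88,-0.06,0.88],[0.0225,-0.0036,-0.0321,-0.88,-0.06,0.88],[0.0224,-0.0034,-0.0322,-0.88,-0.06,0.88],[0.0223,-0.0033,-0.0323,-0.88,-0.06,0.88]]])

```text
time_s: 56.9
ee_pos: [0.4882, -0.2826, 0.3249]
orientation: [172.9, 0.0, 97.1]
force: [0.7, -0.1, -1.8]
opening: 0.0356
grip_force: 30.0
```

Emit:
send_rows(motion=[[[0.0223,-0.0031,-0.0324,-0.88,-0.06,0.88],[0.0222,-0.003,-0.0324,-0.88,-0.06,0.88],[0.0221,-0.0028,-0.0325,-0.88,-0.06,0.88],[0.038,0.0053,0.0124,-0.89,0,-0.14],[0.0379,0.0052,0.0125,-0.89,0,-0.14]]])

```text
time_s: 57.4
ee_pos: [0.468, -0.1424, 0.3979]
orientation: [168.2, -0.0, 94.7]
force: [0.6, -0.0, -2.6]
opening: 0.0356
grip_force: 30.0
```

Emit:
send_rows(motion=[[[0.0379,0.0051,0.0126,-0.89,0,-0.14],[0.0379,0.005,0.0127,-0.89,0,-0.14],[0.0379,0.0049,0.0128,-0.89,0,-0.14],[0.0379,0.0048,0.0129,-0.89,0,-0.14],[0.0379,0.0046,0.013,-0.89,0,-0.14]]])

```text
time_s: 57.9
ee_pos: [0.489, 0.0506, 0.3396]
orientation: [164.0, 0.1, 95.5]
force: [0.4, -0.1, -1.5]
opening: 0.0355
grip_force: 30.0
```

Emit:
send_rows(motion=[[[0.0378,0.0045,0.0131,-0.89,0,-0.14],[0.0378,0.0044,0.0131,-0.89,0,-0.14],[0.0378,0.0043,0.0132,-0.89,0,-0.14],[0.0378,0.0042,0.0133,-0.89,0,-0.14],[0,0,0,0,0,0]]])

```text
time_s: 58.4
ee_pos: [0.5057, 0.2059, 0.2927]
orientation: [160.6, 0.2, 96.3]
force: [-0.7, -0.9, -3.0]
opening: 0.0361
grip_force: 30.0
```

```bash
python3 - <<'E'
from h import *
clipgo(2,67,6)
E
```

```text
[ 35.  120.4 242.8] [-179.8    0.    90.3] F [-0.7 -0.9 -3. ] T [-0.04  0.23 -0.01] open 36.1 grip 30 t 58.4 [ 24.   7. 112.  -9.  43.  23.]
[[-0.0005,0.0005,0.0293,-0.03,0.01,0.05],[-0.0005,0.0005,0.0293,-0.03,0.01,0.05],[-0.0005,0.0005,0.0293,-0.03,0.01,0.05],[-0.0006,0.0004,0.0293,-0.03,0.01,0.05],[-0.0006,0.0004,0.0293,-0.03,0.01,0.05]]
[[-0.0006,0.0004,0.0293,-0.03,0.01,0.05]]
```

Emit:
send_rows(motion=[[[0,0.0005,0.03,0,0,0],[0,0.0005,0.03,0,0,0],[0,0.0004,0.03,0,0,0],[0,0.0004,0.03,0,0,0],[0,0,0.03,0,0,0]]])

```text
time_s: 58.9
ee_pos: [0.5588, 0.2067, 0.153]
orientation: [160.5, 0.3, 96.0]
force: [0.1, -1.3, -1.9]
opening: 0.0361
grip_force: 30.0
```

Emit:
send_rows(motion=[[[0,0,0.025,0,0,0],[0,0,0,0,0,0],[0,0,0,0,0,0]]])

```text
time_s: 59.2
ee_pos: [0.5667, 0.2076, 0.1305]
orientation: [160.5, 0.3, 96.0]
force: [0.3, 0.1, -1.7]
opening: 0.0361
grip_force: 30.0
```

```bash
python3 - <<'E'
from h import *
clipgo(2,20.8,1)
E
```

```text
[ 37.9 116.   69.6] [-179.9    0.2   90.1] F [ 0.3  0.1 -1.7] T [-0.06  0.17 -0.03] open 36.1 grip 30 t 59.2 [ 22.  25. 113. -13.  24.  27.]
[[0.0012,-0.0004,0.0488,-0.09,0.16,0.06]]
```

Emit:
send_rows(motion=[[[0.001,-0.0004,0.006,0,0,0],[0,0,0.006,0,0,0],[0,0,0.006,0,0,0],[0,0,0.006,0,0,0],[0,0,0.006,0,0,0]]])

```text
time_s: 59.7
ee_pos: [0.5767, 0.2103, 0.1021]
orientation: [160.4, 0.2, 96.0]
force: [-3.5, -0.6, 0.7]
opening: 0.0356
grip_force: 30.0
```

Emit:
send_rows(motion=[[[0,0,0.006,0,0,0],[0,0,0.006,0,0,0],[0,0,0.006,0,0,0],[0,0,0.001,0,0,0],[0,0,0,0,0,0]]])

```text
time_s: 60.2
ee_pos: [0.5828, 0.2107, 0.0844]
orientation: [160.4, 0.3, 96.0]
force: [-6.8, -1.1, 7.1]
opening: 0.0356
grip_force: 30.0
```

```bash
python3 - <<'E'
from h import *
st()
E
```

```text
[ 37.9 117.5  20.7] [-1.80e+02  1.00e-01  9.01e+01] F [-6.8 -1.1  7.1] T [-0.17  0.65 -0.03] open 35.6 grip 30 t 60.2 [ 21.  31. 111. -16.  19.  30.]
```

Emit:
send_rows(motion=[[[0,0,0,0,0,0],[0,0,0,0,0,0],[0,0,0,0,0,0],[0,0,-0.025,0,0,0],[0,0,-0.025,0,0,0]]], fingers=0.27)

```text
time_s: 60.7
ee_pos: [0.566, 0.2091, 0.1311]
orientation: [160.5, 0.3, 96.0]
force: [-0.3, -0.1, 0.3]
opening: 0.0557
grip_force: 0.0
```

Emit:
send_rows(motion=[[[0,0,0,0,0,0],[0,0,0,0,0,0],[0,0,0,0,0,0],[0,0,0,0,0,0],[0,0,0,0,0,0]]], fingers=-1)

```text
time_s: 61.2
ee_pos: [0.566, 0.209, 0.1305]
orientation: [160.5, 0.3, 96.0]
force: [0.3, 0.2, 0.7]
opening: 0.0193
grip_force: 0.0
```

Emit:
send_rows(motion=[[[0,0,0.008,0,0,0],[0,0,0.008,0,0,0],[0,0,0.0045,0,0,0],[0,0,0,0,0,0]]])

```text
time_s: 61.6
ee_pos: [0.5728, 0.2097, 0.1123]
orientation: [160.4, 0.3, 96.0]
force: [-8.1, -1.5, 14.1]
opening: 0.0002
grip_force: 7.2
```

```bash
python3 - <<'E'
from h import *
st()
# view pose over the cabinet with yaw D0 (turn tool z +90)
E
```

```text
[ 37.8 117.5  50.3] [-1.80e+02  1.00e-01  9.01e+01] F [-8.1 -1.5 14.1] T [-0.33  0.47 -0.05] open 0.2 grip 7 t 61.6 [ 22.  28. 112. -15.  22.  28.]
```

```bash
python3 - <<'E'
from h import *
R=cab()[1]
p0,R0,_=pose();p1=p0+R0.apply([0,0,-.2]);P2=cw([-60,0,330])
plan(P2,R*D0,p0=p1,R0=R0,wm=7.6)
P3,R3=cw([-20,-180,370]),R*Ro.from_euler("x",20,degrees=True)*D0
print("then");plan(P3,R3,p0=P2,R0=R*D0);P4,R4=cw([0,-296.7,255]),R*Ro.from_euler("x",45,degrees=True)*D0
plan(P4,R4,p0=P3,R0=R3)
E
```

```text
[[-0.0098,-0.0082,-0.0066,0.01,0.01,7.51],[-0.0108,-0.0068,-0.0066,0.01,0.01,7.51],[-0.0116,-0.0053,-0.0066,0.01,0.01,7.51],[-0.0122,-0.0038,-0.0066,0.01,0.01,7.51],[-0.0126,-0.0022,-0.0066,0.01,0.01,7.51]]
[[-0.0128,-0.0005,-0.0066,0.01,0.01,7.51],[-0.0127,0.0012,-0.0066,0.01,0.01,7.51],[-0.0125,0.0028,-0.0066,0.01,0.01,7.51],[-0.012,0.0044,-0.0066,0.01,0.01,7.51],[-0.0113,0.006,-0.0066,0.01,0.01,7.51]]
[[-0.0104,0.0074,-0.0066,0.01,0.01,7.51],[-0.0094,0.0087,-0.0066,0.01,0.01,7.51]]
then
[[0.008,0.036,-0.008,4.0,-0.0,-0.0],[0.008,0.0354,-0.0105,4.0,-0.0,-0.0],[0.008,0.0345,-0.0129,4.0,-0.0,-0.0],[0.008,0.0336,-0.0153,4.0,-0.0,-0.0],[0.008,0.0324,-0.0176,4.0,-0.0,-0.0]]
[[0.005,0.0372,0.017,6.25,0.0,0.0],[0.005,0.0389,0.0129,6.25,0.0,0.0],[0.005,0.0401,0.0086,6.25,0.0,0.0],[0.005,0.0407,0.0042,6.25,0.0,0.0]]
```

Emit:
send_rows(motion=[[[0,0,0.0007,0,0,0],[0,0,0,0,0,0],[0,0,-0.03,0,0,0],[0,0,-0.0417,0,0,0],[0,0,-0.043,0,0,0]]])

```text
time_s: 62.1
ee_pos: [0.5341, 0.206, 0.2192]
orientation: [160.6, 0.3, 96.0]
force: [0.3, 0.5, 0.7]
opening: 0.0004
grip_force: 0.0
```

Emit:
send_rows(motion=[[[0,0,-0.043,0,0,0],[0,0,-0.043,0,0,0]]])

```text
time_s: 62.3
ee_pos: [0.5056, 0.2034, 0.3014]
orientation: [160.5, 0.3, 96.0]
force: [0.7, -0.1, 0.1]
opening: -0.0001
grip_force: 0.0
```

Emit:
send_rows(motion=[[[-0.0098,-0.0082,-0.0066,0,0,7.5],[-0.0108,-0.0068,-0.0066,0,0,7.5],[-0.0116,-0.0053,-0.0066,0,0,7.5],[-0.0122,-0.0038,-0.0066,0,0,7.5],[-0.0126,-0.0022,-0.0066,0,0,7.5]]], fingers=-0.45)

```text
time_s: 62.8
ee_pos: [0.4618, 0.1492, 0.3177]
orientation: [164.2, -11.6, 59.9]
force: [0.5, 0.1, -0.1]
opening: 0.0239
grip_force: 0.0
```

Emit:
send_rows(motion=[[[-0.0128,-0.0005,-0.0066,0,0,7.5],[-0.0127,0.0012,-0.0066,0,0,7.5],[-0.0125,0.0028,-0.0066,0,0,7.5],[-0.012,0.0044,-0.0066,0,0,7.5],[-0.0113,0.006,-0.0066,0,0,7.5]]])

```text
time_s: 63.3
ee_pos: [0.4177, 0.0951, 0.3353]
orientation: [174.6, -18.8, 21.6]
force: [0.7, 0.2, -0.5]
opening: 0.0238
grip_force: 0.0
```

Emit:
send_rows(motion=[[[-0.0104,0.0074,-0.0066,0,0,7.5],[-0.0094,0.0087,-0.0066,0,0,7.5],[0,0,0,0,0,0],[0,0,0,0,0,0]]])

```text
time_s: 63.7
ee_pos: [0.4007, 0.0739, 0.3426]
orientation: [179.7, -19.6, 6.3]
force: [-1.2, 0.8, 0.5]
opening: 0.0241
grip_force: 0.0
```

```bash
python3 - <<'E'
from h import *
st();i,im=snap("wrist","k1");snap("top","t1")
for th in (94,98,102):
    a=np.radians(th);y=145*np.cos(a)-44*np.sin(a);z=145*np.sin(a)+44*np.cos(a)
    for s,c in((1,(0,255,0)),(-1,(255,0,255))):
        q=proj(i,cw([0,s*(175-y),61+z]))[0];print(th,s,q.round());cv2.circle(im,tuple(int(v) for v in q),1,c,-1)
cv2.imwrite("pics/k1b.png",cv2.resize(im[:250],None,fx=1.56,fy=1.56,interpolation=cv2.INTER_CUBIC))
E
```

```text
[-5.960e+01 -1.000e-01  3.293e+02] [179.9  -0.    0.2] F [-1.2  0.8  0.5] T [-0.02  0.11 -0.04] open 24.1 grip 0 t 63.7 [ 10. -12. 123.  -2.  50.  95.]
94 1 [ 16. 124.]
94 -1 [493. 126.]
98 1 [ 10. 124.]
98 -1 [499. 126.]
102 1 [  4. 124.]
102 -1 [505. 126.]
```

View pics/k1b.png

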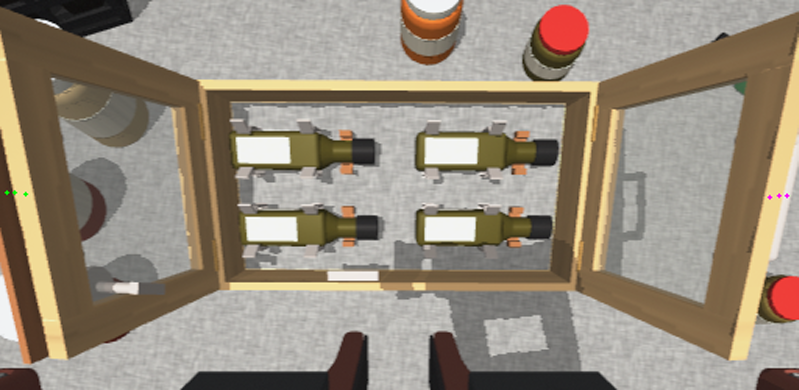

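All four bottles lie in the clips with necks to the right in the saddles; both doors are open with their bars where expected. Now the right door.

Emit:
send_rows(motion=[[[0.008,0.036,-0.008,4,0,0],[0.008,0.0354,-0.0105,4,0,0],[0.008,0.0345,-0.0129,4,0,0],[0.008,0.0336,-0.0153,4,0,0],[0.008,0.0324,-0.0176,4,0,0]]])

```text
time_s: 64.3
ee_pos: [0.4402, -0.0923, 0.3937]
orientation: [-161.4, -19.4, 6.2]
force: [0.9, 1.2, 0.3]
opening: 0.0243
grip_force: 0.0
```

Emit:
send_rows(motion=[[[0.005,0.0372,0.017,6.25,0,0],[0.005,0.0389,0.0129,6.25,0,0],[0.005,0.0401,0.0086,6.25,0,0],[0.005,0.0407,0.0042,6.25,0,0],[0,0,0,0,0,0]]])

```text
time_s: 64.8
ee_pos: [0.508, -0.2066, 0.2812]
orientation: [-135.6, -18.5, 5.7]
force: [0.6, 0.3, -0.9]
opening: 0.0244
grip_force: 0.0
```

Emit:
send_rows(motion=[[[0,0,0,0,0,0]]])

```text
time_s: 64.9
ee_pos: [0.5078, -0.2041, 0.2901]
orientation: [-136.2, -19.0, 6.0]
force: [0.6, 0.4, 0.6]
opening: 0.0241
grip_force: 0.0
```

```bash
python3 - <<'E'
from h import *
st();R=cab()[1]
plan(cw([0,-236.5,195.7]),R*Ro.from_euler("x",45,degrees=True)*D0,n=4)
arc(-1,98,0,45,0,20,base=D0)
E
```

```text
[  -4.5 -287.7  253.3] [-1.361e+02  6.000e-01 -1.000e-01] F [0.6 0.4 0.6] T [-0.29  0.04 -0.  ] open 24.1 grip 0 t 64.9 [-43.  26.  96.  39.  87.  20.]
[[0.0013,0.0007,0.0192,0.29,0.1,-0.12],[0.0012,0.0008,0.0192,0.29,0.1,-0.12],[0.0012,0.0009,0.0192,0.29,0.1,-0.12],[0.0012,0.001,0.0192,0.29,0.1,-0.12]]
[[0.0,-0.0118,0.005,-2.25,0.0,-0.0],[0.0,-0.0115,0.0055,-2.25,-0.0,0.0],[-0.0,-0.0113,0.0061,-2.25,0.0,0.0],[0.0,-0.011,0.0066,-2.25,0.0,-0.0],[-0.0,-0.0106,0.0071,-2.25,0.0,-0.0]]
[[0.0,-0.0103,0.0076,-2.25,-0.0,0.0],[-0.0,-0.0099,0.0081,-2.25,0.0,0.0],[0.0,-0.0096,0.0085,-2.25,0.0,0.0],[-0.0,-0.0092,0.009,-2.25,0.0,-0.0],[0.0,-0.0087,0.0094,-2.25,0.0,0.0]]
[[-0.0,-0.0083,0.0098,-2.25,0.0,-0.0],[0.0,-0.0078,0.0102,-2.25,0.0,-0.0],[-0.0,-0.0074,0.0105,-2.25,-0.0,0.0],[0.0,-0.0069,0.0109,-2.25,-0.0,-0.0],[-0.0,-0.0063,0.0112,-2.25,-0.0,0.0]]
[[0.0,-0.0058,0.0115,-2.25,-0.0,0.0],[-0.0,-0.0053,0.0117,-2.25,0.0,0.0],[0.0,-0.0047,0.012,-2.25,-0.0,-0.0],[0.0,-0.0042,0.0122,-2.25,0.0,0.0],[-0.0,-0.0036,0.0124,-2.25,0.0,-0.0]]
end [0.536 0.058 0.147]
```

Emit:
send_rows(motion=[[[0.005,0.0034,0.01,1.1,0.4,0],[0,0,0.022,0,0,0],[0,0,0.022,0,0,0],[0,0,0.022,0,0,0],[0,0,0,0,0,0]]])

```text
time_s: 65.4
ee_pos: [0.526, -0.1482, 0.2442]
orientation: [-135.5, -19.7, 6.0]
force: [0.1, 0.5, 0.0]
opening: 0.024
grip_force: 0.2
```

Emit:
send_rows(motion=[[[0,0,0,0,0,0]]])

```text
time_s: 65.5
ee_pos: [0.5264, -0.1501, 0.2452]
orientation: [-135.5, -19.7, 5.9]
force: [0.5, 0.3, 0.4]
opening: 0.0242
grip_force: 0.0
```

Emit:
send_rows(motion=[[[0,0,0,0,0,0],[0,0,0,0,0,0],[0,0,0,0,0,0],[0,0,0,0,0,0]]], fingers=-1)

```text
time_s: 65.9
ee_pos: [0.5266, -0.1519, 0.2431]
orientation: [-135.4, -19.6, 5.7]
force: [1.5, -5.4, 2.3]
opening: 0.0093
grip_force: 30.0
```

```bash
python3 - <<'E'
from h import *
st()
E
```

```text
[   2.6 -237.6  201. ] [-135.4   -0.    -0.3] F [ 1.5 -5.4  2.3] T [-0.46 -0.22 -0.25] open 9.3 grip 30 t 65.9 [-39.  29. 100.  43.  80.  19.]
```

```bash
python3 - <<'E'
from h import *
arc(-1,97,-0.5,45,0,20,base=D0,ah=0.5)
E
```

```text
[[-0.0,-0.0118,0.0052,-2.25,0.0,-0.0],[0.0,-0.0115,0.0057,-2.25,-0.0,0.0],[-0.0,-0.0113,0.0062,-2.25,0.0,0.0],[-0.0,-0.011,0.0067,-2.25,0.0,-0.0],[0.0,-0.0107,0.0072,-2.25,0.0,-0.0]]
[[-0.0,-0.0103,0.0077,-2.25,-0.0,0.0],[0.0,-0.01,0.0082,-2.25,0.0,0.0],[-0.0,-0.0096,0.0086,-2.25,0.0,0.0],[0.0,-0.0092,0.009,-2.25,0.0,-0.0],[-0.0,-0.0087,0.0095,-2.25,0.0,0.0]]
[[0.0,-0.0083,0.0098,-2.25,0.0,-0.0],[-0.0,-0.0078,0.0102,-2.25,0.0,-0.0],[0.0,-0.0074,0.0106,-2.25,-0.0,0.0],[0.0,-0.0069,0.0109,-2.25,-0.0,-0.0],[0.0,-0.0064,0.0112,-2.25,-0.0,0.0]]
[[-0.0,-0.0058,0.0115,-2.25,-0.0,0.0],[0.0,-0.0053,0.0117,-2.25,0.0,0.0],[-0.0,-0.0048,0.012,-2.25,-0.0,-0.0],[-0.0,-0.0042,0.0122,-2.25,0.0,0.0],[0.0,-0.0037,0.0124,-2.25,0.0,-0.0]]
end [0.535 0.058 0.15 ]
```

Emit:
send_rows(motion=[[[0,-0.0118,0.0052,-2.25,0,0],[0,-0.0115,0.0057,-2.25,0,0],[0,-0.0113,0.0062,-2.25,0,0],[0,-0.011,0.0067,-2.25,0,0],[0,-0.0107,0.0072,-2.25,0,0]]])

```text
time_s: 66.4
ee_pos: [0.5159, -0.0897, 0.2549]
orientation: [-146.8, -19.6, 5.7]
force: [4.1, -3.5, -1.8]
opening: 0.0093
grip_force: 30.0
```

Emit:
send_rows(motion=[[[0,-0.0103,0.0077,-2.25,0,0],[0,-0.01,0.0082,-2.25,0,0],[0,-0.0096,0.0086,-2.25,0,0],[0,-0.0092,0.009,-2.25,0,0],[0,-0.0087,0.0095,-2.25,0,0]]])

```text
time_s: 66.9
ee_pos: [0.5146, -0.0266, 0.2413]
orientation: [-158.0, -19.6, 5.7]
force: [2.4, -2.4, -1.1]
opening: 0.0092
grip_force: 30.0
```

Emit:
send_rows(motion=[[[0,-0.0083,0.0098,-2.25,0,0],[0,-0.0078,0.0102,-2.25,0,0],[0,-0.0074,0.0106,-2.25,0,0],[0,-0.0069,0.0109,-2.25,0,0],[0,-0.0064,0.0112,-2.25,0,0]]])

```text
time_s: 67.4
ee_pos: [0.5226, 0.0256, 0.2047]
orientation: [-169.2, -19.6, 5.8]
force: [1.0, -5.9, 0.6]
opening: 0.0093
grip_force: 30.0
```

Emit:
send_rows(motion=[[[0,-0.0058,0.0115,-2.25,0,0],[0,-0.0053,0.0117,-2.25,0,0],[0,-0.0048,0.012,-2.25,0,0],[0,0,0,0,0,0]]])

```text
time_s: 67.8
ee_pos: [0.5315, 0.0484, 0.1733]
orientation: [-175.9, -19.6, 5.9]
force: [5.4, 0.6, -2.3]
opening: 0.0091
grip_force: 30.0
```

```bash
python3 - <<'E'
from h import *
st();R=cab()[1];plan(cw([0,-30,104.5]),R*D0,n=3)
E
```

```text
[  3.6 -38.8 127. ] [-1.758e+02 -0.000e+00 -1.000e-01] F [ 5.4  0.6 -2.3] T [ 0.05 -0.62 -0.05] open 9.1 grip 30 t 67.8 [  1.  16. 120.  14.  25.  73.]
[[-0.0012,-0.0024,0.0077,-1.39,-0.0,-0.05],[-0.0012,-0.0025,0.0076,-1.39,-0.0,-0.05],[-0.0012,-0.0027,0.0076,-1.39,-0.0,-0.05]]
```

Emit:
send_rows(motion=[[[0,-0.003,0.0077,-1.39,0,0],[0,-0.0028,0.0077,-1.39,0,0],[0,-0.0025,0.0075,-1.39,0,0],[0,0,0,0,0,0]]])

```text
time_s: 68.2
ee_pos: [0.538, 0.0576, 0.1525]
orientation: [179.9, -19.6, 5.8]
force: [7.2, -2.3, -4.2]
opening: 0.009
grip_force: 30.0
```

```bash
python3 - <<'E'
from h import *
st();print(cab()[1].inv().apply(pose()[2]["force"]).round(1))
E
```

```text
[  3.7 -30.3 104.8] [180.   -0.   -0.2] F [ 7.2 -2.3 -4.2] T [-0.31 -0.63 -0.07] open 9.0 grip 30 t 68.2 [  5.  19. 120.   1.  22.  88.]
[ 5.1 -3.  -6.3]
```

Emit:
send_rows(motion=[[[0,0,0.002,0,0,0],[0,0,0.001,0,0,0],[0,0,0,0,0,0]]])

```text
time_s: 68.5
ee_pos: [0.5386, 0.0577, 0.1517]
orientation: [-180.0, -19.6, 5.8]
force: [-10.2, 2.1, 24.2]
opening: 0.0093
grip_force: 30.0
```

```bash
python3 - <<'E'
from h import *
st();print(cab()[1].inv().apply(pose()[2]["force"]).round(1))
E
```

```text
[  3.9 -30.3 103.9] [-1.8e+02 -1.0e-01 -3.0e-01] F [-10.2   2.1  24.2] T [0.43 0.37 0.22] open 9.3 grip 30 t 68.5 [  5.  19. 120.   1.  22.  88.]
[-1.2  3.1 26.1]
```

Emit:
send_rows(motion=[[[0,0,0,0,0,0],[0,0,0,0,0,0],[0,0,-0.02,0,0,0],[0,0,-0.03,0,0,0],[0,0,-0.03,0,0,0]]], fingers=-0.45)

```text
time_s: 69.0
ee_pos: [0.5101, 0.0545, 0.2246]
orientation: [-180.0, -19.3, 5.7]
force: [0.8, -1.3, 0.8]
opening: 0.0239
grip_force: 0.0
```

Emit:
send_rows(motion=[[[0,0,-0.02,0,0,-8.5],[0,0,-0.02,0,0,-8.5],[0,0,-0.02,0,0,-8.5],[0,0,-0.02,0,0,-8.5],[0,0,-0.02,0,0,-8.5]]])

```text
time_s: 69.5
ee_pos: [0.4772, 0.0512, 0.3193]
orientation: [166.5, -14.1, 50.3]
force: [0.2, 0.3, -0.7]
opening: 0.0237
grip_force: 0.0
```

Emit:
send_rows(motion=[[[0,0,-0.02,0,0,-8.5],[0,0,-0.02,0,0,-8.5],[0,0,-0.01,0,0,-8.5],[0,0,0,0,0,-8.5],[0,0,0,0,0,-8.5]]])

```text
time_s: 70.0
ee_pos: [0.461, 0.0496, 0.3662]
orientation: [160.6, -1.6, 91.4]
force: [-0.8, 0.4, -0.7]
opening: 0.0243
grip_force: 0.0
```

Emit:
send_rows(motion=[[[0,0,0,0,0,-8.5],[0,0,0,0,0,-8.5],[0,0,0,0,0,-8.5],[0,0,0,0,0,-8.5],[0,0,0,0,0,-8.5]]])

```text
time_s: 70.5
ee_pos: [0.4609, 0.0496, 0.3656]
orientation: [164.5, 11.7, 132.0]
force: [-0.2, -0.6, -0.4]
opening: 0.0242
grip_force: 0.0
```

Emit:
send_rows(motion=[[[0,0,0,0,0,-8.5],[0,0,0,0,0,-8.5],[0,0,0,0,0,-8.5],[0,0,0,0,0,-8.5],[0,0,0,0,0,-8.5]]])

```text
time_s: 71.0
ee_pos: [0.4609, 0.0496, 0.3655]
orientation: [176.6, 19.1, 175.5]
force: [0.0, -0.1, 1.0]
opening: 0.0238
grip_force: 0.0
```

Emit:
send_rows(motion=[[[0,0,0,0,0,-8.5],[0,0,0,0,0,-1.5],[0,0,0,0,0,0]]])

```text
time_s: 71.3
ee_pos: [0.4612, 0.0497, 0.3659]
orientation: [179.9, 19.4, -174.4]
force: [-0.3, -0.3, 0.2]
opening: 0.0239
grip_force: 0.0
```

```bash
python3 - <<'E'
from h import *
st();R=cab()[1];i,im=snap("wrist","r1")
P3,R3=cw([-10,190,340]),R*Ro.from_euler("x",-20,degrees=True)*D180
plan(P3,R3);P4,R4=cw([0,294,256]),R*Ro.from_euler("x",-45,degrees=True)*D180
plan(P4,R4,p0=P3,R0=R3)
E
```

```text
[  2.4 -30.5 331.8] [ 1.800e+02 -1.000e-01  1.796e+02] F [-0.3 -0.3  0.2] T [-0.01  0.01 -0.  ] open 23.9 grip 0 t 71.3 [  4.  -7. 116.   1.  52. -92.]
[[0.0029,0.0441,-0.0016,4.01,-0.04,-0.08],[0.0028,0.0439,-0.0047,4.01,-0.04,-0.08],[0.0027,0.0434,-0.0077,4.01,-0.04,-0.08],[0.0027,0.0428,-0.0108,4.01,-0.04,-0.08],[0.0026,0.0419,-0.0137,4.01,-0.04,-0.08]]
[[-0.0025,0.0316,0.0108,6.25,-0.0,0.0],[-0.0025,0.0326,0.0073,6.25,-0.0,0.0],[-0.0025,0.0332,0.0037,6.25,-0.0,0.0],[-0.0025,0.0334,0.0001,6.25,-0.0,0.0]]
```

Emit:
send_rows(motion=[[[0.0029,0.0441,-0.0016,4,0,0],[0.0028,0.0439,-0.0047,4,0,0],[0.0027,0.0434,-0.0077,4,0,0],[0.0027,0.0428,-0.0108,4,0,0],[0.0026,0.0419,-0.0137,4,0,0]]])

```text
time_s: 71.85
ee_pos: [0.4243, 0.2574, 0.3721]
orientation: [-161.0, 19.4, -174.4]
force: [1.9, -0.4, 0.4]
opening: 0.0241
grip_force: 0.0
```

Emit:
send_rows(motion=[[[-0.0025,0.0316,0.0108,6.25,0,0],[-0.0025,0.0326,0.0073,6.25,0,0],[-0.0025,0.0332,0.0037,6.25,0,0],[-0.0025,0.0334,0,6.25,0,0],[0,0,0,0,0,0]]])

```text
time_s: 72.35
ee_pos: [0.4496, 0.3669, 0.2875]
orientation: [-135.4, 18.7, -174.0]
force: [0.4, -0.7, -0.1]
opening: 0.0241
grip_force: 0.0
```

Emit:
send_rows(motion=[[[0,0,0,0,0,0],[0,0,0,0,0,0]]])

```text
time_s: 72.55
ee_pos: [0.4506, 0.3638, 0.2989]
orientation: [-136.2, 19.3, -174.3]
force: [-0.2, -0.1, 0.1]
opening: 0.0236
grip_force: 0.0
```

```bash
python3 - <<'E'
from h import *
st();R=cab()[1]
plan(cw([0,235,198]),R*Ro.from_euler("x",-45,degrees=True)*D180,n=4)
E
```

```text
[  1.1 283.1 261.8] [-136.2   -0.3  179.7] F [-0.2 -0.1  0.1] T [ 0.3  -0.04  0.07] open 23.6 grip 0 t 72.5 [ 56.  30.  89. -39.  90. -21.]
[[0.0001,0.0023,0.0198,0.3,-0.1,-0.02],[0.0002,0.0024,0.0198,0.3,-0.1,-0.02],[0.0002,0.0026,0.0198,0.3,-0.1,-0.02],[0.0002,0.0027,0.0198,0.3,-0.1,-0.02]]
```

Emit:
send_rows(motion=[[[0,0.01,0.008,1.2,-0.3,0],[0,0,0.024,0,0,0],[0,0,0.024,0,0,0],[0,0,0.022,0,0,0],[0,0,0,0,0,0]]])

```text
time_s: 73.05
ee_pos: [0.476, 0.316, 0.2392]
orientation: [-134.8, 19.4, -174.2]
force: [-0.4, -0.3, 0.2]
opening: 0.0242
grip_force: 0.0
```

Emit:
send_rows(motion=[[[0,0,0,0,0,0]]])

```text
time_s: 73.15
ee_pos: [0.4763, 0.3185, 0.2406]
orientation: [-134.9, 19.5, -174.1]
force: [0.6, 0.2, 0.5]
opening: 0.0241
grip_force: 0.0
```

Emit:
send_rows(motion=[[[0,0,0,0,0,0],[0,0,0,0,0,0],[0,0,0,0,0,0],[0,0,0,0,0,0]]], fingers=-1)

```text
time_s: 73.55
ee_pos: [0.4763, 0.32, 0.2396]
orientation: [-134.9, 19.5, -174.0]
force: [0.7, 4.5, 2.6]
opening: 0.0091
grip_force: 30.0
```

```bash
python3 - <<'E'
from h import *
st();arc(1,97.5,0,45,0,20,base=D180,ah=3)
E
```

```text
[  0.9 237.  198.8] [-1.35e+02 -1.00e-01 -1.80e+02] F [0.7 4.5 2.6] T [ 0.54 -0.17  0.13] open 9.1 grip 30 t 73.5 [ 52.  33.  94. -42.  84. -19.]
[[0.0,-0.0117,0.005,-2.25,0.0,-0.0],[-0.0,-0.0115,0.0056,-2.25,-0.0,0.0],[0.0,-0.0112,0.0061,-2.25,0.0,0.0],[-0.0,-0.0109,0.0066,-2.25,0.0,-0.0],[0.0,-0.0106,0.0071,-2.25,0.0,-0.0]]
[[-0.0,-0.0103,0.0076,-2.25,0.0,0.0],[0.0,-0.0099,0.0081,-2.25,-0.0,0.0],[-0.0,-0.0095,0.0085,-2.25,0.0,-0.0],[-0.0,-0.0091,0.009,-2.25,-0.0,0.0],[0.0,-0.0087,0.0094,-2.25,-0.0,0.0]]
[[0.0,-0.0083,0.0098,-2.25,0.0,-0.0],[-0.0,-0.0078,0.0101,-2.25,-0.0,0.0],[0.0,-0.0074,0.0105,-2.25,0.0,0.0],[0.0,-0.0069,0.0108,-2.25,0.0,-0.0],[0.0,-0.0064,0.0111,-2.25,-0.0,0.0]]
[[-0.0,-0.0058,0.0114,-2.25,0.0,0.0],[0.0,-0.0053,0.0117,-2.25,0.0,-0.0],[-0.0,-0.0048,0.0119,-2.25,0.0,0.0],[0.0,-0.0042,0.0121,-2.25,0.0,0.0],[-0.0,-0.0037,0.0123,-2.25,-0.0,-0.0]]
end [0.529 0.117 0.148]
```

Emit:
send_rows(motion=[[[0,-0.0117,0.005,-2.25,0,0],[0,-0.0115,0.0056,-2.25,0,0],[0,-0.0112,0.0061,-2.25,0,0],[0,-0.0109,0.0066,-2.25,0,0],[0,-0.0106,0.0071,-2.25,0,0]]])

```text
time_s: 74.05
ee_pos: [0.4782, 0.2576, 0.2519]
orientation: [-146.3, 19.5, -174.0]
force: [1.3, 3.7, -1.4]
opening: 0.0093
grip_force: 30.0
```

Emit:
send_rows(motion=[[[0,-0.0103,0.0076,-2.25,0,0],[0,-0.0099,0.0081,-2.25,0,0],[0,-0.0095,0.0085,-2.25,0,0],[0,-0.0091,0.009,-2.25,0,0],[0,-0.0087,0.0094,-2.25,0,0]]])

```text
time_s: 74.55
ee_pos: [0.4891, 0.1957, 0.239]
orientation: [-157.5, 19.5, -174.0]
force: [-1.4, 2.5, 0.9]
opening: 0.009
grip_force: 30.0
```

Emit:
send_rows(motion=[[[0,-0.0083,0.0098,-2.25,0,0],[0,-0.0078,0.0101,-2.25,0,0],[0,-0.0074,0.0105,-2.25,0,0],[0,-0.0069,0.0108,-2.25,0,0],[0,-0.0064,0.0111,-2.25,0,0]]])

```text
time_s: 75.05
ee_pos: [0.5072, 0.1461, 0.2031]
orientation: [-168.7, 19.5, -174.0]
force: [-1.4, 3.9, -1.9]
opening: 0.0088
grip_force: 30.0
```

Emit:
send_rows(motion=[[[0,-0.0058,0.0114,-2.25,0,0],[0,-0.0053,0.0117,-2.25,0,0],[0,-0.0048,0.0119,-2.25,0,0],[0,0,0,0,0,0]]])

```text
time_s: 75.45
ee_pos: [0.5204, 0.1253, 0.1721]
orientation: [-175.4, 19.5, -174.1]
force: [4.6, 1.7, -5.2]
opening: 0.0093
grip_force: 30.0
```

```bash
python3 - <<'E'
from h import *
st();R=cab()[1];plan(cw([0,30,103]),R*D180,n=3)
E
```

```text
[  0.3  38.9 126.9] [-1.755e+02 -1.000e-01  1.799e+02] F [ 4.6  1.7 -5.2] T [ 0.43 -0.37  0.19] open 9.3 grip 30 t 75.5 [ 17.  17. 119. -18.  27. -63.]
[[0.0001,-0.0023,0.0082,-1.52,-0.05,-0.04],[0.0001,-0.0025,0.0081,-1.52,-0.05,-0.04],[0.0001,-0.0028,0.0081,-1.52,-0.05,-0.04]]
```

Emit:
send_rows(motion=[[[0,-0.0028,0.008,-1.5,0,0],[0,-0.0028,0.0075,-1.5,0,0],[0,-0.0025,0.0065,-1.5,0,0],[0,0,0,0,0,0]]])

```text
time_s: 75.85
ee_pos: [0.5283, 0.1176, 0.152]
orientation: [-179.9, 19.4, -174.1]
force: [4.3, 5.0, -5.3]
opening: 0.0095
grip_force: 30.0
```

```bash
python3 - <<'E'
from h import *
st();print(cab()[1].inv().apply(pose()[2]["force"]).round(1))
E
```

```text
[  0.3  30.4 105.7] [-1.799e+02 -1.000e-01  1.799e+02] F [ 4.3  5.  -5.3] T [ 0.8  -0.29  0.29] open 9.5 grip 30 t 75.8 [ 13.  19. 120.  -6.  22. -78.]
[ 2.8  4.5 -6.6]
```

Emit:
send_rows(motion=[[[0,0,0.0015,0,0,0],[0,0,0,0,0,0]]])

```text
time_s: 76.05
ee_pos: [0.5287, 0.1174, 0.1511]
orientation: [-179.8, 19.4, -174.0]
force: [5.5, -4.1, -2.3]
opening: 0.0089
grip_force: 30.0
```

```bash
python3 - <<'E'
from h import *
st();print(cab()[1].inv().apply(pose()[2]["force"]).round(1))
E
```

```text
[  0.3  30.2 104.7] [-1.799e+02 -1.000e-01  1.800e+02] F [ 5.5 -4.1 -2.3] T [-0.55 -0.51 -0.25] open 8.9 grip 30 t 76.0 [ 13.  19. 120.  -6.  22. -78.]
[ 4.  -4.6 -3.9]
```

Emit:
send_rows(motion=[[[0,0,0.002,0,0,0],[0,0,0,0,0,0]]])

```text
time_s: 76.25
ee_pos: [0.5292, 0.1171, 0.1497]
orientation: [-179.7, 19.4, -174.0]
force: [1.6, -8.5, 4.4]
opening: 0.009
grip_force: 30.0
```

```bash
python3 - <<'E'
from h import *
st();print(cab()[1].inv().apply(pose()[2]["force"]).round(1))
E
```

```text
[  0.3  29.8 103.2] [-1.798e+02 -1.000e-01 -1.800e+02] F [ 1.6 -8.5  4.4] T [-1.19 -0.42 -0.43] open 9.0 grip 30 t 76.2 [ 13.  19. 120.  -7.  22. -78.]
[ 2.1 -8.6  3.9]
```

Emit:
send_rows(motion=[[[0,0,0.001,0,0,0],[0,0,0,0,0,0]]])

```text
time_s: 76.45
ee_pos: [0.5293, 0.1171, 0.1494]
orientation: [-179.7, 19.5, -174.0]
force: [-5.8, -8.3, 16.6]
opening: 0.009
grip_force: 30.0
```

```bash
python3 - <<'E'
from h import *
st();print(cab()[1].inv().apply(pose()[2]["force"]).round(1))
E
```

```text
[  0.3  29.8 102.9] [-1.798e+02 -1.000e-01 -1.800e+02] F [-5.8 -8.3 16.6] T [-1.29  0.02 -0.53] open 9.0 grip 30 t 76.5 [ 13.  19. 120.  -7.  22. -78.]
[-0.7 -7.7 17.9]
```

Emit:
send_rows(motion=[[[0,0,0.0006,0,0,0],[0,0,0,0,0,0],[0,0,0,0,0,0]]])

```text
time_s: 76.75
ee_pos: [0.5293, 0.1171, 0.1493]
orientation: [-179.7, 19.5, -174.0]
force: [-9.7, -9.7, 23.5]
opening: 0.0089
grip_force: 30.0
```

Emit:
send_rows(motion=[[[0,0,0,0,0,0],[0,0,0,0,0,0],[0,0,-0.02,0,0,0],[0,0,-0.03,0,0,0],[0,0,-0.03,0,0,0]]], fingers=-0.45)

```text
time_s: 77.25
ee_pos: [0.5019, 0.1153, 0.2229]
orientation: [-179.8, 19.3, -174.0]
force: [0.5, 0.3, -0.0]
opening: 0.0241
grip_force: 0.0
```

```bash
python3 - <<'E'
from h import *
st();R=cab()[1]*D180*Ro.from_euler("z",74.5,degrees=True);plan(cw([-60.5,44.7,170]),R,n=10)
E
```

```text
[ -0.9  30.8 181.3] [-179.9   -0.3  180. ] F [ 0.5  0.3 -0. ] T [ 0.07 -0.04 -0.05] open 24.1 grip 0 t 77.2 [ 13.   9. 120.  -5.  32. -79.]
[[0.006,0.0014,0.0012,-0.03,-0.02,7.45],[0.0061,0.0006,0.0012,-0.03,-0.02,7.45],[0.0061,-0.0002,0.0012,-0.03,-0.02,7.45],[0.006,-0.001,0.0012,-0.03,-0.02,7.45],[0.0059,-0.0018,0.0012,-0.03,-0.02,7.45]]
[[0.0056,-0.0025,0.0012,-0.03,-0.02,7.45],[0.0052,-0.0032,0.0011,-0.03,-0.02,7.45],[0.0048,-0.0038,0.0011,-0.03,-0.02,7.45],[0.0042,-0.0044,0.0011,-0.03,-0.02,7.45],[0.0036,-0.0049,0.0011,-0.03,-0.02,7.45]]
```

Emit:
send_rows(motion=[[[0.006,0.0014,0.0012,0,0,7.45],[0.0061,0.0006,0.0012,0,0,7.45],[0.0061,-0.0002,0.0012,0,0,7.45],[0.006,-0.001,0.0012,0,0,7.45],[0.0059,-0.0018,0.0012,0,0,7.45]]], fingers=-0.4)

```text
time_s: 77.75
ee_pos: [0.4756, 0.1195, 0.2069]
orientation: [168.1, 15.4, 146.8]
force: [0.3, -0.0, 0.5]
opening: 0.0263
grip_force: 0.0
```

Emit:
send_rows(motion=[[[0.0056,-0.0025,0.0012,0,0,7.45],[0.0052,-0.0032,0.0011,0,0,7.45],[0.0048,-0.0038,0.0011,0,0,7.45],[0.0042,-0.0044,0.0011,0,0,7.45],[0.0036,-0.0049,0.0011,0,0,7.45]]])

```text
time_s: 78.25
ee_pos: [0.4489, 0.1238, 0.1917]
orientation: [161.3, 5.2, 110.3]
force: [0.8, 0.4, 0.7]
opening: 0.0266
grip_force: 0.0
```

Emit:
send_rows(motion=[[[0,0,0,0,0,0],[0,0,0,0,0,0]]])

```text
time_s: 78.45
ee_pos: [0.4495, 0.1238, 0.1921]
orientation: [161.3, 5.3, 110.8]
force: [-0.0, 0.3, 0.4]
opening: 0.0265
grip_force: 0.0
```

```bash
python3 - <<'E'
from h import *
st();R=cab()[1]*D180*Ro.from_euler("z",74.5,degrees=True);plan(cw([-60.5,44.7,93]),R,n=1)
i,im=snap("wrist","g1");snap("top","t2");snap("side","s2")
q=proj(i,[cw((-60,45,103))])[0]
for t in (74.5,):
    a=np.radians(t)
    for s in(1,-1):
        e=proj(i,[cw((-60+s*18*np.cos(a),45-s*18*np.sin(a),103))])[0];cv2.circle(im,tuple(int(v) for v in e.round()),2,(0,255,0),1)
cv2.imwrite("pics/g1b.png",cv2.resize(im,None,fx=1.5,fy=1.5))
E
```

```text
[-59.5  44.7 169.5] [-179.8    0.   105.7] F [-0.   0.3  0.4] T [-0.02  0.02  0.06] open 26.5 grip 0 t 78.5 [ 16.   8. 127.  -8.  26.   1.]
[[0.0003,-0.0007,0.0765,-0.19,0.04,0.2]]
```

View pics/g1b.png

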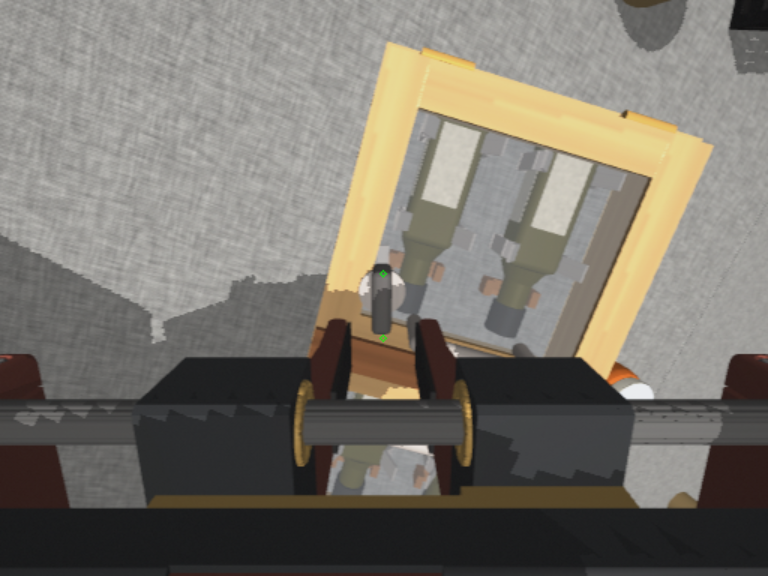

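The latch wing at (381,298) lines up with the prediction, and both doors look shut with the bottles inside. Now I'll grip it and turn it back.

Emit:
send_rows(motion=[[[0,-0.0007,0.025,0,0,0],[0,0,0.025,0,0,0],[0,0,0.02,0,0,0],[0,0,0.0065,0,0,0],[0,0,0,0,0,0]]])

```text
time_s: 79.1
ee_pos: [0.4741, 0.1256, 0.1191]
orientation: [161.4, 5.3, 110.6]
force: [0.3, 0.5, 0.4]
opening: 0.0264
grip_force: 0.0
```

Emit:
send_rows(motion=[[[0,0,0,0,0,0],[0,0,0,0,0,0],[0,0,0,0,0,0],[0,0,0,0,0,0]]], fingers=-1)

```text
time_s: 79.5
ee_pos: [0.474, 0.1256, 0.1205]
orientation: [161.2, 5.3, 110.6]
force: [-5.4, -2.0, 6.6]
opening: 0.0108
grip_force: 30.0
```

```bash
python3 - <<'E'
from h import *
st()
E
```

```text
[-60.3  44.1  93.8] [-1.799e+02  1.000e-01  1.055e+02] F [-5.4 -2.   6.6] T [-0.22  0.26 -0.11] open 10.8 grip 30 t 79.5 [ 15.  19. 127. -13.  15.   6.]
```

Emit:
send_rows(motion=[[[0,0,0,0,0,-7.5],[0,0,0,0,0,-7.5],[0,0,0,0,0,-7.5],[0,0,0,0,0,-7.5],[0,0,0,0,0,-7.5]]])

```text
time_s: 80.0
ee_pos: [0.4743, 0.1259, 0.1206]
orientation: [168.2, 15.6, 147.6]
force: [-4.5, 0.1, 6.6]
opening: 0.0112
grip_force: 30.0
```

Emit:
send_rows(motion=[[[0,0,0,0,0,-7.5],[0,0,0,0,0,-7.5],[0,0,0,0,0,-7.5],[0,0,0,0,0,-7.5],[0,0,0,0,0,-4.5]]])

```text
time_s: 80.5
ee_pos: [0.4745, 0.1262, 0.1207]
orientation: [179.4, 19.5, -176.4]
force: [-6.0, 2.5, 6.6]
opening: 0.0106
grip_force: 30.0
```

Emit:
send_rows(motion=[[[0,0,0,0,0,0],[0,0,0,0,0,0]]])

```text
time_s: 80.7
ee_pos: [0.4744, 0.1263, 0.1206]
orientation: [179.3, 19.5, -176.6]
force: [-5.2, 2.5, 7.0]
opening: 0.0109
grip_force: 30.0
```

```bash
python3 - <<'E'
from h import *
st()
E
```

```text
[-59.8  44.7  93.8] [-1.800e+02 -1.000e-01  1.775e+02] F [-5.2  2.5  7. ] T [0.61 0.22 0.28] open 10.9 grip 30 t 80.7 [ 16.  19. 127. -13.  15. -66.]
```

Emit:
send_rows(motion=[[[0,0,0,0,0,0],[0,0,0,0,0,0],[0,0,-0.03,0,0,0],[0,0,-0.03,0,0,0],[0,0,-0.03,0,0,0]]], fingers=-0.3)

```text
time_s: 81.2
ee_pos: [0.444, 0.1228, 0.2054]
orientation: [179.3, 19.4, -176.7]
force: [0.5, 1.3, 0.3]
opening: 0.0308
grip_force: 0.0
```

Emit:
send_rows(motion=[[[0,0,-0.04,0,0,0],[0,0,-0.04,0,0,0],[0,0,-0.04,0,0,0],[0,0,0,0,0,0],[0,0,0,0,0,0]]])

```text
time_s: 81.7
ee_pos: [0.405, 0.1193, 0.3187]
orientation: [179.3, 19.6, -176.7]
force: [0.0, -0.1, -0.8]
opening: 0.0303
grip_force: 0.0
```

```bash
python3 - <<'E'
from h import *
st();i,a=snap("wrist");it,t=snap("top","t3")
cv2.imwrite("pics/f1.png",np.hstack([a,cv2.resize(t[90:250,90:290],None,fx=1.4,fy=1.4)[:,:280] if 0 else cv2.copyMakeBorder(cv2.resize(t[90:282,90:290],None,fx=1.4,fy=1.4),0,384-int(192*1.4),0,0,cv2.BORDER_CONSTANT)]))
E
```

```text
[-59.2  44.6 303.8] [-180.     0.   177.5] F [ 0.  -0.1 -0.8] T [0.03 0.1  0.07] open 30.3 grip 0 t 81.7 [ 18.  -9. 123.  -6.  46. -73.]Traceback (most recent call last):
  File "<stdin>", line 3, in <module>
    return _nx.concatenate(arrs, 1, dtype=dtype, casting=casting)
           ~~~~~~~~~~~~~~~^^^^^^^^^^^^^^^^^^^^^^^^^^^^^^^^^^^^^^^
ValueError: all the input array dimensions except for the concatenation axis must match exactly, but along dimension 0, the array at index 0 has size 384 and the array at index 1 has size 385
```

```bash
python3 - <<'E'
from h import *
i,a=snap("wrist");s=snap("side")[1]
cv2.imwrite("pics/f2.png",np.hstack([cv2.resize(a[60:360,60:460],(400,300)),s[130:380,130:380][:, :].copy() if 0 else cv2.resize(s[100:350,100:433],(400,300))]))
E
```

```text
(no output)
```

View pics/f2.png

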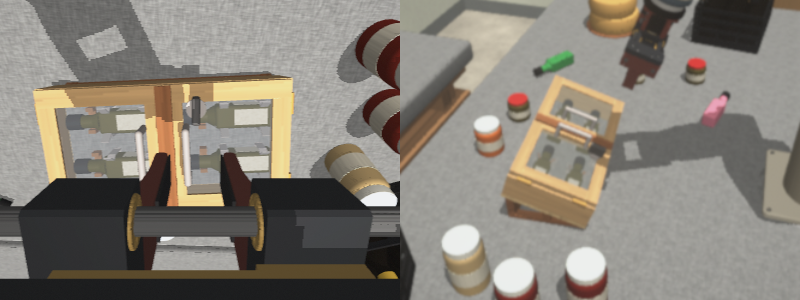

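The last picture shows both doors shut with the strip over the right door (165,140), the latch wing pointing along the slope (195,110), four bottles inside and all jars standing. Handing in.

```bash
python3 -c "
from station import *
print(hand_in())"
```

```text
the job is handed in; nothing more can be done
None
```

I handed the job in at about 82 s: all four bottles are pressed home in their own clips with necks to the right, the right door and then the left are shut, and the latch is turned back to about 2.5°. The jars are still standing; the judge's verdict is not known.

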